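# Sort pot lids with a step gauge

## Robot

A 6-joint arm with a two-finger parallel gripper is mounted at the origin on the work surface. World frame = base frame: x ahead of the robot, y to its left, z up, the work surface at z = 0. Lengths are in m, angles in rad, forces in N, time in s.
With the tool pointing down it reaches from about 0.35 to 0.85 m from the base axis. Payload 8.1 kg.
Tool frame: the origin (TCP) lies on the centre line of the jaws, within the pads' length; the fingertips stand 17 mm ahead of it and the grasp point (between the pads) lies 2 mm behind it; z points along the fingers, x is the direction in which the jaws open and shut, and the axes are right-handed (so a half turn about z gives the same grasp; the last joint's range is limited). The gripper opens to 85 mm and grips with 20 to 120 N. Pads are 22 mm wide; open, the fingers measure 114 mm over their backs; the gripper's body (76 mm by 85 mm) begins 54 mm behind the grasp point. The pads swing forward as they close: fully open they stand 13 mm farther back than shut.
Start: joints at [-1.231, 0.13, 1.488, -0, 1.523, -0.085], TCP at [0.247, -0.547, 0.248] pointing down, gripper open.
Joint ranges: [-2.96, 2.96], [-0.89, 2.26], [0.02, 2.5], [-1.34, 4.48], [0, 2.73], [-2.66, 2.66]. Speed limits (rad/s): [2.39, 2.39, 2.79, 3.14, 3.14, 3.14].

## Interface

Orientations are given as a rotation vector (axis times angle).
In Python, from bench import r gives the robot as it stands.
- The arm moves only by the tool step_arm, never from a script. Its argument "commands" is a list of rows, each an object with "linear": the shift along the tool's x, y, z in cm, a list of three; "delta_rot": the turn, a rotation vector about the tool's x, y, z in degrees, a list of three; "hand": the opening, from 0 (shut) to 1 (fully open). A call has exactly 10 rows; each row is the pose to reach, as a shift and turn from the pose commanded when the call began, along the tool's axes at that moment; what a row does not reach only later rows make up. A row lasts 1/12 s, in which the tool goes at most 41.7 mm and 7.16 degrees, less where a joint would pass 70% of its speed; a pose out of reach is approached as far as the arm can. A call with a gripper value outside its range is refused whole. The fingers move at their own pace and stop on an object; "squeeze" is the grip in N (left out, the last holds). Time passes only in rows, so rows that repeat a pose let the fingers close, or fill a call up. It gives the time, the measured TCP pose, the force and the opening at its end, in the units of the state.
- r.read_state(): the state, without advancing time (a new reading comes with each control period).
- r.read_camera(name): name is "scene" or "top"; returns a dict with "pixels" (420x560x3 uint8, red, green, blue), "fovy" (degrees; the focal length in pixels is half the picture's height over the tangent of half this angle, whatever the lens; pixels are square), "cx", "cy" (the principal point, pixels), "R" (3x3) and "t" (3): a world point X has camera coordinates R X + t. Camera axes: x right, y down, z forward; pixel columns grow to the right and rows downward; lengths in m; the calibration is good to about 2 mm. A picture is of the moment at which its call begins. There is no depth.
- r.job_done(): hands the job in, once; it reports no verdict.
The state is a dict: "clock": time; "joint_pos": joint angles; "joint_vel": joint speeds; "joint_efforts": joint torques, N m; "ee_pos": TCP position; "tool_rot": TCP orientation; "contact_force": force on the tool from outside, world axes, zero at the start; "ft_torque": the same for the moment, N m; "width": opening from 0.0 (shut) to 1.0 (fully open).
Only numpy, scipy, OpenCV 4.12 (cv2) and the standard library are available. Lean on these libraries where they do the work, as an engineer would, in place of code of your own. Each camera call takes 0.05 s, during which the arm holds its last target.

## Task

These pot lids came out of the kiln unchecked: slide the foot of each one along the lane of the metal step gauge, starting in its wide bay, and sort them by where they stop. A lid that will not enter the first gap is too big and goes in the dark grey plastic tub, one that passes the first gap but is stopped by the second is right and goes on the rimmed wooden board, and one that passes through both is too small and goes in the carton. Leave every lid standing upright on its foot, flat on the floor of its tray, and do not disturb the jars, the sponge or the marker.

Things in the scene. Friction and masses are not known exactly. Their poses are not given: they have to be found in the camera images.
- gauge: step gauge, fixed: steel base 184 x 104 mm, 6 mm thick, with aluminium walls on it up to 26 mm above the table. They leave a straight lane along its x axis, centred on y = 0, open at both ends: entry bay 70 mm wide from x = -90 to -20 mm, first gap 57 mm wide to +35 mm, second gap 47 mm wide to +90 mm. Lids' brims pass over the walls. Origin: centre of the underside.
- gauge_step1 (a point): mouth of the first gap (57 mm), mid-lane, on the top of the base plate (6 mm above the table), gauge x = -20 mm. Steps are square and rigid: a 62 mm foot jams on the corners with its centre about 12 mm before this point; 52 and 42 mm feet pass freely.
- gauge_step2 (a point): mouth of the second gap (47 mm), mid-lane, on the top of the base plate, gauge x = +35 mm. A 52 mm foot jams on the corners with its centre about 11 mm before this point; a 42 mm foot passes freely and meets no stop.
- board: thick dark wooden board with a low rim, for the right lids: floor 18 mm above the table, rim 24 mm above the table. Fixed. Outside 200 mm along its x, 110 mm along its y; inside 190 x 100 mm, so two lids fit side by side along x (centres about 50 mm either side of the middle). Origin: centre of its underside on the table.
- tub: shallow dark grey plastic tub with a lug at each short end (10 mm further out), for the too-big lids: floor 4 mm above the table, walls to 26 mm. Fixed. Outside 200 mm along its x, 110 mm along its y; inside 190 x 100 mm, so two lids fit side by side along x (centres about 50 mm either side of the middle). Origin: centre of its underside on the table.
- carton: shallow cardboard carton with a short open flap at each short end, for the too-small lids: floor 8 mm above the table, walls to 30 mm. Fixed. Outside 200 mm along its x, 110 mm along its y; inside 190 x 100 mm, so two lids fit side by side along x (centres about 50 mm either side of the middle). Origin: centre of its underside on the table.
- lid_1: white ceramic pot lid, 0.2-0.3 kg, standing on its foot; its number says nothing of its size. Round foot 30 mm high, 42, 52 or 62 mm across (hidden from above); brim 80 mm across, from 30 to 38 mm up; dome to 52 mm; straight round knob 24 mm across from 52 to 95 mm (grip it). Origin: centre of the foot's underside, z up. None from the start if absent.
- lid_2: white ceramic pot lid, 0.2-0.3 kg, standing on its foot; its number says nothing of its size. Round foot 30 mm high, 42, 52 or 62 mm across (hidden from above); brim 80 mm across, from 30 to 38 mm up; dome to 52 mm; straight round knob 24 mm across from 52 to 95 mm (grip it). Origin: centre of the foot's underside, z up. None from the start if absent.
- lid_3: white ceramic pot lid, 0.2-0.3 kg, standing on its foot; its number says nothing of its size. Round foot 30 mm high, 42, 52 or 62 mm across (hidden from above); brim 80 mm across, from 30 to 38 mm up; dome to 52 mm; straight round knob 24 mm across from 52 to 95 mm (grip it). Origin: centre of the foot's underside, z up. None from the start if absent.
- lid_4: white ceramic pot lid, 0.2-0.3 kg, standing on its foot; its number says nothing of its size. Round foot 30 mm high, 42, 52 or 62 mm across (hidden from above); brim 80 mm across, from 30 to 38 mm up; dome to 52 mm; straight round knob 24 mm across from 52 to 95 mm (grip it). Origin: centre of the foot's underside, z up. None from the start if absent.
- lid_5: white ceramic pot lid, 0.2-0.3 kg, standing on its foot; its number says nothing of its size. Round foot 30 mm high, 42, 52 or 62 mm across (hidden from above); brim 80 mm across, from 30 to 38 mm up; dome to 52 mm; straight round knob 24 mm across from 52 to 95 mm (grip it). Origin: centre of the foot's underside, z up. None from the start if absent.
- lid_6: white ceramic pot lid, 0.2-0.3 kg, standing on its foot; its number says nothing of its size. Round foot 30 mm high, 42, 52 or 62 mm across (hidden from above); brim 80 mm across, from 30 to 38 mm up; dome to 52 mm; straight round knob 24 mm across from 52 to 95 mm (grip it). Origin: centre of the foot's underside, z up. None from the start if absent.
- jar_a: paint jar, 52 mm wide, 62 mm tall; bystander, origin under its centre
- jar_b: paint jar, 44 mm wide, 55 mm tall; bystander, origin under its centre
- jar_c: paint jar, 52 mm wide, 62 mm tall; bystander, origin under its centre
- sponge: yellow sponge block 90 x 60 x 30 mm; bystander, origin under its centre
- marker: marker pen 135 mm long, 18 mm thick, lying; bystander, origin under its middle
Mind the look-alikes: they are no part of the job. Leave any yellow look-alike of the lid_3 alone.

How it is judged:
By the outcome, as a careful person would: the job done as asked, in the order asked, and still so for the second after the job is handed in, with the robot touching nothing.
Of lid_1, lid_2, lid_3, lid_4, lid_5, lid_6 only 4 to 6 are there at a start; the rules pass over those that are not, and their reading is None.
At some moment in a run one of lid_1, lid_2, lid_3, lid_4, lid_5, lid_6 may be knocked a few centimetres aside while the robot is not near it.
It also fails if it takes over 210 s, if anything falls off the work surface, if the arm or the gripper's body presses on something with over 40 N, if the wrist force passes 120 N, or if a joint passes its speed limit or range.

## Working session

There is one attempt and no reset: what is moved stays moved. The work goes in short steps, Python scripts to look and compute and a tool call to move; the robot and the scene stay as the last step left them, time stands still between calls to the robot, and variables do not carry over. Pictures are saved under pics/ and viewed, and the job is handed in when it is done.

Besides the shell and the picture viewer there is one more tool, called after ">>>" as name(argument=value, ...), one argument or row to a line, values as JSON. step_arm: Moves the arm, as the interface text tells. Its arguments: {"type":"object","properties":{"commands":{"type":"array","items":{"type":"object","properties":{"linear":{"type":"array","items":{"type":"number"}},"delta_rot":{"type":"array","items":{"type":"number"}},"hand":{"type":"number"}}}},"squeeze":{"type":"number"}},"required":["commands"]}

```bash
ls; mkdir -p pics; python3 - <<'E'
from bench import r
import cv2, json
s=r.read_state(); print(s)
for n in("scene","top"):
    c=r.read_camera(n); cv2.imwrite(f"pics/{n}0.png",c["pixels"][:,:,::-1]); print(n,c["fovy"],c["cx"],c["cy"],c["R"],c["t"])
E
```

```text
pics
{'clock': 0.0, 'joint_pos': array([-1.23140952e+00,  1.31168451e-01,  1.48932231e+00,  2.47885582e-05,
        1.52301637e+00, -8.54199650e-02]), 'joint_vel': array([-0.00022798, -0.00097578, -0.00046993,  0.00070382,  0.00122396,
        0.00137282]), 'joint_efforts': array([ 8.03600506e-04, -5.69404221e+01, -5.00556779e+01,  2.33882008e-05,
        1.48987159e-02,  1.56450772e-07]), 'ee_pos': array([ 0.24712301, -0.54615011,  0.24721644]), 'tool_rot': array([-2.63881848e+00,  1.70257280e+00,  2.35394519e-03]), 'contact_force': array([-0.53330421,  0.44681221,  0.36130554]), 'ft_torque': array([-0.0409489 ,  0.05854099,  0.01384588]), 'width': 1.003823956812324}
scene 45.02543465245545 284.62139950570884 206.1020405925046 [[ 0.03123626  0.99947307 -0.00882501]
 [ 0.82893219 -0.03083775 -0.5584984 ]
 [-0.55847625  0.01013007 -0.82945865]] [-0.12129846 -0.35663482  1.5819942 ]
top 53.91308140492698 281.036248206477 212.62654070026625 [[-0.01728291 -0.99975333  0.01394933]
 [-0.99506079  0.01583447 -0.09799636]
 [ 0.0977513  -0.01557409 -0.99508901]] [0.09445206 0.46732489 1.04896538]
```

View pics/scene0.png

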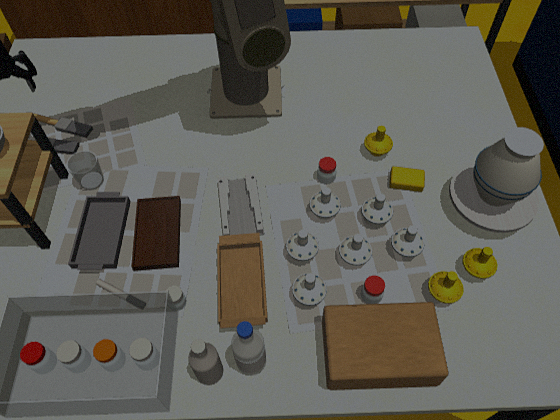

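View pics/top0.png

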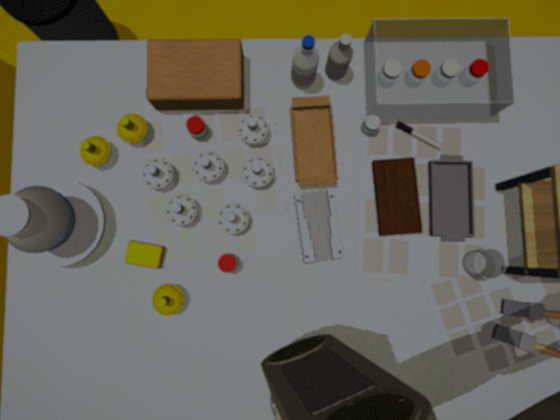

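```bash
python3 - <<'E'
import cv2
s=cv2.imread("pics/scene0.png"); t=cv2.imread("pics/top0.png")
def crop(im,x0,y0,x1,y1,k,n):
    cv2.imwrite("pics/"+n,cv2.convertScaleAbs(cv2.resize(im[y0:y1,x0:x1],None,fx=k,fy=k,interpolation=cv2.INTER_CUBIC),alpha=1.4))
crop(s,270,140,430,310,4.5 if 0 else 3.5,"s_lids.png")
crop(t,130,100,290,280,3.3,"t_lids.png")
crop(t,280,90,345,270,3.3,"t_g.png")
crop(s,205,170,280,335,3.6,"s_g.png")
crop(t,360,100,480,250,4,"t_b.png")
crop(s,60,180,190,315,4.4,"s_b.png")
E
```

```text
(no output)
```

View pics/s_lids.png

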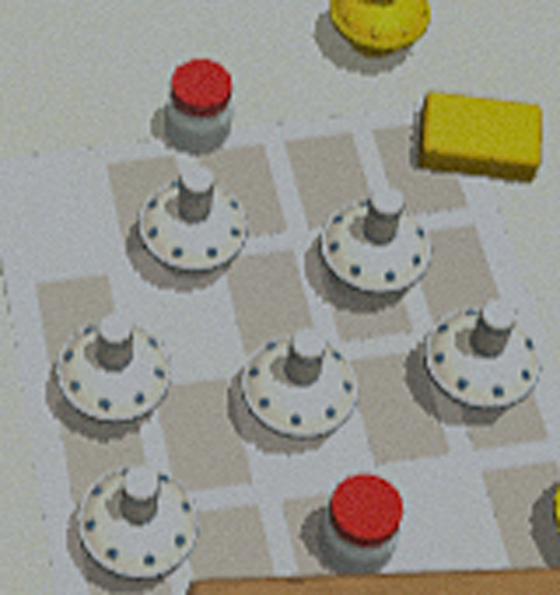

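View pics/t_lids.png

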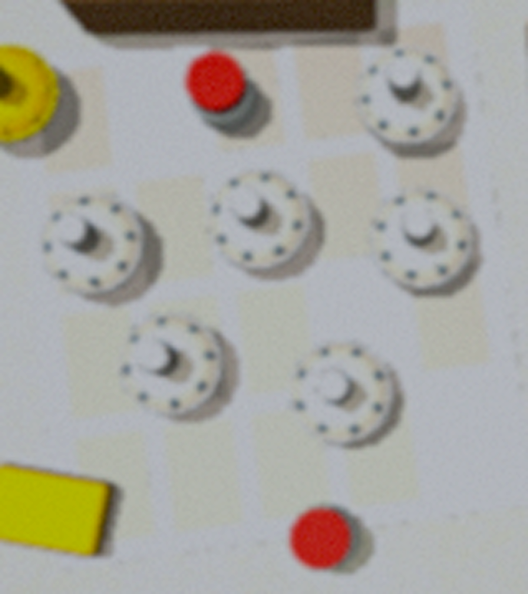

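View pics/t_g.png

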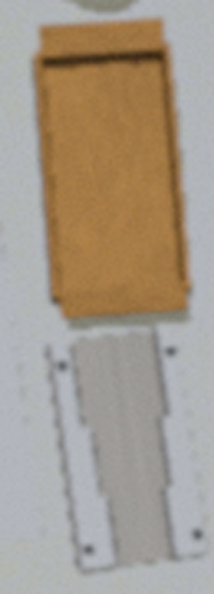

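View pics/s_g.png

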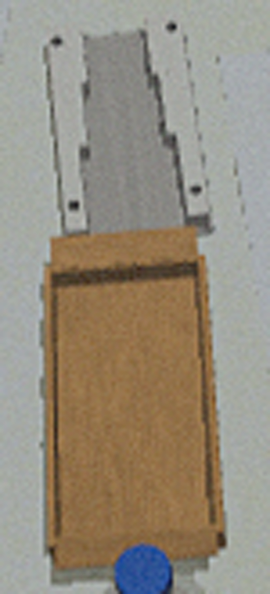

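View pics/t_b.png

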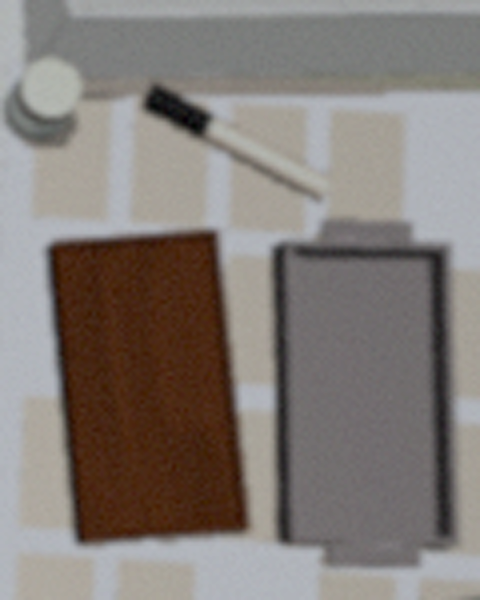

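View pics/s_b.png

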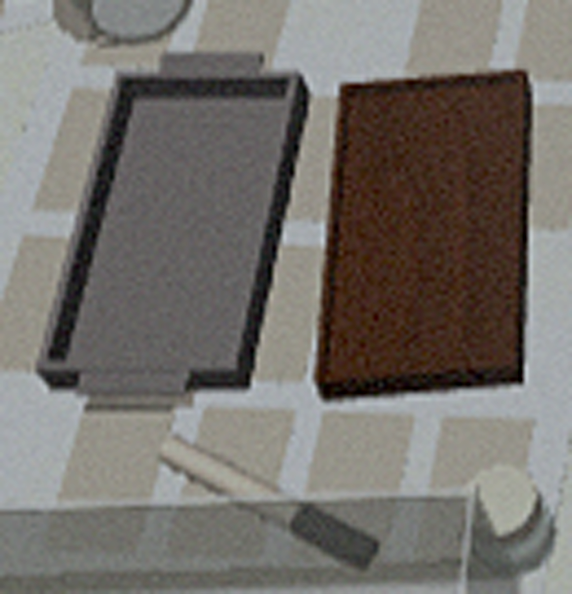

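```bash
cat > h.py <<'E'
import numpy as np, cv2
from scipy.optimize import least_squares
def K(c):
    f=c["pixels"].shape[0]/2/np.tan(np.radians(c["fovy"])/2); return f
def proj(c,X):
    X=np.atleast_2d(X); Y=X@np.array(c["R"]).T+c["t"]; f=K(c)
    return np.c_[c["cx"]+f*Y[:,0]/Y[:,2], c["cy"]+f*Y[:,1]/Y[:,2]]
def ray(c,uv):
    uv=np.atleast_2d(uv).astype(float); f=K(c)
    d=np.c_[(uv[:,0]-c["cx"])/f,(uv[:,1]-c["cy"])/f,np.ones(len(uv))]
    R=np.array(c["R"]); return -R.T@np.array(c["t"]), d@R
def at_z(c,uv,z):
    o,d=ray(c,uv); return o+d*((z-o[2])/d[:,2])[:,None]
def tri(c1,u1,c2,u2):
    o1,d1=ray(c1,u1);o2,d2=ray(c2,u2); out=[]
    for a,b in zip(d1,d2):
        A=np.c_[a,-b]; s=np.linalg.lstsq(A,o2-o1,rcond=None)[0]
        p,q=o1+a*s[0],o2+b*s[1]; out.append(np.r_[(p+q)/2,np.linalg.norm(p-q)])
    return np.array(out)
def dots(c):
    p=c["pixels"].astype(float); p=cv2.resize(c["pixels"],None,fx=4,fy=4,interpolation=cv2.INTER_CUBIC)
    g=cv2.GaussianBlur(p,(0,0),2).astype(float)
    lab=g[:,:,2]-g[:,:,0]; L=g.mean(2)
    bg=cv2.medianBlur(L.astype(np.uint8),31).astype(float)
    return lab,L,bg
E
python3 - <<'E'
from bench import r
from h import *
import pickle
C={n:r.read_camera(n) for n in("scene","top")}; pickle.dump(C,open("c0.pkl","wb"))
s=C["scene"];t=C["top"]
S=np.array([(197,180),(386,202),(116,329),(308,343),(499,318),(141,479)])/3.5+[270,140]
T=np.array([(332,383),(152,353),(419,222),(247,205),(80,236),(405,77)])/3.3+[130,100]
print(tri(s,S,t,T).round(4))
# boundaries of gauge/trays: 
def TT(l,k,o): return np.array(l)/k+o
print("gauge S",at_z(s,TT([(56,41),(171,27),(196,189),(73,205)],3.6,[205,170]),.026).round(4))
print("gauge T",at_z(t,TT([(62,366),(171,351),(197,534),(88,549)],3.3,[280,90]),.026).round(4))
E
```

```text
[[4.557e-01 2.105e-01 9.110e-02 1.100e-03]
 [4.798e-01 3.417e-01 9.150e-02 1.000e-04]
 [5.750e-01 1.463e-01 8.960e-02 2.700e-03]
 [5.900e-01 2.738e-01 8.860e-02 2.200e-03]
 [5.705e-01 4.034e-01 7.950e-02 8.700e-03]
 [6.861e-01 1.560e-01 8.930e-02 3.700e-03]]
gauge S [[ 0.3657 -0.0613  0.026 ]
 [ 0.3559  0.0241  0.026 ]
 [ 0.4994  0.0422  0.026 ]
 [ 0.5094 -0.0438  0.026 ]]
gauge T [[ 0.4983  0.0402  0.026 ]
 [ 0.5088 -0.046   0.026 ]
 [ 0.365  -0.0621  0.026 ]
 [ 0.3549  0.0231  0.026 ]]
```

```bash
cat >> h.py <<'E'
def finddots(c,cuv,rad=22):
    k=4; u,v=int(cuv[0]),int(cuv[1]); x0=max(u-rad,0);y0=max(v-rad,0)
    im=c["pixels"][y0:v+rad,x0:u+rad]
    im=cv2.resize(im,None,fx=k,fy=k,interpolation=cv2.INTER_CUBIC)
    im=cv2.GaussianBlur(im,(0,0),2).astype(np.float32)
    L=im.mean(2); bh=cv2.morphologyEx(L,cv2.MORPH_BLACKHAT,cv2.getStructuringElement(cv2.MORPH_ELLIPSE,(21,21)))
    b=bh+ (im[:,:,2]-im[:,:,0])
    m=(b==cv2.dilate(b,np.ones((13,13))))&(b>25)
    ys,xs=np.nonzero(m)
    return np.c_[(xs+.5)/k-.5+x0,(ys+.5)/k-.5+y0], b[ys,xs]
def lidfit(cs,xy,z=.038,rho=.034,base=0.,free=False):
    # cs: list of cameras ; fit centre to dots
    xy=np.array(xy,float)
    pts=[]
    for c in cs:
        uv=proj(c,[[xy[0],xy[1],base+z]])[0]; d,_=finddots(c,uv); pts.append(d)
    cur=np.r_[xy,rho]
    for it in range(4):
        sel=[]
        for c,d in zip(cs,pts):
            if len(d)==0: sel.append(np.zeros((0,2))); continue
            w=at_z(c,d,base+z)[:,:2]; rr=np.linalg.norm(w-cur[:2],axis=1)
            sel.append(w[abs(rr-cur[2])<(.012,.007,.004,.003)[it]])
        W=np.concatenate(sel)
        if len(W)<4: return cur,[len(q) for q in sel],9
        s=least_squares(lambda p:np.linalg.norm(W-p[:2],axis=1)-p[2],cur,loss="soft_l1",f_scale=.001); cur=s.x
    return cur,[len(q) for q in sel],np.sqrt(np.mean(s.fun**2))
E
python3 - <<'E'
from h import *
import pickle
C=pickle.load(open("c0.pkl","rb")); s=C["scene"];t=C["top"]
L=[(.456,.2105),(.48,.342),(.575,.146),(.59,.274),(.571,.403),(.686,.156)]
for l in L:
    print(*[str(np.round(lidfit(cs,l)[0],4))+str(lidfit(cs,l)[1:]) for cs in ([s],[t],[s,t])])
S=np.array([(197,180),(386,202),(116,329),(308,343),(499,318),(141,479)])/3.5+[270,140]
T=np.array([(332,383),(152,353),(419,222),(247,205),(80,236),(405,77)])/3.3+[130,100]
print(at_z(s,S,.095).round(4)); print(at_z(t,T,.095).round(4))
E
```

```text
[0.4597 0.2097 0.0385]([15], np.float64(0.0013646422551881246)) [0.4559 0.2106 0.0322]([14], np.float64(0.00026492829613682193)) [0.4557 0.2106 0.0322]([5, 14], np.float64(0.001041303575058954))
[0.4743 0.3429 0.0321]([9], np.float64(0.0008479513832294828)) [0.4799 0.3431 0.0325]([9], np.float64(0.00022118434447792207)) [0.4795 0.3433 0.0328]([4, 9], np.float64(0.0010680975878255223))
[0.5804 0.148  0.0364]([8], np.float64(0.001338792332584608)) [0.5703 0.1425 0.0383]([11], np.float64(0.0006835815012755438)) [0.5762 0.1462 0.0324]([5, 11], np.float64(0.0011285798473772352))
[0.5995 0.2714 0.0349]([12], np.float64(0.0009171529367168641)) [0.5936 0.2748 0.0324]([14], np.float64(0.0002748180159640293)) [0.594  0.2749 0.0321]([6, 14], np.float64(0.0011887099984330064))
[0.5797 0.402  0.0372]([16], np.float64(0.0008525087260730191)) [0.5756 0.405  0.0325]([11], np.float64(0.0002997185516963765)) [0.58   0.4018 0.0369]([17, 3], np.float64(0.0010264889872613834))
[0.686  0.1567 0.0324]([8], np.float64(0.0003678334857295295)) [0.6918 0.1568 0.032 ]([13], np.float64(0.00031145684488920406)) [0.6915 0.1567 0.0322]([4, 13], np.float64(0.0010909862433410372))
[[0.4584 0.2107 0.095 ]
 [0.4822 0.3409 0.095 ]
 [0.5782 0.1474 0.095 ]
 [0.5936 0.2738 0.095 ]
 [0.579  0.4032 0.095 ]
 [0.6888 0.1574 0.095 ]]
[[0.4553 0.2096 0.095 ]
 [0.4794 0.3408 0.095 ]
 [0.5739 0.1447 0.095 ]
 [0.5885 0.2716 0.095 ]
 [0.567  0.3943 0.095 ]
 [0.6842 0.1538 0.095 ]]
```

```bash
cat >> h.py <<'E'
def lidfit2(c,xy,zb=0.,rho=.0323,w=.014,k=4):
    """centre of the dot ring (8 dots, phase free) by maximising darkness at dots; ring at z=.038+zb"""
    x0=np.array(xy,float)
    im=cv2.resize(c["pixels"],None,fx=k,fy=k,interpolation=cv2.INTER_CUBIC)
    im=cv2.GaussianBlur(im,(0,0),2.5).astype(np.float32)
    L=im.mean(2); bh=cv2.morphologyEx(L,cv2.MORPH_BLACKHAT,cv2.getStructuringElement(cv2.MORPH_ELLIPSE,(21,21)))
    b=np.clip(bh+im[:,:,2]-im[:,:,0],0,80)
    b=cv2.GaussianBlur(b,(0,0),2)
    best=(-1,)
    ph=np.arange(0,45,5)
    def score(x,y,p):
        a=np.radians(p+45*np.arange(8))
        uv=proj(c,np.c_[x+rho*np.cos(a),y+rho*np.sin(a),np.full(8,.038+zb)])
        q=((uv+.5)*k-.5).astype(np.float32)
        v=cv2.remap(b,q[:,0].reshape(1,-1),q[:,1].reshape(1,-1),cv2.INTER_LINEAR)[0]
        return np.sort(v)[2:].mean()
    for step,rad,phs in((.002,w,ph),(.0005,.002,None)):
        c0=x0 if len(best)==1 else np.array(best[1:3])
        P=phs if phs is not None else best[3]+np.arange(-5,6,2.5)
        for dx in np.arange(-rad,rad+1e-9,step):
            for dy in np.arange(-rad,rad+1e-9,step):
                for p in P:
                    v=score(c0[0]+dx,c0[1]+dy,p)
                    if v>best[0]: best=(v,c0[0]+dx,c0[1]+dy,p)
    return best
E
python3 - <<'E'
from h import *
import pickle
C=pickle.load(open("c0.pkl","rb")); s=C["scene"];t=C["top"]
L=[(.456,.2105),(.48,.342),(.575,.146),(.59,.274),(.571,.403),(.686,.156)]
for l in L: print(np.round(lidfit2(s,l),4),np.round(lidfit2(t,l),4))
E
```

```text
[58.6388  0.4505  0.211  20.    ] [30.7008  0.456   0.211  20.    ]
[62.8103  0.474   0.3425 10.    ] [30.0099  0.48    0.343  10.    ]
[62.1523  0.571   0.1465 30.    ] [31.0378  0.5765  0.1465 30.    ]
[64.3584  0.588   0.2745 32.5   ] [32.9191  0.5935  0.275  32.5   ]
[69.3015  0.57    0.405   7.5   ] [32.2994  0.5755  0.405   7.5   ]
[69.1231  0.686   0.1565 10.    ] [29.5686  0.6915  0.157  10.    ]
```

```bash
python3 - <<'E'
from h import *
import pickle
C=pickle.load(open("c0.pkl","rb")); s=C["scene"];t=C["top"]
print([(-np.array(c["R"]).T@c["t"]).round(3) for c in (s,t)])
L=[(.456,.2105),(.48,.342),(.575,.146),(.59,.274),(.571,.403),(.686,.156)]
def fine(c,l,dz): return np.array(lidfit2(c,l,zb=dz,w=.008)[1:3])
P=[]
for l in L[:6:2]:
    for dz in(0,.004,.008): 
        a,b=fine(s,l,dz),fine(t,l,dz); print(dz,a,b)
def ov(c,n,off,k,X):
    im=cv2.convertScaleAbs(cv2.resize(c["pixels"][off[1]:off[3],off[0]:off[2],::-1],None,fx=k,fy=k,interpolation=cv2.INTER_CUBIC),alpha=1.4)
    a=np.linspace(0,2*np.pi,60)
    for x,y in X:
        for rr,z,col in((.04,.038,(0,0,255)),(.04,.030,(0,128,255)),(.012,.095,(0,200,0)),(.012,.06,(255,0,0))):
            uv=(proj(c,np.c_[x+rr*np.cos(a),y+rr*np.sin(a),0*a+z])+.5-off[:2])*k-.5
            cv2.polylines(im,[np.round(uv*8).astype(int)],True,col,1,cv2.LINE_AA,3)
    cv2.imwrite("pics/"+n,im)
X=[(.455,.211),(.4785,.343),(.575,.1465),(.592,.275),(.574,.405),(.690,.157)]
ov(s,"ovs.png",(280,170,430,310),5,X); ov(t,"ovt.png",(135,110,280,240),5,X)
E
```

```text
[array([1.183, 0.094, 1.112]), array([0.364, 0.103, 1.088])]
0 [0.4505 0.211 ] [0.456 0.211]
0.004 [0.4535 0.2105] [0.4555 0.2105]
0.008 [0.456 0.21 ] [0.455 0.21 ]
0 [0.571  0.1465] [0.5765 0.1465]
0.004 [0.5735 0.1465] [0.576  0.1465]
0.008 [0.5755 0.146 ] [0.575 0.146]
0 [0.57  0.405] [0.5755 0.405 ]
0.004 [0.5725 0.4035] [0.575 0.404]
0.008 [0.5745 0.4025] [0.574  0.4025]
```

View pics/ovs.png

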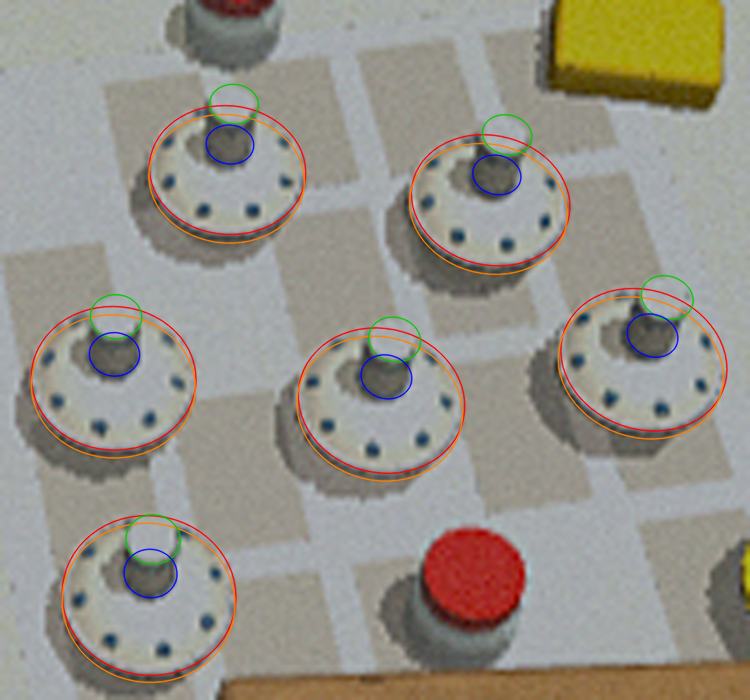

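View pics/ovt.png

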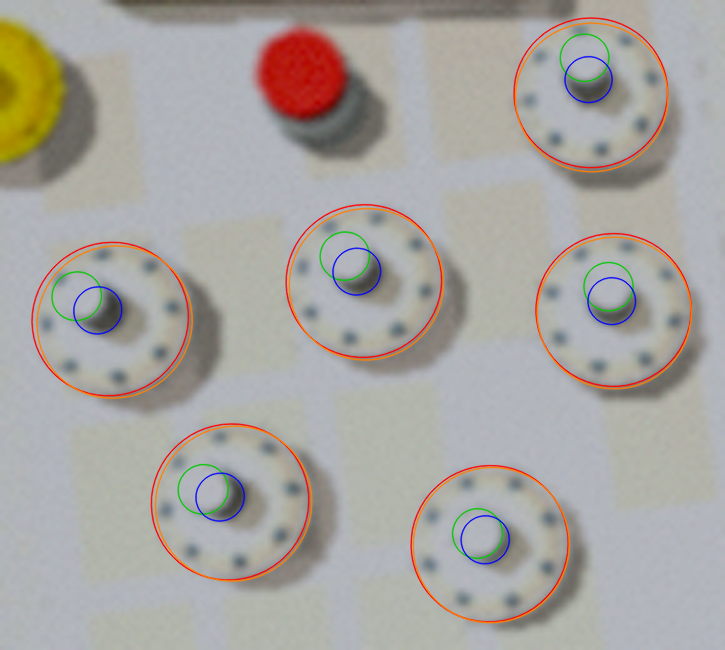

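```bash
cat >> h.py <<'E'
def pose2(x,y,yaw): 
    c,s=np.cos(yaw),np.sin(yaw); R=np.array([[c,-s],[s,c]]); return lambda P: np.asarray(P)@R.T+[x,y]
def drawmodel(c,im,off,k,T,polys):
    for P,z,col in polys:
        w=T(P); uv=(proj(c,np.c_[w,np.full(len(w),z)])+.5-off[:2])*k-.5
        cv2.polylines(im,[np.round(uv*8).astype(int)],True,col,1,cv2.LINE_AA,3)
def big(c,off,k): return cv2.convertScaleAbs(cv2.resize(c["pixels"][off[1]:off[3],off[0]:off[2],::-1],None,fx=k,fy=k,interpolation=cv2.INTER_CUBIC),alpha=1.4)
def rect(a,b): return np.array([(-a,-b),(a,-b),(a,b),(-a,b)])/2
mm=1e-3
LANE=np.array([(-90,-35),(-20,-35),(-20,-28.5),(35,-28.5),(35,-23.5),(90,-23.5),(90,23.5),(35,23.5),(35,28.5),(-20,28.5),(-20,35),(-90,35)])*mm
GAUGE=[(LANE,.026,(0,0,255)),(LANE,.006,(255,0,0)),(rect(.184,.104),0.,(0,160,0))]
def tray(rim,floor): return [(rect(.2,.11),rim,(0,0,255)),(rect(.19,.10),rim,(0,255,255)),(rect(.19,.1),floor,(255,0,0))]
E
python3 - <<'E'
from h import *
import pickle
C=pickle.load(open("c0.pkl","rb")); s=C["scene"];t=C["top"]
G=(.4322,-.0104,np.radians(186.85))
# trays from top-view outer rim corners (crop px)
Tb=np.array([(52,244),(216,233),(245,529),(78,542)])/4+[360,100]
Tt=np.array([(278,243),(449,243),(455,541),(282,543)])/4+[360,100]
Tc=np.array([(36,57),(176,45),(190,290),(54,303)])/3.3+[280,90]
for n,u,z in(("board",Tb,.024),("tub",Tt,.026),("carton",Tc,.03)):
    w=at_z(t,u,z)[:,:2]; d=(w[0]-w[3]+w[1]-w[2]); print(n,w.mean(0).round(4),np.degrees(np.arctan2(d[1],d[0])).round(2), np.linalg.norm(w[0]-w[3]).round(3),np.linalg.norm(w[0]-w[1]).round(3))
for c,n,off,k in((s,"s",(205,165,285,335),3.5),(t,"t",(285,90,350,270),3.3)):
    im=big(c,off,k); drawmodel(c,im,off,k,pose2(*G),GAUGE); cv2.imwrite(f"pics/ovg_{n}.png",im)
a=cv2.imread("pics/ovg_s.png");b=cv2.imread("pics/ovg_t.png");h=max(a.shape[0],b.shape[0])
o=np.zeros((h,a.shape[1]+b.shape[1],3),np.uint8);o[:a.shape[0],:a.shape[1]]=a;o[:b.shape[0],a.shape[1]:]=b;cv2.imwrite("pics/ovg.png",o)
E
```

```text
board [ 0.5063 -0.2166] 2.7 0.196 0.109
tub [ 0.5003 -0.3588] -2.37 0.197 0.113
carton [ 0.6519 -0.0043] 2.21 0.2 0.113
```

View pics/ovg.png

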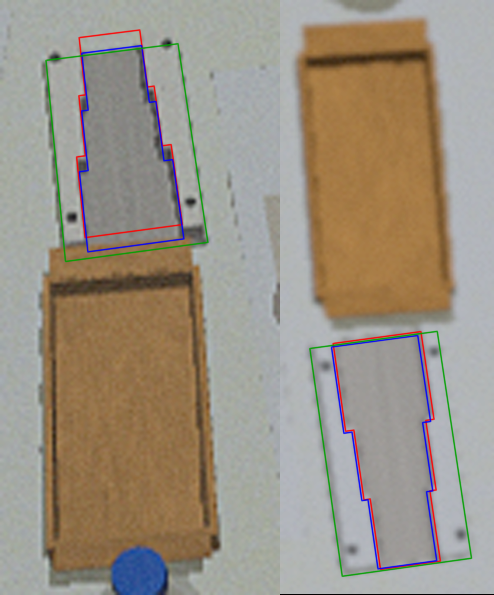

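```bash
cat >> h.py <<'E'
TR={"board":((.5063,-.2166,np.radians(2.7)),.024,.018),"tub":((.5003,-.3588,np.radians(-2.37)),.026,.004),"carton":((.6519,-.0043,np.radians(2.21)),.03,.008)}
E
python3 - <<'E'
from h import *
import pickle
C=pickle.load(open("c0.pkl","rb")); s=C["scene"];t=C["top"]
ims=[]
for c,off,k in((s,(60,180,280,335),3.5),(t,(285,90,480,250),3.)):
    im=big(c,off,k)
    for p,rim,fl in TR.values(): drawmodel(c,im,off,k,pose2(*p),tray(rim,fl))
    ims.append(im)
cv2.imwrite("pics/ovts.png",ims[0]);cv2.imwrite("pics/ovtt.png",ims[1])
E
```

```text
(no output)
```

View pics/ovts.png

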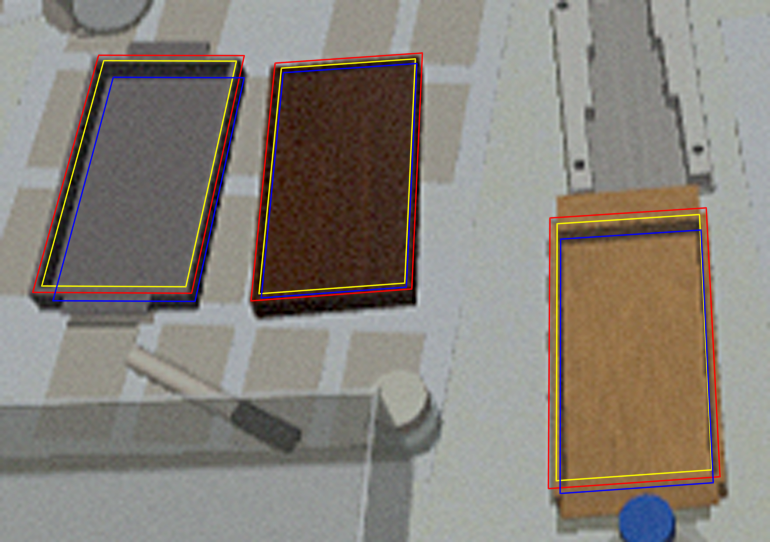

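View pics/ovtt.png

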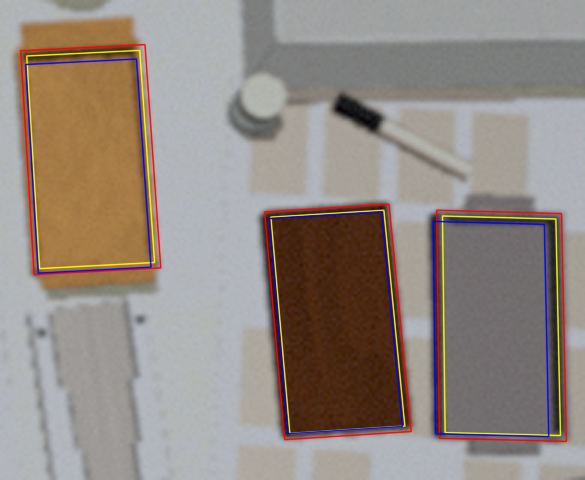

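```bash
cat >> h.py <<'E'
from scipy.spatial.transform import Rotation as Ro
GP=np.array([.4322,-.0104]); GA=np.radians(186.85)
gx=np.array([np.cos(GA),np.sin(GA)]); gy=np.array([-gx[1],gx[0]])
def g2w(a,b): return GP+gx*a*mm+gy*b*mm
def w2g(p): d=np.array(p)[:2]-GP; return np.array([d@gx,d@gy])/mm
def st():
    from bench import r
    s=r.read_state(); R=Ro.from_rotvec(s["tool_rot"]).as_matrix()
    want=np.c_[np.r_[gy,0],np.r_[gx,0],[0,0,-1]]
    e=np.degrees(Ro.from_matrix(R.T@want).as_rotvec())
    print("t",round(s["clock"],2),"p",s["ee_pos"].round(4),"g",w2g(s["ee_pos"]).round(1),"F_g",np.round([s["contact_force"][:2]@gx,s["contact_force"][:2]@gy,s["contact_force"][2]],1),"w",round(s["width"],3),"rot_to_go",e.round(2))
    return s,R
def plan(*pts):
    s,R=st()
    for p in pts: print(np.round(p,4),"->",(R.T@(np.array(p)-s["ee_pos"])*100).round(2))
def tp(name,a,b=0): 
    p=TR[name][0]; return pose2(*p)([[a,b]])[0]
def locate(guess,w=.014,zb=0.,which=("scene","top")):
    from bench import r
    for n in which: print(n,np.round(lidfit2(r.read_camera(n),guess,zb=zb,w=w),4))
E
python3 - <<'E'
from h import *
plan((.42,-.2,.22),(.455,.211,.20),(.455,.211,.13),(.455,.211,.076))
for n in TR: print(n,[tp(n,a).round(4) for a in(-50,50) for a in [a*mm]])
print(g2w(-52,0),g2w(60,0))
E
```

```text
t 0.2 p [ 0.2472 -0.5463  0.2476] g [247.6 510. ] F_g [ 0.7 -0.4 -1.2] w 0.998 rot_to_go [ 0.    0.07 17.49]
[ 0.42 -0.2   0.22] -> [-24.43 -30.02   2.79]
[0.455 0.211 0.2  ] -> [-60.43 -50.15   4.84]
[0.455 0.211 0.13 ] -> [-60.42 -50.15  11.84]
[0.455 0.211 0.076] -> [-60.41 -50.15  17.24]
board [array([ 0.4564, -0.219 ]), array([ 0.5562, -0.2142])]
tub [array([ 0.4503, -0.3567]), array([ 0.5503, -0.3609])]
carton [array([ 0.6019, -0.0062]), array([ 0.7019, -0.0024])]
[ 0.48382881 -0.00419794] [ 0.37262829 -0.01755623]
```

>>> step_arm(
  commands=[
    {"linear":[-2.8,-3.0,0.3],"delta_rot":[0,0,6],"hand":0.6},
    {"linear":[-5.6,-6.5,0.6],"delta_rot":[0,0,12],"hand":0.6},
    {"linear":[-8.4,-10,0.9],"delta_rot":[0,0,17.5],"hand":0.6},
    {"linear":[-11.2,-13.5,1.2],"delta_rot":[0,0,17.5],"hand":0.6},
    {"linear":[-14,-17,1.6],"delta_rot":[0,0,17.5],"hand":0.6},
    {"linear":[-16.8,-20.5,2],"delta_rot":[0,0,17.5],"hand":0.6},
    {"linear":[-19.5,-24,2.4],"delta_rot":[0,0,17.5],"hand":0.6},
    {"linear":[-22,-27,2.8],"delta_rot":[0,0,17.5],"hand":0.6},
    {"linear":[-24.4,-30,2.8],"delta_rot":[0,0,17.5],"hand":0.6},
    {"linear":[-27,-31.5,3],"delta_rot":[0,0,17.5],"hand":0.6},
  ],
  squeeze=60,
)

```text
clock: 1.03
ee_pos: [0.4239, -0.1703, 0.2184]
tool_rot: [-2.35, 2.085, -0.002]
contact_force: [1.2, 0.0, 0.4]
width: 0.6
```

```bash
python3 - <<'E'
from h import *
plan((.455,.211,.18),(.455,.211,.13),(.455,.211,.076))
E
```

```text
t 1.03 p [ 0.4239 -0.1703  0.2184] g [ 27.3 157.8] F_g [-1.1  0.1  0.4] w 0.6 rot_to_go [-0.06 -0.02 -0.02]
[0.455 0.211 0.18 ] -> [-37.49  -7.62   3.83]
[0.455 0.211 0.13 ] -> [-37.49  -7.62   8.83]
[0.455 0.211 0.076] -> [-37.49  -7.61  14.23]
```

>>> step_arm(
  commands=[
    {"linear":[-4,-0.8,0],"hand":0.6},
    {"linear":[-8,-1.6,0],"hand":0.6},
    {"linear":[-12,-2.4,0],"hand":0.6},
    {"linear":[-16,-3.2,0],"hand":0.6},
    {"linear":[-20,-4,0],"hand":0.6},
    {"linear":[-24,-4.8,0],"hand":0.6},
    {"linear":[-28,-5.6,0],"hand":0.6},
    {"linear":[-32,-6.4,1],"hand":0.6},
    {"linear":[-35.5,-7.2,2.5],"hand":0.6},
    {"linear":[-37.5,-7.6,5],"hand":0.6},
  ],
)

```text
invalid input at $.commands[0]: expected keys linear, delta_rot, hand
```

```bash
python3 - <<'E'
from h import *
plan((.455,.211,.076))
from bench import r
c=r.read_camera("scene"); cv2.imwrite("pics/a1.png",big(c,(250,100,450,240),4))
E
```

```text
t 1.03 p [ 0.4239 -0.1703  0.2184] g [ 27.3 157.8] F_g [-1.1  0.1  0.4] w 0.6 rot_to_go [-0.06 -0.02 -0.02]
[0.455 0.211 0.076] -> [-37.49  -7.61  14.23]
```

View pics/a1.png

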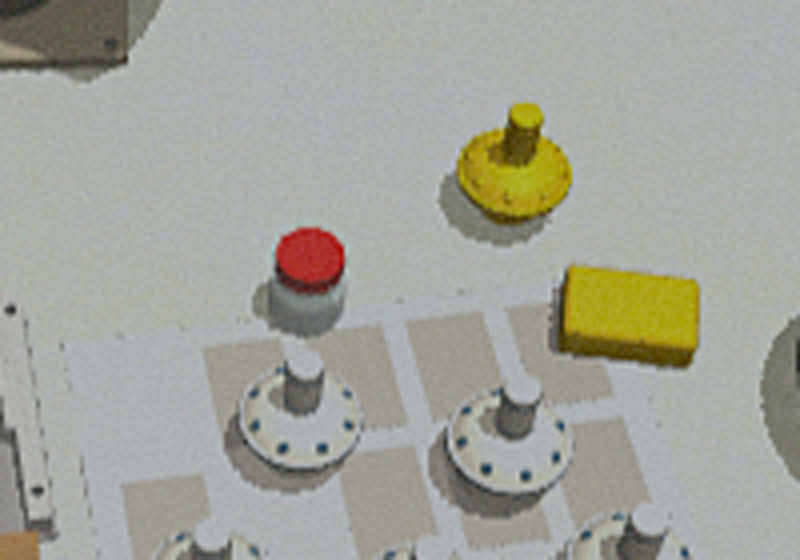

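>>> step_arm(
  commands=[
    {"linear":[-4,-0.8,0],"delta_rot":[0,0,0],"hand":0.6},
    {"linear":[-8,-1.6,0],"delta_rot":[0,0,0],"hand":0.6},
    {"linear":[-12,-2.4,0],"delta_rot":[0,0,0],"hand":0.6},
    {"linear":[-16,-3.2,0],"delta_rot":[0,0,0],"hand":0.6},
    {"linear":[-20,-4,0],"delta_rot":[0,0,0],"hand":0.6},
    {"linear":[-24,-4.8,0],"delta_rot":[0,0,0],"hand":0.6},
    {"linear":[-28,-5.6,0],"delta_rot":[0,0,0],"hand":0.6},
    {"linear":[-32,-6.4,1],"delta_rot":[0,0,0],"hand":0.6},
    {"linear":[-35.5,-7.2,2.5],"delta_rot":[0,0,0],"hand":0.6},
    {"linear":[-37.5,-7.6,5],"delta_rot":[0,0,0],"hand":0.6},
  ],
)

```text
clock: 1.92
ee_pos: [0.4551, 0.2134, 0.1704]
tool_rot: [-2.348, 2.079, -0.003]
contact_force: [0.8, 0.4, -0.1]
width: 0.604
```

```bash
python3 - <<'E'
from h import *
plan((.455,.211,.076))
from bench import r
c=r.read_camera("scene"); cv2.imwrite("pics/a2.png",big(c,(250,100,450,240),4))
E
```

```text
t 1.92 p [0.4551 0.2134 0.1704] g [ -49.4 -219.5] F_g [-0.9 -0.3 -0.1] w 0.604 rot_to_go [-0.31  0.13  0.11]
[0.455 0.211 0.076] -> [0.26 0.09 9.44]
```

View pics/a2.png

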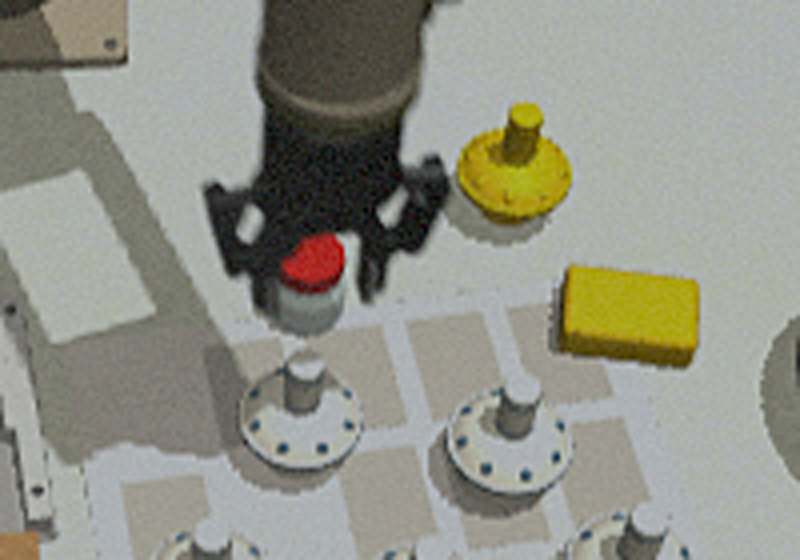

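>>> step_arm(
  commands=[
    {"linear":[0.25,0.1,2.5],"delta_rot":[0,0,0],"hand":0.6},
    {"linear":[0.25,0.1,5],"delta_rot":[0,0,0],"hand":0.6},
    {"linear":[0.25,0.1,7.5],"delta_rot":[0,0,0],"hand":0.6},
    {"linear":[0.25,0.1,9],"delta_rot":[0,0,0],"hand":0.6},
    {"linear":[0.25,0.1,9.4],"delta_rot":[0,0,0],"hand":0.6},
    {"linear":[0.25,0.1,9.4],"delta_rot":[0,0,0],"hand":0.6},
    {"linear":[0.25,0.1,9.4],"delta_rot":[0,0,0],"hand":0.3},
    {"linear":[0.25,0.1,9.4],"delta_rot":[0,0,0],"hand":0.1},
    {"linear":[0.25,0.1,9.4],"delta_rot":[0,0,0],"hand":0},
    {"linear":[0.25,0.1,9.4],"delta_rot":[0,0,0],"hand":0},
  ],
)

```text
clock: 2.8
ee_pos: [0.4541, 0.2071, 0.076]
tool_rot: [-2.348, 2.083, -0.002]
contact_force: [-0.2, 0.6, 4.2]
width: 0.266
```

```bash
python3 - <<'E'
from h import *
plan((.455,.211,.18),(.455,.211,.21))
from bench import r
c=r.read_camera("scene"); cv2.imwrite("pics/a3.png",big(c,(250,100,450,240),4))
E
```

```text
t 2.8 p [0.4541 0.2071 0.076 ] g [ -47.7 -213.4] F_g [ 0.1 -0.6  4.2] w 0.266 rot_to_go [-0.16  0.03 -0.01]
[0.455 0.211 0.18 ] -> [ -0.38  -0.17 -10.4 ]
[0.455 0.211 0.21 ] -> [ -0.38  -0.17 -13.4 ]
```

View pics/a3.png

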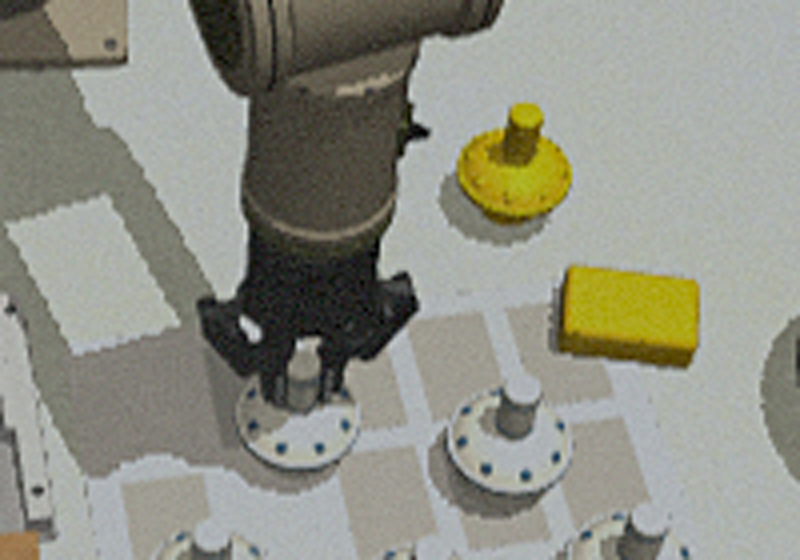

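```bash
python3 - <<'E'
from h import *
p=g2w(-52,0)
plan((*p,.18),(*p,.12),(*p,.083))
E
```

```text
t 2.85 p [0.4541 0.2072 0.076 ] g [ -47.7 -213.4] F_g [-0.5 -0.7  5.5] w 0.263 rot_to_go [-0.16  0.03 -0.01]
[ 0.4838 -0.0042  0.18  ] -> [ 21.33  -0.47 -10.42]
[ 0.4838 -0.0042  0.12  ] -> [21.34 -0.45 -4.42]
[ 0.4838 -0.0042  0.083 ] -> [21.34 -0.44 -0.72]
```

>>> step_arm(
  commands=[
    {"linear":[0,0,-3],"delta_rot":[0,0,0],"hand":0},
    {"linear":[0,0,-7],"delta_rot":[0,0,0],"hand":0},
    {"linear":[2,0,-10.5],"delta_rot":[0,0,0],"hand":0},
    {"linear":[6,-0.1,-11],"delta_rot":[0,0,0],"hand":0},
    {"linear":[10,-0.2,-11],"delta_rot":[0,0,0],"hand":0},
    {"linear":[14,-0.3,-11],"delta_rot":[0,0,0],"hand":0},
    {"linear":[18,-0.4,-11],"delta_rot":[0,0,0],"hand":0},
    {"linear":[21.3,-0.45,-10],"delta_rot":[0,0,0],"hand":0},
    {"linear":[21.3,-0.45,-7],"delta_rot":[0,0,0],"hand":0},
    {"linear":[21.3,-0.45,-6],"delta_rot":[0,0,0],"hand":0},
  ],
)

```text
clock: 3.68
ee_pos: [0.4813, -0.006, 0.1315]
tool_rot: [2.345, -2.088, -0.004]
contact_force: [-0.8, 0.6, -3.7]
width: 0.262
```

```bash
python3 - <<'E'
from h import *
p=g2w(-52,0)
plan((*p,.12),(*p,.083))
from bench import r
c=r.read_camera("scene"); cv2.imwrite("pics/a4.png",big(c,(180,120,330,270),4))
c=r.read_camera("top"); cv2.imwrite("pics/a4t.png",big(c,(250,140,390,300),4))
E
```

```text
t 3.68 p [ 0.4813 -0.006   0.1315] g [-49.2   1.5] F_g [ 0.8 -0.7 -3.7] w 0.262 rot_to_go [ 0.17  0.03 -0.23]
[ 0.4838 -0.0042  0.12  ] -> [-0.15 -0.28  1.15]
[ 0.4838 -0.0042  0.083 ] -> [-0.15 -0.29  4.85]
```

View pics/a4.png

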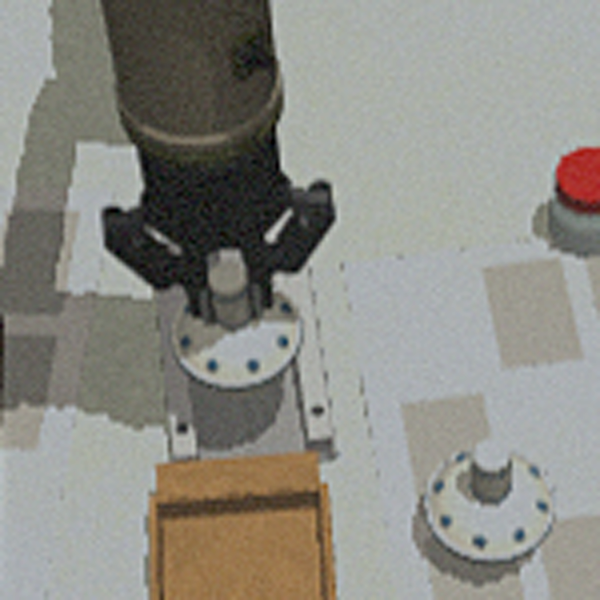

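View pics/a4t.png

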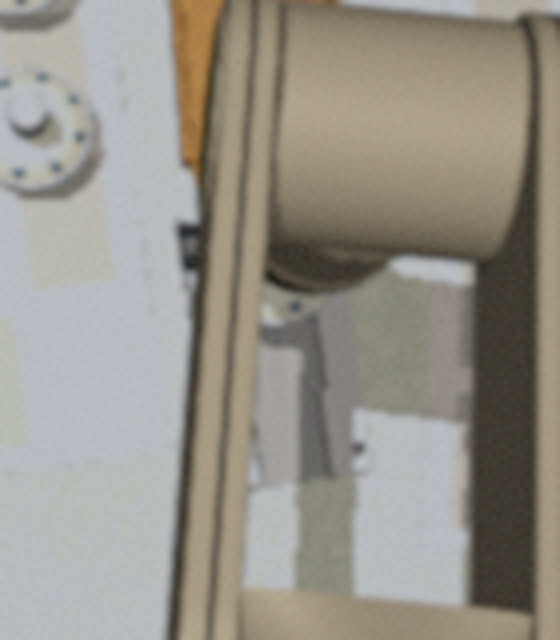

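>>> step_arm(
  commands=[
    {"linear":[-0.1,-0.1,0],"delta_rot":[0,0,0],"hand":0},
    {"linear":[-0.1,-0.1,1],"delta_rot":[0,0,0],"hand":0},
    {"linear":[-0.1,-0.1,1.5],"delta_rot":[0,0,0],"hand":0},
    {"linear":[-0.1,-0.1,2],"delta_rot":[0,0,0],"hand":0},
    {"linear":[-0.1,-0.1,2.5],"delta_rot":[0,0,0],"hand":0},
    {"linear":[-0.1,-0.1,3],"delta_rot":[0,0,0],"hand":0},
    {"linear":[-0.1,-0.1,3.5],"delta_rot":[0,0,0],"hand":0},
    {"linear":[-0.1,-0.1,3.5],"delta_rot":[0,0,0],"hand":0},
    {"linear":[-0.1,-0.1,3.5],"delta_rot":[0,0,0],"hand":0},
    {"linear":[-0.1,-0.1,3.5],"delta_rot":[0,0,0],"hand":0},
  ],
)

```text
clock: 4.62
ee_pos: [0.4837, -0.0031, 0.0995]
tool_rot: [-2.35, 2.085, -0.0]
contact_force: [-0.9, -0.1, -1.8]
width: 0.265
```

```bash
python3 - <<'E'
from h import *
p=g2w(-52,0)
plan((*p,.083))
from bench import r
c=r.read_camera("scene"); cv2.imwrite("pics/a5.png",big(c,(190,140,310,250),5))
E
```

```text
t 4.62 p [ 0.4837 -0.0031  0.0995] g [-52.   -1.1] F_g [ 0.9  0.  -1.8] w 0.265 rot_to_go [-0.01 -0.   -0.02]
[ 0.4838 -0.0042  0.083 ] -> [0.11 0.   1.65]
```

View pics/a5.png

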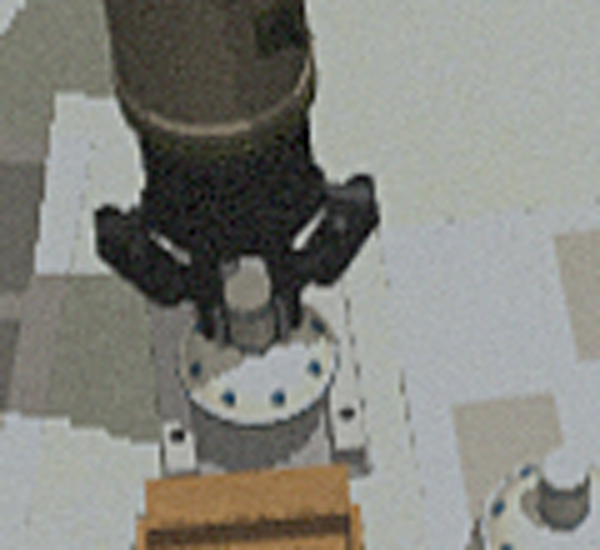

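>>> step_arm(
  commands=[
    {"linear":[0.1,0,0.4],"delta_rot":[0,0,0],"hand":0},
    {"linear":[0.1,0,0.8],"delta_rot":[0,0,0],"hand":0},
    {"linear":[0.1,0,1.2],"delta_rot":[0,0,0],"hand":0},
    {"linear":[0.1,0,1.5],"delta_rot":[0,0,0],"hand":0},
    {"linear":[0.1,0,1.6],"delta_rot":[0,0,0],"hand":0},
    {"linear":[0.1,0,1.65],"delta_rot":[0,0,0],"hand":0},
    {"linear":[0.1,0,1.65],"delta_rot":[0,0,0],"hand":0},
    {"linear":[0.1,0,1.65],"delta_rot":[0,0,0],"hand":0},
    {"linear":[0.1,0,1.65],"delta_rot":[0,0,0],"hand":0},
    {"linear":[0.1,0,1.65],"delta_rot":[0,0,0],"hand":0},
  ],
)

```text
clock: 5.5
ee_pos: [0.4839, -0.0041, 0.0831]
tool_rot: [-2.35, 2.085, -0.001]
contact_force: [-0.9, -0.3, -1.1]
width: 0.266
```

```bash
python3 - <<'E'
from h import *
p=g2w(-52,0)
plan((*p,.083))
E
```

```text
t 5.5 p [ 0.4839 -0.0041  0.0831] g [-52.1  -0.1] F_g [ 0.9  0.2 -1.1] w 0.266 rot_to_go [-0.02 -0.01 -0.01]
[ 0.4838 -0.0042  0.083 ] -> [0.01 0.01 0.01]
```

>>> step_arm(
  commands=[
    {"linear":[0,0,0.1],"delta_rot":[0,0,0],"hand":0},
    {"linear":[0,0.2,0.1],"delta_rot":[0,0,0],"hand":0},
    {"linear":[0,0.4,0.1],"delta_rot":[0,0,0],"hand":0},
    {"linear":[0,0.7,0.1],"delta_rot":[0,0,0],"hand":0},
    {"linear":[0,1,0.1],"delta_rot":[0,0,0],"hand":0},
    {"linear":[0,1.3,0.1],"delta_rot":[0,0,0],"hand":0},
    {"linear":[0,1.6,0.1],"delta_rot":[0,0,0],"hand":0},
    {"linear":[0,1.9,0.1],"delta_rot":[0,0,0],"hand":0},
    {"linear":[0,2.1,0.1],"delta_rot":[0,0,0],"hand":0},
    {"linear":[0,2.1,0.1],"delta_rot":[0,0,0],"hand":0},
  ],
)

```text
clock: 6.33
ee_pos: [0.4626, -0.0066, 0.082]
tool_rot: [-2.35, 2.085, -0.0]
contact_force: [0.4, 0.8, -0.2]
width: 0.267
```

```bash
python3 - <<'E'
from h import *
p=g2w(-31,0)
plan((*p,.083))
E
```

```text
t 6.33 p [ 0.4626 -0.0066  0.082 ] g [-30.6  -0.1] F_g [-0.5 -0.7 -0.2] w 0.267 rot_to_go [-0.01 -0.   -0.01]
[ 0.463  -0.0067  0.083 ] -> [ 0.01 -0.04 -0.1 ]
```

>>> step_arm(
  commands=[
    {"linear":[0,0.1,0],"delta_rot":[0,0,0],"hand":0},
    {"linear":[0,0.2,0],"delta_rot":[0,0,0],"hand":0},
    {"linear":[0,0.3,0],"delta_rot":[0,0,0],"hand":0},
    {"linear":[0,0.4,0],"delta_rot":[0,0,0],"hand":0},
    {"linear":[0,0.5,0],"delta_rot":[0,0,0],"hand":0},
    {"linear":[0,0.6,0],"delta_rot":[0,0,0],"hand":0},
    {"linear":[0,0.6,0],"delta_rot":[0,0,0],"hand":0},
    {"linear":[0,0.6,0],"delta_rot":[0,0,0],"hand":0},
    {"linear":[0,0.6,0],"delta_rot":[0,0,0],"hand":0},
    {"linear":[0,0.6,0],"delta_rot":[0,0,0],"hand":0},
  ],
)

```text
clock: 7.17
ee_pos: [0.457, -0.0073, 0.082]
tool_rot: [-2.35, 2.085, -0.0]
contact_force: [1.3, 0.6, 1.1]
width: 0.263
```

```bash
python3 - <<'E'
from h import *
plan((*g2w(20,0),.082))
E
```

```text
t 7.17 p [ 0.457  -0.0073  0.082 ] g [-25.   -0.1] F_g [-1.3 -0.4  1.1] w 0.263 rot_to_go [-0.01 -0.   -0.01]
[ 0.4123 -0.0128  0.082 ] -> [ 0.01  4.5  -0.  ]
```

>>> step_arm(
  commands=[
    {"linear":[0,0.2,0],"delta_rot":[0,0,0],"hand":0},
    {"linear":[0,0.4,0],"delta_rot":[0,0,0],"hand":0},
    {"linear":[0,0.6,0],"delta_rot":[0,0,0],"hand":0},
    {"linear":[0,0.8,0],"delta_rot":[0,0,0],"hand":0},
    {"linear":[0,1.0,0],"delta_rot":[0,0,0],"hand":0},
    {"linear":[0,1.2,0],"delta_rot":[0,0,0],"hand":0},
    {"linear":[0,1.4,0],"delta_rot":[0,0,0],"hand":0},
    {"linear":[0,1.5,0],"delta_rot":[0,0,0],"hand":0},
    {"linear":[0,1.5,0],"delta_rot":[0,0,0],"hand":0},
    {"linear":[0,1.5,0],"delta_rot":[0,0,0],"hand":0},
  ],
)

```text
clock: 8.0
ee_pos: [0.4419, -0.0091, 0.0819]
tool_rot: [2.35, -2.085, -0.0]
contact_force: [1.0, 0.2, 2.9]
width: 0.267
```

```bash
python3 - <<'E'
from h import *
plan((*g2w(20,0),.082))
from bench import r
c=r.read_camera("scene"); cv2.imwrite("pics/a6.png",big(c,(190,130,310,240),5))
E
```

```text
t 8.0 p [ 0.4419 -0.0091  0.0819] g [-9.8 -0.1] F_g [-1.  -0.1  2.9] w 0.267 rot_to_go [ 0.   -0.   -0.02]
[ 0.4123 -0.0128  0.082 ] -> [ 0.01  2.98 -0.01]
```

View pics/a6.png

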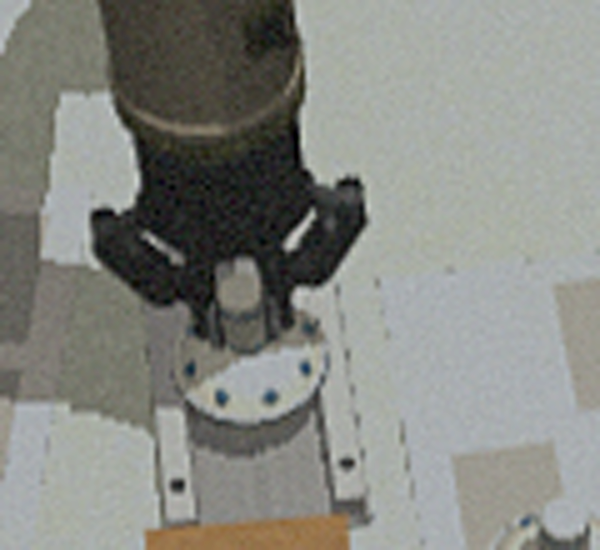

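>>> step_arm(
  commands=[
    {"linear":[0,0.3,0],"delta_rot":[0,0,0],"hand":0},
    {"linear":[0,0.7,0],"delta_rot":[0,0,0],"hand":0},
    {"linear":[0,1.1,0],"delta_rot":[0,0,0],"hand":0},
    {"linear":[0,1.5,0],"delta_rot":[0,0,0],"hand":0},
    {"linear":[0,1.9,0],"delta_rot":[0,0,0],"hand":0},
    {"linear":[0,2.3,0],"delta_rot":[0,0,0],"hand":0},
    {"linear":[0,2.7,0],"delta_rot":[0,0,0],"hand":0},
    {"linear":[0,2.9,0],"delta_rot":[0,0,0],"hand":0},
    {"linear":[0,3.0,0],"delta_rot":[0,0,0],"hand":0},
    {"linear":[0,3.0,0],"delta_rot":[0,0,0],"hand":0},
  ],
)

```text
clock: 8.88
ee_pos: [0.4122, -0.0128, 0.0819]
tool_rot: [-2.35, 2.085, -0.001]
contact_force: [2.3, -0.2, 2.0]
width: 0.27
```

>>> step_arm(
  commands=[
    {"linear":[0,0.1,0],"delta_rot":[0,0,0],"hand":0},
    {"linear":[0,0.2,0],"delta_rot":[0,0,0],"hand":0},
    {"linear":[0,0.3,0],"delta_rot":[0,0,0],"hand":0},
    {"linear":[0,0.4,0],"delta_rot":[0,0,0],"hand":0},
    {"linear":[0,0.5,0],"delta_rot":[0,0,0],"hand":0},
    {"linear":[0,0.6,0],"delta_rot":[0,0,0],"hand":0},
    {"linear":[0,0.6,0],"delta_rot":[0,0,0],"hand":0},
    {"linear":[0,0.6,0],"delta_rot":[0,0,0],"hand":0},
    {"linear":[0,0.6,0],"delta_rot":[0,0,0],"hand":0},
    {"linear":[0,0.6,0],"delta_rot":[0,0,0],"hand":0},
  ],
)

```text
clock: 9.72
ee_pos: [0.4075, -0.0142, 0.0823]
tool_rot: [-2.35, 2.085, -0.005]
contact_force: [8.0, -4.6, -1.3]
width: 0.264
```

```bash
python3 - <<'E'
from h import *
plan((*g2w(60,0),.082))
E
```

```text
t 9.72 p [ 0.4075 -0.0142  0.0823] g [25.   0.8] F_g [-7.4  5.5 -1.3] w 0.264 rot_to_go [-0.14 -0.12 -0.01]
[ 0.3726 -0.0176  0.082 ] -> [-0.08  3.5   0.02]
```

>>> step_arm(
  commands=[
    {"linear":[0.1,0.1,0],"delta_rot":[0,0,0],"hand":0},
    {"linear":[0.1,0.2,0],"delta_rot":[0,0,0],"hand":0},
    {"linear":[0.1,0.2,0],"delta_rot":[0,0,0],"hand":0},
    {"linear":[0.1,0.2,0],"delta_rot":[0,0,0],"hand":0},
    {"linear":[0.1,0.2,0],"delta_rot":[0,0,0],"hand":0},
    {"linear":[0.1,0.2,0],"delta_rot":[0,0,0],"hand":0},
    {"linear":[0.1,0.2,0],"delta_rot":[0,0,0],"hand":0},
    {"linear":[0.1,0.2,0],"delta_rot":[0,0,0],"hand":0},
    {"linear":[0.1,0.2,0],"delta_rot":[0,0,0],"hand":0},
    {"linear":[0.1,0.2,0],"delta_rot":[0,0,0],"hand":0},
  ],
)

```text
clock: 10.55
ee_pos: [0.4062, -0.0146, 0.0825]
tool_rot: [-2.348, 2.083, -0.005]
contact_force: [9.7, 0.7, -2.0]
width: 0.259
```

```bash
python3 - <<'E'
from h import *
plan((*g2w(60,0),.082))
from bench import r
c=r.read_camera("scene"); cv2.imwrite("pics/a7.png",big(c,(190,120,310,240),5))
E
```

```text
t 10.55 p [ 0.4062 -0.0146  0.0825] g [26.3  1.1] F_g [-9.7  0.5 -2. ] w 0.259 rot_to_go [-0.23 -0.02 -0.03]
[ 0.3726 -0.0176  0.082 ] -> [-0.1   3.37  0.04]
```

View pics/a7.png

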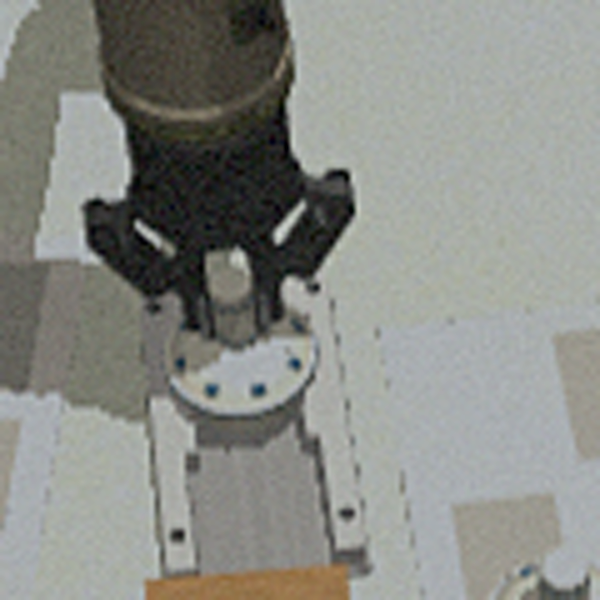

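```bash
sed -i 's/^GP=.*/GP=np.array([.4322,-.0104])+.0010*np.array([.1193,-.9929])+.0010*np.array([-.9929,-.1193])/' h.py; python3 - <<'E'
from h import *
p=tp("board",-.05)
plan((*p,.18),(*p,.12),(*p,.094))
E
```

```text
Traceback (most recent call last):
  File "h.py", line 93, in <module>
    gx=np.array([np.cos(GA),np.sin(GA)]); gy=np.array([-gx[1],gx[0]])
                        ^^
NameError: name 'GA' is not defined. Did you mean: 'GP'?
```

```bash
sed -i 's/^GP=\(.*\)/GP=\1; GA=np.radians(186.85)/' h.py; python3 - <<'E'
from h import *
p=tp("board",-.05)
plan((*p,.18),(*p,.12),(*p,.094))
E
```

```text
t 10.6 p [ 0.4062 -0.0146  0.0825] g [25.3  0. ] F_g [-9.8 -0.1 -2. ] w 0.264 rot_to_go [-0.23 -0.02 -0.03]
[ 0.4564 -0.219   0.18  ] -> [20.89 -2.59 -9.73]
[ 0.4564 -0.219   0.12  ] -> [20.89 -2.57 -3.73]
[ 0.4564 -0.219   0.094 ] -> [20.89 -2.56 -1.13]
```

>>> step_arm(
  commands=[
    {"linear":[0,-0.4,0],"delta_rot":[0,0,0],"hand":0},
    {"linear":[0,-0.5,-2],"delta_rot":[0,0,0],"hand":0},
    {"linear":[0,-0.6,-5],"delta_rot":[0,0,0],"hand":0},
    {"linear":[3,-1,-6.5],"delta_rot":[0,0,0],"hand":0},
    {"linear":[7,-1.3,-7],"delta_rot":[0,0,0],"hand":0},
    {"linear":[11,-1.7,-7],"delta_rot":[0,0,0],"hand":0},
    {"linear":[15,-2,-7],"delta_rot":[0,0,0],"hand":0},
    {"linear":[18.5,-2.4,-6.5],"delta_rot":[0,0,0],"hand":0},
    {"linear":[20.9,-2.7,-5.5],"delta_rot":[0,0,0],"hand":0},
    {"linear":[20.9,-2.7,-4.5],"delta_rot":[0,0,0],"hand":0},
  ],
)

```text
clock: 11.43
ee_pos: [0.4557, -0.2228, 0.1258]
tool_rot: [2.345, -2.088, -0.001]
contact_force: [0.5, -0.5, -2.0]
width: 0.269
```

>>> step_arm(
  commands=[
    {"linear":[0,0,0.5],"delta_rot":[0,0,0],"hand":0},
    {"linear":[0,0,1.0],"delta_rot":[0,0,0],"hand":0},
    {"linear":[0,0,1.5],"delta_rot":[0,0,0],"hand":0},
    {"linear":[0,0,2.0],"delta_rot":[0,0,0],"hand":0},
    {"linear":[0,0,2.4],"delta_rot":[0,0,0],"hand":0},
    {"linear":[0,0,2.7],"delta_rot":[0,0,0],"hand":0},
    {"linear":[0,0,2.8],"delta_rot":[0,0,0],"hand":0},
    {"linear":[0,0,2.8],"delta_rot":[0,0,0],"hand":0},
    {"linear":[0,0,2.8],"delta_rot":[0,0,0],"hand":0},
    {"linear":[0,0,2.8],"delta_rot":[0,0,0],"hand":0},
  ],
)

```text
clock: 12.27
ee_pos: [0.4563, -0.219, 0.0993]
tool_rot: [-2.35, 2.085, -0.001]
contact_force: [0.5, 0.6, -0.4]
width: 0.264
```

```bash
python3 - <<'E'
from h import *
p=tp("board",-.05)
plan((*p,.094))
from bench import r
c=r.read_camera("scene"); cv2.imwrite("pics/a8.png",big(c,(110,130,250,280),4))
E
```

```text
t 12.27 p [ 0.4563 -0.219   0.0993] g [-1.00e-01  2.09e+02] F_g [-0.6 -0.5 -0.4] w 0.264 rot_to_go [-0.03 -0.02 -0.01]
[ 0.4564 -0.219   0.094 ] -> [-0.   -0.    0.53]
```

View pics/a8.png

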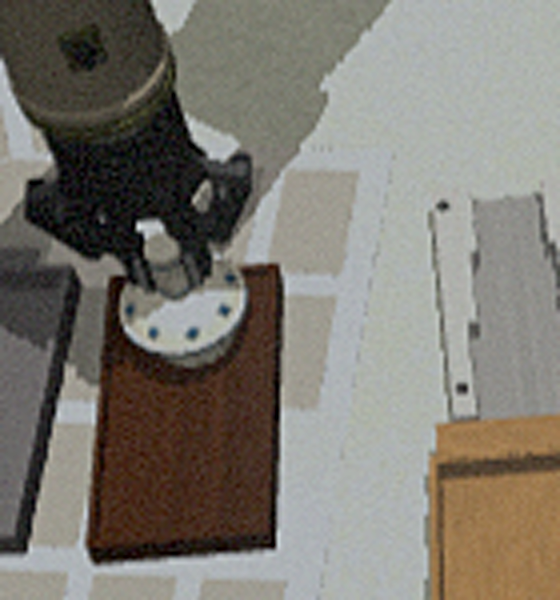

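>>> step_arm(
  commands=[
    {"linear":[0,0,0.2],"delta_rot":[0,0,0],"hand":0},
    {"linear":[0,0,0.4],"delta_rot":[0,0,0],"hand":0},
    {"linear":[0,0,0.6],"delta_rot":[0,0,0],"hand":0},
    {"linear":[0,0,0.6],"delta_rot":[0,0,0],"hand":0},
    {"linear":[0,0,0.6],"delta_rot":[0,0,0],"hand":0},
    {"linear":[0,0,0.6],"delta_rot":[0,0,0],"hand":0.4},
    {"linear":[0,0,0.6],"delta_rot":[0,0,0],"hand":0.6},
    {"linear":[0,0,0.6],"delta_rot":[0,0,0],"hand":0.6},
    {"linear":[0,0,-2],"delta_rot":[0,0,0],"hand":0.6},
    {"linear":[0,0,-5.5],"delta_rot":[0,0,0],"hand":0.6},
  ],
)

```text
clock: 13.15
ee_pos: [0.4534, -0.2173, 0.1505]
tool_rot: [2.349, -2.084, -0.013]
contact_force: [0.9, -0.3, -0.7]
width: 0.603
```

```bash
python3 - <<'E'
from h import *
from bench import r
c=r.read_camera("scene"); cv2.imwrite("pics/a9.png",big(c,(110,130,250,280),4))
plan((.52,.02,.2),(.574,.1465,.18))
locate((.575,.1465),which=("scene",))
E
```

```text
t 13.2 p [ 0.458  -0.22    0.1608] g [ -1.6 210.2] F_g [-3.9  2.4  6.1] w 0.603 rot_to_go [-0.24 -0.19 -0.01]
[0.52 0.02 0.2 ] -> [-23.08  -9.03  -3.96]
[0.574  0.1465 0.18  ] -> [-35.   -15.89  -1.97]
scene [64.0947  0.571   0.1465 30.    ]
```

View pics/a9.png

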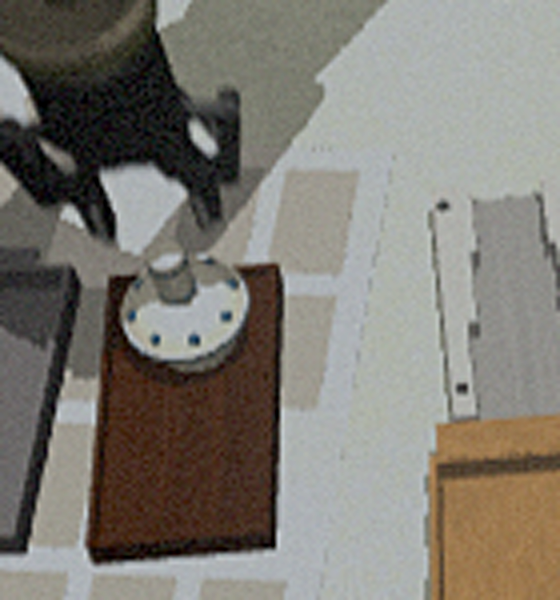

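>>> step_arm(
  commands=[
    {"linear":[-3,-1.3,-4],"delta_rot":[0,0,0],"hand":0.6},
    {"linear":[-6.8,-3.1,-4],"delta_rot":[0,0,0],"hand":0.6},
    {"linear":[-10.6,-4.9,-4],"delta_rot":[0,0,0],"hand":0.6},
    {"linear":[-14.4,-6.7,-4],"delta_rot":[0,0,0],"hand":0.6},
    {"linear":[-18.2,-8.5,-4],"delta_rot":[0,0,0],"hand":0.6},
    {"linear":[-22,-10.2,-4],"delta_rot":[0,0,0],"hand":0.6},
    {"linear":[-25.7,-11.9,-4],"delta_rot":[0,0,0],"hand":0.6},
    {"linear":[-29.3,-13.5,-4],"delta_rot":[0,0,0],"hand":0.6},
    {"linear":[-32.5,-15,-4],"delta_rot":[0,0,0],"hand":0.6},
    {"linear":[-34.9,-16.1,-2.6],"delta_rot":[0,0,0],"hand":0.6},
  ],
)

```text
clock: 14.08
ee_pos: [0.5767, 0.1509, 0.1826]
tool_rot: [-2.348, 2.079, -0.005]
contact_force: [1.7, -0.8, 0.7]
width: 0.595
```

>>> step_arm(
  commands=[
    {"linear":[0,0,1],"delta_rot":[0,0,0],"hand":0.6},
    {"linear":[0,0,3],"delta_rot":[0,0,0],"hand":0.6},
    {"linear":[0,0,5],"delta_rot":[0,0,0],"hand":0.6},
    {"linear":[0,0,7],"delta_rot":[0,0,0],"hand":0.6},
    {"linear":[0,0,9],"delta_rot":[0,0,0],"hand":0.6},
    {"linear":[0,0,10.4],"delta_rot":[0,0,0],"hand":0.6},
    {"linear":[0,0,10.4],"delta_rot":[0,0,0],"hand":0.6},
    {"linear":[0,0,10.4],"delta_rot":[0,0,0],"hand":0.3},
    {"linear":[0,0,10.4],"delta_rot":[0,0,0],"hand":0},
    {"linear":[0,0,10.4],"delta_rot":[0,0,0],"hand":0},
  ],
)

```text
clock: 14.92
ee_pos: [0.5756, 0.1468, 0.0775]
tool_rot: [-2.348, 2.084, -0.003]
contact_force: [0.1, -0.0, -3.2]
width: 0.264
```

```bash
python3 - <<'E'
from h import *
p=g2w(-52,0)
plan((.5745,.1465,.076),(*p,.18),(*p,.1),(*p,.082))
from bench import r
c=r.read_camera("scene"); cv2.imwrite("pics/b1.png",big(c,(230,140,430,290),4))
E
```

```text
t 14.92 p [0.5756 0.1468 0.0775] g [-162.1 -140. ] F_g [-0.1  0.  -3.2] w 0.264 rot_to_go [-0.15  0.   -0.02]
[0.5745 0.1465 0.076 ] -> [0.02 0.11 0.15]
[ 0.483  -0.0053  0.18  ] -> [ 14.    10.98 -10.28]
[ 0.483  -0.0053  0.1   ] -> [14.01 11.   -2.28]
[ 0.483  -0.0053  0.082 ] -> [14.01 11.   -0.48]
```

View pics/b1.png

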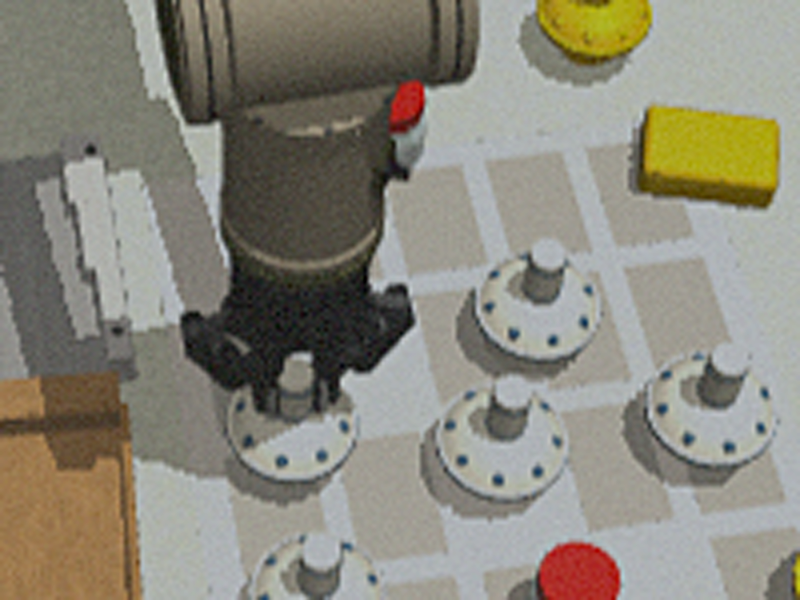

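>>> step_arm(
  commands=[
    {"linear":[0,0,-3],"delta_rot":[0,0,0],"hand":0},
    {"linear":[0.5,0.4,-7],"delta_rot":[0,0,0],"hand":0},
    {"linear":[3,2.4,-9.5],"delta_rot":[0,0,0],"hand":0},
    {"linear":[6,4.7,-9.5],"delta_rot":[0,0,0],"hand":0},
    {"linear":[9,7,-9],"delta_rot":[0,0,0],"hand":0},
    {"linear":[12,9.4,-8],"delta_rot":[0,0,0],"hand":0},
    {"linear":[14,11,-6.5],"delta_rot":[0,0,0],"hand":0},
    {"linear":[14,11,-4.5],"delta_rot":[0,0,0],"hand":0},
    {"linear":[14,11,-4],"delta_rot":[0,0,0],"hand":0},
    {"linear":[14,11,-4],"delta_rot":[0,0,0],"hand":0},
  ],
)

```text
clock: 15.8
ee_pos: [0.4807, -0.0052, 0.1148]
tool_rot: [2.348, -2.085, -0.003]
contact_force: [0.2, 0.1, -2.8]
width: 0.265
```

```bash
python3 - <<'E'
from h import *
p=g2w(-52,0)
plan((*p,.1),(*p,.083))
E
```

```text
t 15.8 p [ 0.4807 -0.0052  0.1148] g [-49.8  -0.4] F_g [-0.2 -0.1 -2.8] w 0.265 rot_to_go [ 0.13  0.05 -0.05]
[ 0.483  -0.0053  0.1   ] -> [ 0.04 -0.22  1.48]
[ 0.483  -0.0053  0.083 ] -> [ 0.04 -0.23  3.18]
```

>>> step_arm(
  commands=[
    {"linear":[0,0,0.6],"delta_rot":[0,0,0],"hand":0},
    {"linear":[0,0,1.4],"delta_rot":[0,0,0],"hand":0},
    {"linear":[0,0,2.2],"delta_rot":[0,0,0],"hand":0},
    {"linear":[0,0,2.8],"delta_rot":[0,0,0],"hand":0},
    {"linear":[0,0,3.2],"delta_rot":[0,0,0],"hand":0},
    {"linear":[0,0,3.2],"delta_rot":[0,0,0],"hand":0},
    {"linear":[0,0.3,3.2],"delta_rot":[0,0,0],"hand":0},
    {"linear":[0,0.6,3.2],"delta_rot":[0,0,0],"hand":0},
    {"linear":[0,0.8,3.2],"delta_rot":[0,0,0],"hand":0},
    {"linear":[0,0.8,3.2],"delta_rot":[0,0,0],"hand":0},
  ],
)

```text
clock: 16.63
ee_pos: [0.4732, -0.0062, 0.0836]
tool_rot: [2.35, -2.085, -0.001]
contact_force: [-0.2, -0.9, -3.6]
width: 0.263
```

```bash
python3 - <<'E'
from h import *
plan((*g2w(-30,0),.083))
E
```

```text
t 16.63 p [ 0.4732 -0.0062  0.0836] g [-42.2  -0.2] F_g [ 0.3  0.9 -3.6] w 0.263 rot_to_go [ 0.04  0.01 -0.01]
[ 0.4611 -0.0079  0.083 ] -> [0.02 1.22 0.06]
```

>>> step_arm(
  commands=[
    {"linear":[0,0.2,0.05],"delta_rot":[0,0,0],"hand":0},
    {"linear":[0,0.4,0.05],"delta_rot":[0,0,0],"hand":0},
    {"linear":[0,0.6,0.05],"delta_rot":[0,0,0],"hand":0},
    {"linear":[0,0.8,0.05],"delta_rot":[0,0,0],"hand":0},
    {"linear":[0,1.0,0.05],"delta_rot":[0,0,0],"hand":0},
    {"linear":[0,1.2,0.05],"delta_rot":[0,0,0],"hand":0},
    {"linear":[0,1.3,0.05],"delta_rot":[0,0,0],"hand":0},
    {"linear":[0,1.4,0.05],"delta_rot":[0,0,0],"hand":0},
    {"linear":[0,1.4,0.05],"delta_rot":[0,0,0],"hand":0},
    {"linear":[0,1.4,0.05],"delta_rot":[0,0,0],"hand":0},
  ],
)

```text
clock: 17.47
ee_pos: [0.46, -0.0079, 0.0834]
tool_rot: [-2.35, 2.085, -0.0]
contact_force: [-0.1, 0.0, -2.7]
width: 0.267
```

```bash
python3 - <<'E'
from h import *
plan((*g2w(-10,0),.083))
E
```

```text
t 17.47 p [ 0.46   -0.0079  0.0834] g [-28.9  -0.1] F_g [ 0.1 -0.  -2.7] w 0.267 rot_to_go [-0.01 -0.   -0.01]
[ 0.4413 -0.0103  0.083 ] -> [0.01 1.89 0.04]
```

>>> step_arm(
  commands=[
    {"linear":[0,0.1,0.1],"delta_rot":[0,0,0],"hand":0},
    {"linear":[0,0.2,0.1],"delta_rot":[0,0,0],"hand":0},
    {"linear":[0,0.3,0.1],"delta_rot":[0,0,0],"hand":0},
    {"linear":[0,0.4,0.1],"delta_rot":[0,0,0],"hand":0},
    {"linear":[0,0.5,0.1],"delta_rot":[0,0,0],"hand":0},
    {"linear":[0,0.6,0.1],"delta_rot":[0,0,0],"hand":0},
    {"linear":[0,0.7,0.1],"delta_rot":[0,0,0],"hand":0},
    {"linear":[0,0.7,0.1],"delta_rot":[0,0,0],"hand":0},
    {"linear":[0,0.7,0.1],"delta_rot":[0,0,0],"hand":0},
    {"linear":[0,0.7,0.1],"delta_rot":[0,0,0],"hand":0},
  ],
)

```text
clock: 18.3
ee_pos: [0.454, -0.009, 0.0832]
tool_rot: [-2.349, 2.084, -0.003]
contact_force: [4.2, -0.4, 6.8]
width: 0.265
```

```bash
python3 - <<'E'
from h import *
plan((*g2w(15,0),.082))
E
```

```text
t 18.3 p [ 0.454  -0.009   0.0832] g [-22.8   0.2] F_g [-4.1  0.9  6.8] w 0.265 rot_to_go [-0.12 -0.04 -0.01]
[ 0.4164 -0.0133  0.082 ] -> [-0.02  3.78  0.12]
```

>>> step_arm(
  commands=[
    {"linear":[0,0.1,-0.05],"delta_rot":[0,0,0],"hand":0},
    {"linear":[0,0.2,-0.05],"delta_rot":[0,0,0],"hand":0},
    {"linear":[0,0.3,-0.05],"delta_rot":[0,0,0],"hand":0},
    {"linear":[0,0.4,-0.05],"delta_rot":[0,0,0],"hand":0},
    {"linear":[0,0.5,-0.05],"delta_rot":[0,0,0],"hand":0},
    {"linear":[0,0.6,-0.05],"delta_rot":[0,0,0],"hand":0},
    {"linear":[0,0.7,-0.05],"delta_rot":[0,0,0],"hand":0},
    {"linear":[0,0.7,-0.05],"delta_rot":[0,0,0],"hand":0},
    {"linear":[0,0.7,-0.05],"delta_rot":[0,0,0],"hand":0},
    {"linear":[0,0.7,-0.05],"delta_rot":[0,0,0],"hand":0},
  ],
)

```text
clock: 19.13
ee_pos: [0.4464, -0.0097, 0.0832]
tool_rot: [-2.35, 2.085, -0.001]
contact_force: [3.2, 0.1, 6.0]
width: 0.266
```

```bash
python3 - <<'E'
from h import *
plan((*g2w(15,0),.0835))
from bench import r
c=r.read_camera("scene"); cv2.imwrite("pics/b2.png",big(c,(190,130,310,240),5))
E
```

```text
t 19.13 p [ 0.4464 -0.0097  0.0832] g [-15.2  -0. ] F_g [-3.2  0.2  6. ] w 0.266 rot_to_go [-0.05 -0.01 -0.01]
[ 0.4164 -0.0133  0.0835] -> [ 0.    3.02 -0.03]
```

View pics/b2.png

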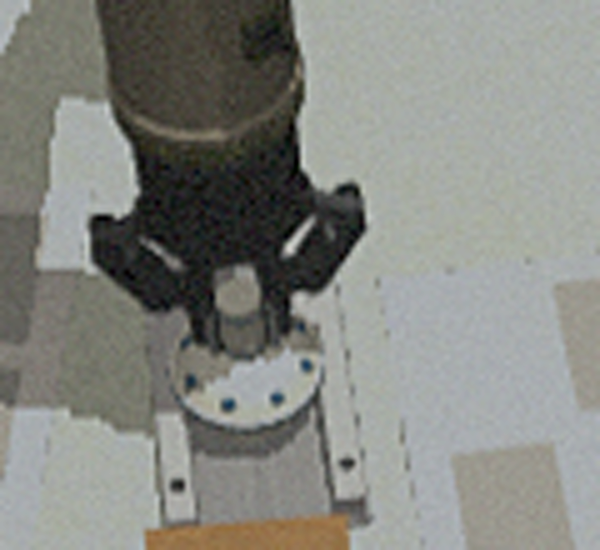

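>>> step_arm(
  commands=[
    {"linear":[0,0.3,-0.05],"delta_rot":[0,0,0],"hand":0},
    {"linear":[0,0.7,-0.05],"delta_rot":[0,0,0],"hand":0},
    {"linear":[0,1.1,-0.05],"delta_rot":[0,0,0],"hand":0},
    {"linear":[0,1.5,-0.05],"delta_rot":[0,0,0],"hand":0},
    {"linear":[0,1.9,-0.05],"delta_rot":[0,0,0],"hand":0},
    {"linear":[0,2.3,-0.05],"delta_rot":[0,0,0],"hand":0},
    {"linear":[0,2.7,-0.05],"delta_rot":[0,0,0],"hand":0},
    {"linear":[0,2.9,-0.05],"delta_rot":[0,0,0],"hand":0},
    {"linear":[0,3.0,-0.05],"delta_rot":[0,0,0],"hand":0},
    {"linear":[0,3.0,-0.05],"delta_rot":[0,0,0],"hand":0},
  ],
)

```text
clock: 20.02
ee_pos: [0.4159, -0.0132, 0.0832]
tool_rot: [2.35, -2.085, -0.001]
contact_force: [2.0, 0.2, 3.4]
width: 0.265
```

>>> step_arm(
  commands=[
    {"linear":[0,0.2,0],"delta_rot":[0,0,0],"hand":0},
    {"linear":[0,0.4,0],"delta_rot":[0,0,0],"hand":0},
    {"linear":[0,0.6,0],"delta_rot":[0,0,0],"hand":0},
    {"linear":[0,0.7,0],"delta_rot":[0,0,0],"hand":0},
    {"linear":[0,0.8,0],"delta_rot":[0,0,0],"hand":0},
    {"linear":[0,0.9,0],"delta_rot":[0,0,0],"hand":0},
    {"linear":[0,1.0,0],"delta_rot":[0,0,0],"hand":0},
    {"linear":[0,1.1,0],"delta_rot":[0,0,0],"hand":0},
    {"linear":[0,1.1,0],"delta_rot":[0,0,0],"hand":0},
    {"linear":[0,1.1,0],"delta_rot":[0,0,0],"hand":0},
  ],
)

```text
clock: 20.85
ee_pos: [0.4072, -0.0142, 0.0841]
tool_rot: [-2.348, 2.082, -0.005]
contact_force: [10.8, 2.5, -1.9]
width: 0.268
```

```bash
python3 - <<'E'
from h import *
plan((*g2w(70,0),.0835))
E
```

```text
t 20.85 p [ 0.4072 -0.0142  0.0841] g [24.3 -0.2] F_g [-11.1  -1.2  -1.9] w 0.268 rot_to_go [-0.27 -0.01 -0.  ]
[ 0.3618 -0.0199  0.0835] -> [0.02 4.58 0.03]
```

>>> step_arm(
  commands=[
    {"linear":[0,-0.5,0],"delta_rot":[0,0,0],"hand":0},
    {"linear":[0,-0.6,-3.5],"delta_rot":[0,0,0],"hand":0},
    {"linear":[0.5,-2,-7.5],"delta_rot":[0,0,0],"hand":0},
    {"linear":[3,-5,-10.5],"delta_rot":[0,0,0],"hand":0},
    {"linear":[6,-8,-11.5],"delta_rot":[0,0,0],"hand":0},
    {"linear":[9.5,-10,-11.5],"delta_rot":[0,0,0],"hand":0},
    {"linear":[13.5,-11.2,-11.5],"delta_rot":[0,0,0],"hand":0},
    {"linear":[17.5,-12,-11],"delta_rot":[0,0,0],"hand":0},
    {"linear":[20.5,-12.5,-9],"delta_rot":[0,0,0],"hand":0},
    {"linear":[21.6,-12.6,-6],"delta_rot":[0,0,0],"hand":0},
  ],
)

```text
clock: 21.68
ee_pos: [0.5579, -0.2194, 0.1446]
tool_rot: [2.347, -2.087, 0.007]
contact_force: [0.5, -0.4, -3.1]
width: 0.264
```

```bash
python3 - <<'E'
from h import *
p=tp("board",.05)
plan((*p,.12),(*p,.0955))
from bench import r
c=r.read_camera("scene"); cv2.imwrite("pics/b3.png",big(c,(90,130,250,290),4))
E
```

```text
t 21.68 p [ 0.5579 -0.2194  0.1446] g [-100.8  221.5] F_g [-0.5  0.4 -3.1] w 0.264 rot_to_go [-0.14 -0.23 -0.15]
[ 0.5562 -0.2142  0.12  ] -> [-0.54  0.11  2.45]
[ 0.5562 -0.2142  0.0955] -> [-0.55  0.11  4.9 ]
```

View pics/b3.png

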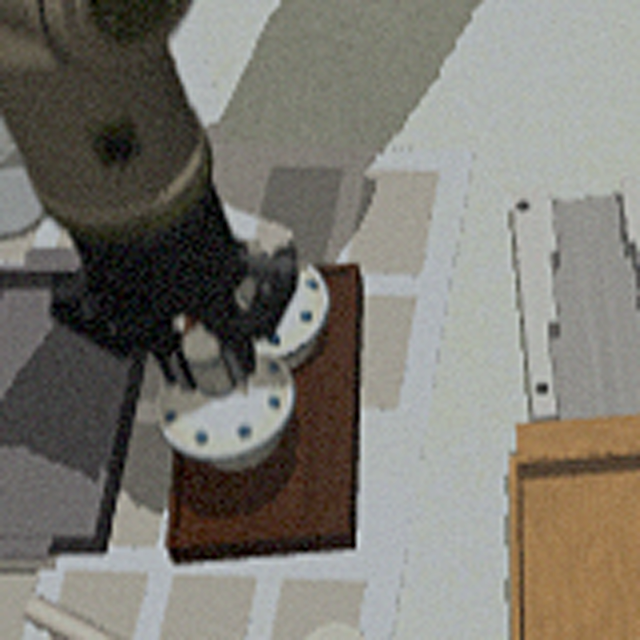

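>>> step_arm(
  commands=[
    {"linear":[0,0,0.3],"delta_rot":[0,0,0],"hand":0},
    {"linear":[0,0,0.8],"delta_rot":[0,0,0],"hand":0},
    {"linear":[0,0,1.4],"delta_rot":[0,0,0],"hand":0},
    {"linear":[0,0,2],"delta_rot":[0,0,0],"hand":0},
    {"linear":[0,0,2.6],"delta_rot":[0,0,0],"hand":0},
    {"linear":[0,0,3.2],"delta_rot":[0,0,0],"hand":0},
    {"linear":[0,0,3.6],"delta_rot":[0,0,0],"hand":0},
    {"linear":[0,0,3.8],"delta_rot":[0,0,0],"hand":0},
    {"linear":[0,0,3.8],"delta_rot":[0,0,0],"hand":0},
    {"linear":[0,0,3.8],"delta_rot":[0,0,0],"hand":0},
  ],
)

```text
clock: 22.57
ee_pos: [0.5563, -0.2139, 0.1055]
tool_rot: [-2.35, 2.085, -0.0]
contact_force: [-0.6, 0.9, -2.4]
width: 0.267
```

```bash
python3 - <<'E'
from h import *
p=tp("board",.05)
plan((*p,.12),(*p,.0955))
E
```

```text
t 22.57 p [ 0.5563 -0.2139  0.1055] g [-99.9 215.9] F_g [ 0.5 -1.  -2.4] w 0.267 rot_to_go [-0.01 -0.01 -0.01]
[ 0.5562 -0.2142  0.12  ] -> [ 0.03  0.01 -1.45]
[ 0.5562 -0.2142  0.0955] -> [0.03 0.01 1.  ]
```

>>> step_arm(
  commands=[
    {"linear":[0,0,0.4],"delta_rot":[0,0,0],"hand":0},
    {"linear":[0,0,0.8],"delta_rot":[0,0,0],"hand":0},
    {"linear":[0,0,1.05],"delta_rot":[0,0,0],"hand":0},
    {"linear":[0,0,1.05],"delta_rot":[0,0,0],"hand":0},
    {"linear":[0,0,1.05],"delta_rot":[0,0,0],"hand":0},
    {"linear":[0,0,1.05],"delta_rot":[0,0,0],"hand":0.4},
    {"linear":[0,0,1.05],"delta_rot":[0,0,0],"hand":0.6},
    {"linear":[0,0,1.05],"delta_rot":[0,0,0],"hand":0.6},
    {"linear":[0,0,-2],"delta_rot":[0,0,0],"hand":0.6},
    {"linear":[0,0,-6],"delta_rot":[0,0,0],"hand":0.6},
  ],
)

```text
clock: 23.4
ee_pos: [0.5531, -0.2125, 0.161]
tool_rot: [2.348, -2.083, -0.014]
contact_force: [1.0, -0.5, 0.7]
width: 0.601
```

```bash
python3 - <<'E'
from h import *
from bench import r
c=r.read_camera("scene"); cv2.imwrite("pics/b4.png",big(c,(90,130,250,290),4))
st()
locate((.690,.157),which=("scene","top"))
for l in [(.4785,.343),(.592,.275),(.574,.405)]: locate(l,which=("scene",))
cmd=np.array([.5562,-.2142,.1655])
d=np.array([.690,.157,.185])-cmd; print(d[:2]@gy*100,d[:2]@gx*100,-d[2]*100)
E
```

```text
t 23.45 p [ 0.5585 -0.215   0.1738] g [-102.   217.2] F_g [-3.7  2.4  8.4] w 0.603 rot_to_go [-0.33 -0.21 -0.01]
scene [70.4937  0.6865  0.1565 10.    ]
top [30.1902  0.6915  0.157  10.    ]
scene [23.3354  0.4795  0.3295  7.5   ]
scene [65.0845  0.588   0.2745 32.5   ]
scene [70.4686  0.57    0.405   7.5   ]
-35.25919152259763 -17.711809991437317 -1.9499999999999988
```

View pics/b4.png

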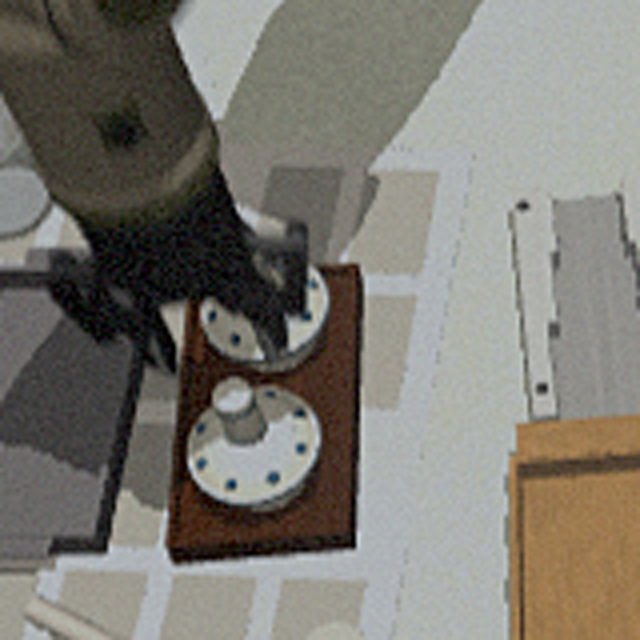

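```bash
python3 - <<'E'
from h import *
from bench import r
import pickle
C=pickle.load(open("c0.pkl","rb"))
print(tri(C["scene"],[(246,328),(202,346)],C["top"],[(308,43),(346,40)]))
c=r.read_camera("scene"); cv2.imwrite("pics/b5.png",big(c,(270,120,470,270),4))
E
```

```text
[[ 0.83817758  0.02277663  0.19342407  0.00271979]
 [ 0.85970751 -0.06610741  0.16455709  0.0092292 ]]
```

View pics/b5.png

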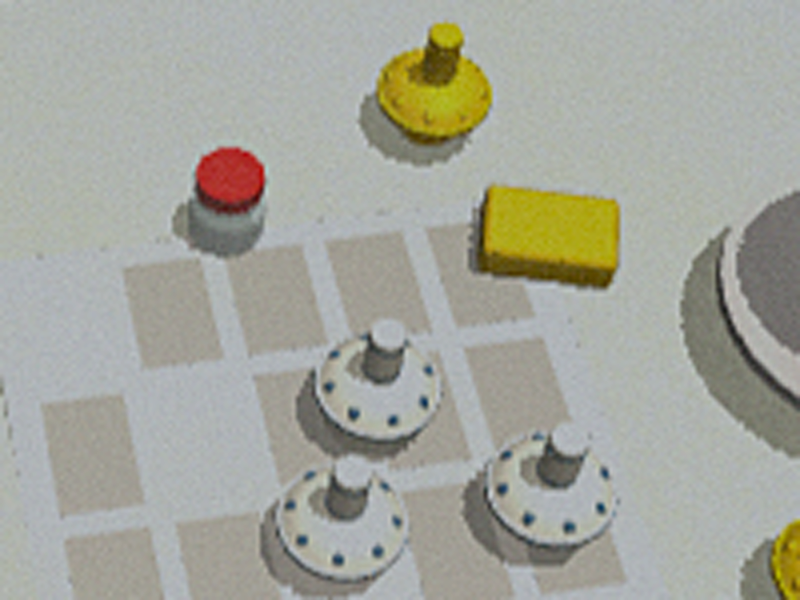

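>>> step_arm(
  commands=[
    {"linear":[-3,-1.5,-3],"delta_rot":[0,0,0],"hand":0.6},
    {"linear":[-6.6,-3.3,-4],"delta_rot":[0,0,0],"hand":0.6},
    {"linear":[-10.2,-5.1,-4],"delta_rot":[0,0,0],"hand":0.6},
    {"linear":[-13.8,-7,-4],"delta_rot":[0,0,0],"hand":0.6},
    {"linear":[-17.4,-8.8,-4],"delta_rot":[0,0,0],"hand":0.6},
    {"linear":[-21,-10.6,-4],"delta_rot":[0,0,0],"hand":0.6},
    {"linear":[-24.6,-12.4,-4],"delta_rot":[0,0,0],"hand":0.6},
    {"linear":[-28.2,-14.2,-4],"delta_rot":[0,0,0],"hand":0.6},
    {"linear":[-31.8,-16,-3.5],"delta_rot":[0,0,0],"hand":0.6},
    {"linear":[-35.3,-17.7,-2],"delta_rot":[0,0,0],"hand":0.6},
  ],
)

```text
clock: 24.58
ee_pos: [0.691, 0.1599, 0.1862]
tool_rot: [-2.349, 2.084, -0.002]
contact_force: [0.3, -0.3, 0.6]
width: 0.602
```

>>> step_arm(
  commands=[
    {"linear":[0,0,0],"delta_rot":[0,0,0],"hand":0.6},
    {"linear":[0,0,2.5],"delta_rot":[0,0,0],"hand":0.6},
    {"linear":[0,0,5],"delta_rot":[0,0,0],"hand":0.6},
    {"linear":[0,0,7.5],"delta_rot":[0,0,0],"hand":0.6},
    {"linear":[0,0,9.5],"delta_rot":[0,0,0],"hand":0.6},
    {"linear":[0,0,10.9],"delta_rot":[0,0,0],"hand":0.6},
    {"linear":[0,0,10.9],"delta_rot":[0,0,0],"hand":0.6},
    {"linear":[0,0,10.9],"delta_rot":[0,0,0],"hand":0.3},
    {"linear":[0,0,10.9],"delta_rot":[0,0,0],"hand":0},
    {"linear":[0,0,10.9],"delta_rot":[0,0,0],"hand":0},
  ],
)

```text
clock: 25.42
ee_pos: [0.6912, 0.1577, 0.0785]
tool_rot: [-2.348, 2.084, -0.003]
contact_force: [0.9, -0.5, -2.0]
width: 0.265
```

```bash
python3 - <<'E'
from h import *
p=g2w(-50,0)
plan((.690,.157,.076),(*p,.117))
from bench import r
c=r.read_camera("scene"); cv2.imwrite("pics/c1.png",big(c,(230,160,430,310),4))
E
```

```text
t 25.42 p [0.6912 0.1577 0.0785] g [-278.2 -137. ] F_g [-0.8  0.6 -2. ] w 0.265 rot_to_go [-0.18 -0.   -0.02]
[0.69  0.157 0.076] -> [0.05 0.13 0.25]
[ 0.481  -0.0055  0.117 ] -> [13.7  22.81 -3.92]
```

View pics/c1.png

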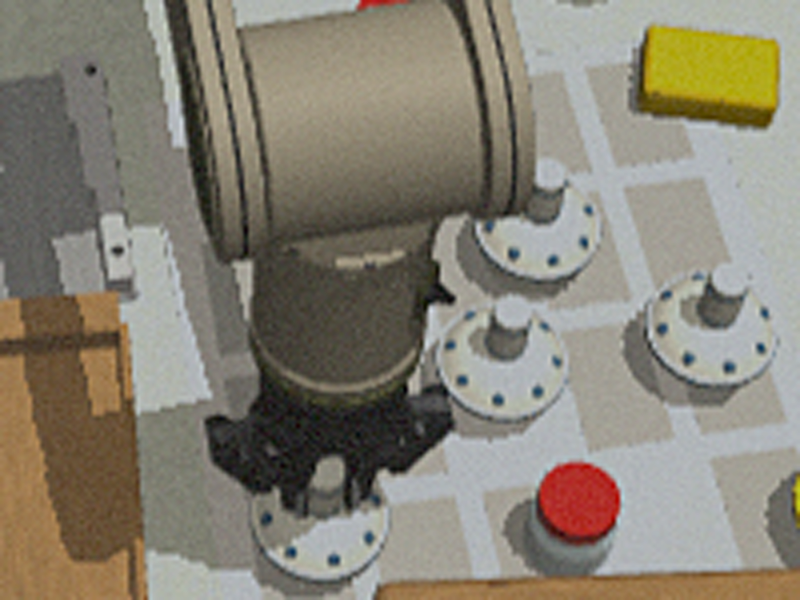

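>>> step_arm(
  commands=[
    {"linear":[0,0,-3.5],"delta_rot":[0,0,0],"hand":0},
    {"linear":[0.7,1.1,-7],"delta_rot":[0,0,0],"hand":0},
    {"linear":[2.7,4.5,-9],"delta_rot":[0,0,0],"hand":0},
    {"linear":[4.7,7.9,-9],"delta_rot":[0,0,0],"hand":0},
    {"linear":[6.7,11.3,-9],"delta_rot":[0,0,0],"hand":0},
    {"linear":[8.8,14.7,-9],"delta_rot":[0,0,0],"hand":0},
    {"linear":[10.9,18.1,-8.5],"delta_rot":[0,0,0],"hand":0},
    {"linear":[12.7,21.2,-7.5],"delta_rot":[0,0,0],"hand":0},
    {"linear":[13.7,22.8,-5.5],"delta_rot":[0,0,0],"hand":0},
    {"linear":[13.7,22.8,-4],"delta_rot":[0,0,0],"hand":0},
  ],
)

```text
clock: 26.3
ee_pos: [0.4774, -0.0077, 0.1163]
tool_rot: [2.348, -2.087, 0.002]
contact_force: [-0.7, -0.2, -4.0]
width: 0.265
```

```bash
python3 - <<'E'
from h import *
p=g2w(-50,0)
plan((*p,.117),(*p,.0835))
E
```

```text
t 26.3 p [ 0.4774 -0.0077  0.1163] g [-46.2   1.7] F_g [ 0.7  0.1 -4. ] w 0.265 rot_to_go [-0.01 -0.06 -0.12]
[ 0.481  -0.0055  0.117 ] -> [-0.17 -0.38 -0.07]
[ 0.481  -0.0055  0.0835] -> [-0.17 -0.38  3.28]
```

>>> step_arm(
  commands=[
    {"linear":[0,0,0],"delta_rot":[0,0,0],"hand":0},
    {"linear":[0,0,0],"delta_rot":[0,0,0],"hand":0},
    {"linear":[0,0,0.4],"delta_rot":[0,0,0],"hand":0},
    {"linear":[0,0,1],"delta_rot":[0,0,0],"hand":0},
    {"linear":[0,0,1.6],"delta_rot":[0,0,0],"hand":0},
    {"linear":[0,0,2.2],"delta_rot":[0,0,0],"hand":0},
    {"linear":[0,0,2.8],"delta_rot":[0,0,0],"hand":0},
    {"linear":[0,0,3.2],"delta_rot":[0,0,0],"hand":0},
    {"linear":[0,0,3.2],"delta_rot":[0,0,0],"hand":0},
    {"linear":[0,0,3.2],"delta_rot":[0,0,0],"hand":0},
  ],
)

```text
clock: 27.13
ee_pos: [0.4798, -0.0055, 0.0841]
tool_rot: [2.35, -2.085, -0.0]
contact_force: [0.1, -0.3, -3.7]
width: 0.264
```

```bash
python3 - <<'E'
from h import *
plan((*g2w(-28,0),.083))
E
```

```text
t 27.13 p [ 0.4798 -0.0055  0.0841] g [-48.9  -0.2] F_g [-0.1  0.3 -3.7] w 0.264 rot_to_go [ 0.02  0.01 -0.01]
[ 0.4591 -0.0082  0.083 ] -> [0.02 2.09 0.11]
```

>>> step_arm(
  commands=[
    {"linear":[0,0.2,0.1],"delta_rot":[0,0,0],"hand":0},
    {"linear":[0,0.5,0.1],"delta_rot":[0,0,0],"hand":0},
    {"linear":[0,0.8,0.1],"delta_rot":[0,0,0],"hand":0},
    {"linear":[0,1.1,0.1],"delta_rot":[0,0,0],"hand":0},
    {"linear":[0,1.4,0.1],"delta_rot":[0,0,0],"hand":0},
    {"linear":[0,1.7,0.1],"delta_rot":[0,0,0],"hand":0},
    {"linear":[0,1.9,0.1],"delta_rot":[0,0,0],"hand":0},
    {"linear":[0,2.1,0.1],"delta_rot":[0,0,0],"hand":0},
    {"linear":[0,2.1,0.1],"delta_rot":[0,0,0],"hand":0},
    {"linear":[0,2.1,0.1],"delta_rot":[0,0,0],"hand":0},
  ],
)

```text
clock: 27.97
ee_pos: [0.462, -0.0078, 0.0853]
tool_rot: [-2.346, 2.081, -0.009]
contact_force: [11.2, 3.2, 0.9]
width: 0.265
```

```bash
python3 - <<'E'
from h import *
plan((*g2w(-18,0),.083))
E
```

```text
t 27.97 p [ 0.462  -0.0078  0.0853] g [-30.9  -0. ] F_g [-11.5  -1.9   0.9] w 0.265 rot_to_go [-0.45 -0.03 -0.01]
[ 0.4492 -0.0094  0.083 ] -> [0.   1.29 0.22]
```

>>> step_arm(
  commands=[
    {"linear":[0,-0.6,0],"delta_rot":[0,0,0],"hand":0},
    {"linear":[0,-0.7,-3],"delta_rot":[0,0,0],"hand":0},
    {"linear":[0.5,-0.6,-7],"delta_rot":[0,0,0],"hand":0},
    {"linear":[2,0,-10.8],"delta_rot":[0,0,0],"hand":0},
    {"linear":[5,0.5,-13],"delta_rot":[0,0,0],"hand":0},
    {"linear":[9,1.2,-13.2],"delta_rot":[0,0,0],"hand":0},
    {"linear":[13,2,-13.2],"delta_rot":[0,0,0],"hand":0},
    {"linear":[17,2.7,-13.2],"delta_rot":[0,0,0],"hand":0},
    {"linear":[21,3.3,-13.2],"delta_rot":[0,0,0],"hand":0},
    {"linear":[25,3.8,-13.2],"delta_rot":[0,0,0],"hand":0},
  ],
)

```text
clock: 28.8
ee_pos: [0.4493, -0.2622, 0.2143]
tool_rot: [2.349, -2.085, -0.004]
contact_force: [1.4, 0.4, -2.0]
width: 0.265
```

>>> step_arm(
  commands=[
    {"linear":[3.5,0.5,0],"delta_rot":[0,0,0],"hand":0},
    {"linear":[7,0.9,0.5],"delta_rot":[0,0,0],"hand":0},
    {"linear":[9.5,1.2,2],"delta_rot":[0,0,0],"hand":0},
    {"linear":[9.5,1.2,4.5],"delta_rot":[0,0,0],"hand":0},
    {"linear":[9.5,1.2,7],"delta_rot":[0,0,0],"hand":0},
    {"linear":[9.5,1.2,9],"delta_rot":[0,0,0],"hand":0},
    {"linear":[9.5,1.2,10],"delta_rot":[0,0,0],"hand":0},
    {"linear":[9.5,1.2,10],"delta_rot":[0,0,0],"hand":0},
    {"linear":[9.5,1.2,10],"delta_rot":[0,0,0],"hand":0},
    {"linear":[9.5,1.2,10],"delta_rot":[0,0,0],"hand":0},
  ],
)

```text
clock: 29.63
ee_pos: [0.4511, -0.357, 0.1169]
tool_rot: [2.35, -2.085, 0.003]
contact_force: [0.2, 0.3, -2.8]
width: 0.261
```

```bash
python3 - <<'E'
from h import *
p=tp("tub",-.05)
plan((*p,.0815))
from bench import r
c=r.read_camera("scene"); cv2.imwrite("pics/c2.png",big(c,(50,130,210,290),4))
E
```

```text
t 29.63 p [ 0.4511 -0.357   0.1169] g [ 21.6 345.4] F_g [-0.2 -0.3 -2.8] w 0.261 rot_to_go [-0.06 -0.08  0.01]
[ 0.4503 -0.3567  0.0815] -> [-0.04  0.07  3.54]
```

View pics/c2.png

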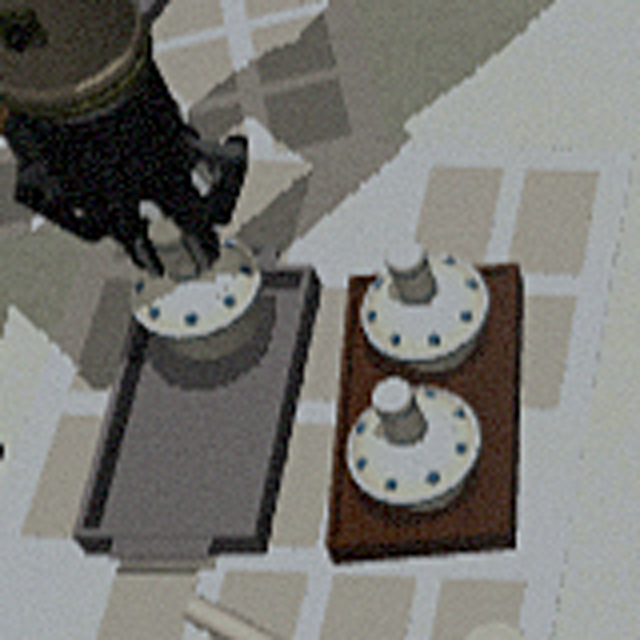

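>>> step_arm(
  commands=[
    {"linear":[0,0,0.6],"delta_rot":[0,0,0],"hand":0},
    {"linear":[0,0,1.2],"delta_rot":[0,0,0],"hand":0},
    {"linear":[0,0,1.8],"delta_rot":[0,0,0],"hand":0},
    {"linear":[0,0,2.4],"delta_rot":[0,0,0],"hand":0},
    {"linear":[0,0,2.8],"delta_rot":[0,0,0],"hand":0},
    {"linear":[0,0,3.2],"delta_rot":[0,0,0],"hand":0},
    {"linear":[0,0,3.4],"delta_rot":[0,0,0],"hand":0},
    {"linear":[0,0,3.5],"delta_rot":[0,0,0],"hand":0},
    {"linear":[0,0,3.5],"delta_rot":[0,0,0],"hand":0},
    {"linear":[0,0,3.5],"delta_rot":[0,0,0],"hand":0},
  ],
)

```text
clock: 30.52
ee_pos: [0.4517, -0.357, 0.0823]
tool_rot: [-2.35, 2.084, -0.004]
contact_force: [-0.0, 3.2, 10.6]
width: 0.264
```

```bash
python3 - <<'E'
from h import *
p=tp("tub",-.05)
plan((*p,.0815))
E
```

```text
t 30.52 p [ 0.4517 -0.357   0.0823] g [ 21.  345.5] F_g [-0.4 -3.2 10.6] w 0.264 rot_to_go [-0.12 -0.08 -0.  ]
[ 0.4503 -0.3567  0.0815] -> [-0.05  0.13  0.08]
```

>>> step_arm(
  commands=[
    {"linear":[0,0,-0.05],"delta_rot":[0,0,0],"hand":0},
    {"linear":[0,0,-0.05],"delta_rot":[0,0,0],"hand":0.4},
    {"linear":[0,0,-0.05],"delta_rot":[0,0,0],"hand":0.6},
    {"linear":[0,0,-0.05],"delta_rot":[0,0,0],"hand":0.6},
    {"linear":[0,0,-2],"delta_rot":[0,0,0],"hand":0.6},
    {"linear":[0,0,-5.5],"delta_rot":[0,0,0],"hand":0.6},
    {"linear":[0,0,-9],"delta_rot":[0,0,0],"hand":0.6},
    {"linear":[-1,0,-11.5],"delta_rot":[0,0,0],"hand":0.6},
    {"linear":[-4,-0.5,-12],"delta_rot":[0,0,0],"hand":0.6},
    {"linear":[-8,-1,-12],"delta_rot":[0,0,0],"hand":0.6},
  ],
)

```text
clock: 31.35
ee_pos: [0.4521, -0.2782, 0.2039]
tool_rot: [-2.347, 2.089, -0.011]
contact_force: [0.8, 1.3, -0.7]
width: 0.599
```

```bash
python3 - <<'E'
from h import *
from bench import r
C={n:r.read_camera(n) for n in("scene","top")}
cv2.imwrite("pics/c3.png",big(C["scene"],(50,130,210,290),4))
for l in [(.592,.275),(.574,.405),at_z(C["scene"],[(364,217)],.038)[0,:2]]:
    for n in C: print(n,l,np.round(lidfit2(C[n],l,w=.03 if l[0]<.55 else .014),4))
cmd=np.array([.4507,-.357,.0815]); 
st()
E
```

```text
scene (0.592, 0.275) [63.4731  0.5875  0.2745 32.5   ]
top (0.592, 0.275) [33.1002  0.5935  0.275  32.5   ]
scene (0.574, 0.405) [69.3539  0.57    0.405   7.5   ]
top (0.574, 0.405) [32.7523  0.5755  0.405   7.5   ]
scene [0.50027519 0.30579189] [63.0536  0.4913  0.3073 10.    ]
top [0.50027519 0.30579189] [31.3336  0.4973  0.3078 10.    ]
t 31.45 p [ 0.4511 -0.2719  0.2005] g [ 11.5 260.9] F_g [0.1 0.7 0.2] w 0.595 rot_to_go [-0.03  0.1   0.14]
```

View pics/c3.png

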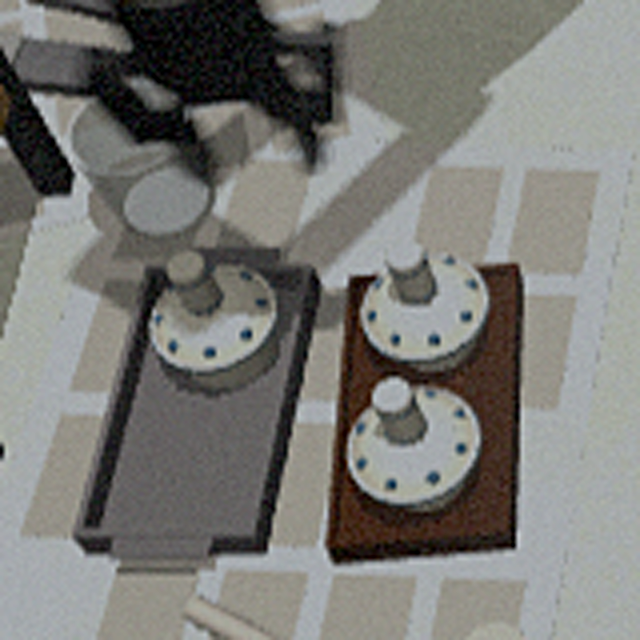

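>>> step_arm(
  commands=[
    {"linear":[-4,-0.8,0],"delta_rot":[0,0,0],"hand":0.6},
    {"linear":[-8,-1.6,0],"delta_rot":[0,0,0],"hand":0.6},
    {"linear":[-12,-2.4,0],"delta_rot":[0,0,0],"hand":0.6},
    {"linear":[-16,-3.2,0],"delta_rot":[0,0,0],"hand":0.6},
    {"linear":[-20,-4,0],"delta_rot":[0,0,0],"hand":0.6},
    {"linear":[-24,-4.8,0],"delta_rot":[0,0,0],"hand":0.6},
    {"linear":[-28,-5.6,0],"delta_rot":[0,0,0],"hand":0.6},
    {"linear":[-32,-6.4,0],"delta_rot":[0,0,0],"hand":0.6},
    {"linear":[-36,-7.2,0],"delta_rot":[0,0,0],"hand":0.6},
    {"linear":[-40,-8,0],"delta_rot":[0,0,0],"hand":0.6},
  ],
)

```text
clock: 32.28
ee_pos: [0.4825, 0.1326, 0.2003]
tool_rot: [-2.35, 2.085, -0.001]
contact_force: [1.1, -0.1, 0.6]
width: 0.598
```

>>> step_arm(
  commands=[
    {"linear":[-4,-0.8,0],"delta_rot":[0,0,0],"hand":0.6},
    {"linear":[-8,-1.6,0],"delta_rot":[0,0,0],"hand":0.6},
    {"linear":[-12,-2.4,0],"delta_rot":[0,0,0],"hand":0.6},
    {"linear":[-15.5,-3.1,0],"delta_rot":[0,0,0],"hand":0.6},
    {"linear":[-17.5,-3.4,0.5],"delta_rot":[0,0,0],"hand":0.6},
    {"linear":[-17.5,-3.4,2],"delta_rot":[0,0,0],"hand":0.6},
    {"linear":[-17.5,-3.4,4],"delta_rot":[0,0,0],"hand":0.6},
    {"linear":[-17.5,-3.4,6],"delta_rot":[0,0,0],"hand":0.6},
    {"linear":[-17.5,-3.4,6],"delta_rot":[0,0,0],"hand":0.6},
    {"linear":[-17.5,-3.4,6],"delta_rot":[0,0,0],"hand":0.6},
  ],
)

```text
clock: 33.12
ee_pos: [0.4946, 0.3079, 0.1389]
tool_rot: [2.347, -2.083, -0.002]
contact_force: [-0.2, 0.1, 0.2]
width: 0.595
```

```bash
python3 - <<'E'
from h import *
plan((.4955,.3075,.076))
E
```

```text
t 33.12 p [0.4946 0.3079 0.1389] g [-100.9 -309.6] F_g [ 0.2 -0.1  0.2] w 0.595 rot_to_go [ 0.19 -0.07 -0.01]
[0.4955 0.3075 0.076 ] -> [ 0.04 -0.1   6.29]
```

>>> step_arm(
  commands=[
    {"linear":[0,0,1.5],"delta_rot":[0,0,0],"hand":0.6},
    {"linear":[0,0,3.5],"delta_rot":[0,0,0],"hand":0.6},
    {"linear":[0,0,5],"delta_rot":[0,0,0],"hand":0.6},
    {"linear":[0,0,6.2],"delta_rot":[0,0,0],"hand":0.6},
    {"linear":[0,0,6.4],"delta_rot":[0,0,0],"hand":0.6},
    {"linear":[0,0,6.4],"delta_rot":[0,0,0],"hand":0.6},
    {"linear":[0,0,6.4],"delta_rot":[0,0,0],"hand":0.3},
    {"linear":[0,0,6.4],"delta_rot":[0,0,0],"hand":0},
    {"linear":[0,0,6.4],"delta_rot":[0,0,0],"hand":0},
    {"linear":[0,0,6.4],"delta_rot":[0,0,0],"hand":0},
  ],
)

```text
clock: 33.95
ee_pos: [0.4964, 0.3089, 0.0777]
tool_rot: [-2.348, 2.084, -0.001]
contact_force: [1.0, -1.1, 3.1]
width: 0.265
```

```bash
python3 - <<'E'
from h import *
p=g2w(-50,0)
plan((*p,.117))
from bench import r
c=r.read_camera("scene"); cv2.imwrite("pics/d1.png",big(c,(270,110,450,260),4))
E
```

```text
t 33.95 p [0.4964 0.3089 0.0777] g [-102.9 -310.3] F_g [-0.8  1.3  3.1] w 0.265 rot_to_go [-0.12  0.03 -0.01]
[ 0.481  -0.0055  0.117 ] -> [31.03  5.27 -3.96]
```

View pics/d1.png

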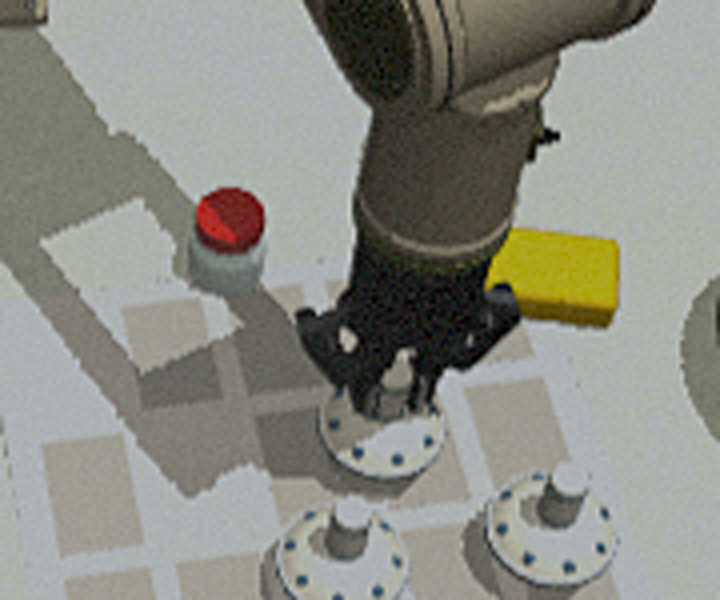

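>>> step_arm(
  commands=[
    {"linear":[0,0,-3.5],"delta_rot":[0,0,0],"hand":0},
    {"linear":[1,0.2,-7],"delta_rot":[0,0,0],"hand":0},
    {"linear":[5,0.9,-8],"delta_rot":[0,0,0],"hand":0},
    {"linear":[9,1.6,-8],"delta_rot":[0,0,0],"hand":0},
    {"linear":[13,2.3,-8],"delta_rot":[0,0,0],"hand":0},
    {"linear":[17,2.9,-8],"delta_rot":[0,0,0],"hand":0},
    {"linear":[21,3.6,-8],"delta_rot":[0,0,0],"hand":0},
    {"linear":[25,4.3,-8],"delta_rot":[0,0,0],"hand":0},
    {"linear":[28.5,4.9,-7.5],"delta_rot":[0,0,0],"hand":0},
    {"linear":[31,5.3,-6.5],"delta_rot":[0,0,0],"hand":0},
  ],
)

```text
clock: 34.83
ee_pos: [0.4801, -0.0084, 0.1425]
tool_rot: [-2.348, 2.086, -0.004]
contact_force: [0.4, -0.8, -2.3]
width: 0.265
```

>>> step_arm(
  commands=[
    {"linear":[0,0,0.5],"delta_rot":[0,0,0],"hand":0},
    {"linear":[0,0,1.2],"delta_rot":[0,0,0],"hand":0},
    {"linear":[0,0,2],"delta_rot":[0,0,0],"hand":0},
    {"linear":[0,0,2.8],"delta_rot":[0,0,0],"hand":0},
    {"linear":[0,0,3.2],"delta_rot":[0,0,0],"hand":0},
    {"linear":[0,0,3.2],"delta_rot":[0,0,0],"hand":0},
    {"linear":[0,0,3.2],"delta_rot":[0,0,0],"hand":0},
    {"linear":[0,0,3.2],"delta_rot":[0,0,0],"hand":0},
    {"linear":[0,0,3.2],"delta_rot":[0,0,0],"hand":0},
    {"linear":[0,0,3.2],"delta_rot":[0,0,0],"hand":0},
  ],
)

```text
clock: 35.67
ee_pos: [0.4803, -0.0054, 0.1099]
tool_rot: [-2.35, 2.084, -0.001]
contact_force: [0.4, 0.0, -2.8]
width: 0.263
```

```bash
python3 - <<'E'
from h import *
p=g2w(-50,0)
plan((*p,.0835))
E
```

```text
t 35.67 p [ 0.4803 -0.0054  0.1099] g [-49.3  -0.2] F_g [-0.4  0.  -2.8] w 0.263 rot_to_go [-0.05 -0.01  0.01]
[ 0.481  -0.0055  0.0835] -> [ 0.02 -0.07  2.64]
```

Well aligned. Down to the base, then forward.

>>> step_arm(
  commands=[
    {"linear":[0,0,0.7],"delta_rot":[0,0,0],"hand":0},
    {"linear":[0,0,1.4],"delta_rot":[0,0,0],"hand":0},
    {"linear":[0,0,2],"delta_rot":[0,0,0],"hand":0},
    {"linear":[0,0,2.5],"delta_rot":[0,0,0],"hand":0},
    {"linear":[0,0,2.7],"delta_rot":[0,0,0],"hand":0},
    {"linear":[0,0,2.7],"delta_rot":[0,0,0],"hand":0},
    {"linear":[0,0.2,2.7],"delta_rot":[0,0,0],"hand":0},
    {"linear":[0,0.5,2.7],"delta_rot":[0,0,0],"hand":0},
    {"linear":[0,0.8,2.7],"delta_rot":[0,0,0],"hand":0},
    {"linear":[0,1.0,2.7],"delta_rot":[0,0,0],"hand":0},
  ],
)

```text
clock: 36.5
ee_pos: [0.4709, -0.0068, 0.0832]
tool_rot: [-2.349, 2.084, -0.003]
contact_force: [1.3, -0.9, -0.4]
width: 0.264
```

>>> step_arm(
  commands=[
    {"linear":[0,0.2,0],"delta_rot":[0,0,0],"hand":0},
    {"linear":[0,0.4,0],"delta_rot":[0,0,0],"hand":0},
    {"linear":[0,0.6,0],"delta_rot":[0,0,0],"hand":0},
    {"linear":[0,0.8,0],"delta_rot":[0,0,0],"hand":0},
    {"linear":[0,0.9,0],"delta_rot":[0,0,0],"hand":0},
    {"linear":[0,1.0,0],"delta_rot":[0,0,0],"hand":0},
    {"linear":[0,1.1,0],"delta_rot":[0,0,0],"hand":0},
    {"linear":[0,1.1,0],"delta_rot":[0,0,0],"hand":0},
    {"linear":[0,1.1,0],"delta_rot":[0,0,0],"hand":0},
    {"linear":[0,1.1,0],"delta_rot":[0,0,0],"hand":0},
  ],
)

```text
clock: 37.33
ee_pos: [0.4621, -0.0078, 0.0844]
tool_rot: [-2.346, 2.082, -0.008]
contact_force: [9.6, 2.3, 6.7]
width: 0.263
```

```bash
python3 - <<'E'
from h import *
plan((*g2w(-15,0),.083))
E
```

```text
t 37.33 p [ 0.4621 -0.0078  0.0844] g [-31.  -0.] F_g [-9.8 -1.1  6.7] w 0.263 rot_to_go [-0.42 -0.02 -0.03]
[ 0.4462 -0.0097  0.083 ] -> [0.   1.6  0.13]
```

>>> step_arm(
  commands=[
    {"linear":[0,-0.6,0],"delta_rot":[0,0,0],"hand":0},
    {"linear":[0,-0.8,-3],"delta_rot":[0,0,0],"hand":0},
    {"linear":[0.5,-1,-7],"delta_rot":[0,0,0],"hand":0},
    {"linear":[2,-1.3,-10.8],"delta_rot":[0,0,0],"hand":0},
    {"linear":[5,-1.8,-13],"delta_rot":[0,0,0],"hand":0},
    {"linear":[9,-2.4,-13.2],"delta_rot":[0,0,0],"hand":0},
    {"linear":[13,-3,-13.2],"delta_rot":[0,0,0],"hand":0},
    {"linear":[17,-3.6,-13.2],"delta_rot":[0,0,0],"hand":0},
    {"linear":[21,-4.2,-13.2],"delta_rot":[0,0,0],"hand":0},
    {"linear":[25,-4.8,-13.2],"delta_rot":[0,0,0],"hand":0},
  ],
)

```text
clock: 38.17
ee_pos: [0.5353, -0.2519, 0.2126]
tool_rot: [2.35, -2.084, -0.005]
contact_force: [1.0, 0.3, -1.5]
width: 0.265
```

>>> step_arm(
  commands=[
    {"linear":[4,0,0],"delta_rot":[0,0,0],"hand":0},
    {"linear":[8,0,0.5],"delta_rot":[0,0,0],"hand":0},
    {"linear":[11.1,0,2],"delta_rot":[0,0,0],"hand":0},
    {"linear":[11.1,0,4.5],"delta_rot":[0,0,0],"hand":0},
    {"linear":[11.1,0,7],"delta_rot":[0,0,0],"hand":0},
    {"linear":[11.1,0,9],"delta_rot":[0,0,0],"hand":0},
    {"linear":[11.1,0,10],"delta_rot":[0,0,0],"hand":0},
    {"linear":[11.1,0,10],"delta_rot":[0,0,0],"hand":0},
    {"linear":[11.1,0,10],"delta_rot":[0,0,0],"hand":0},
    {"linear":[11.1,0,10],"delta_rot":[0,0,0],"hand":0},
  ],
)

```text
clock: 39.0
ee_pos: [0.5503, -0.3611, 0.116]
tool_rot: [-2.35, 2.085, -0.003]
contact_force: [-0.0, -0.3, -2.2]
width: 0.264
```

```bash
python3 - <<'E'
from h import *
p=tp("tub",.05)
plan((*p,.0815))
from bench import r
c=r.read_camera("scene"); cv2.imwrite("pics/d2.png",big(c,(50,130,210,290),4))
E
```

```text
t 39.0 p [ 0.5503 -0.3611  0.116 ] g [-76.5 361.3] F_g [ 0.   0.3 -2.2] w 0.264 rot_to_go [-0.08 -0.08  0.01]
[ 0.5503 -0.3609  0.0815] -> [-0.03  0.01  3.45]
```

View pics/d2.png

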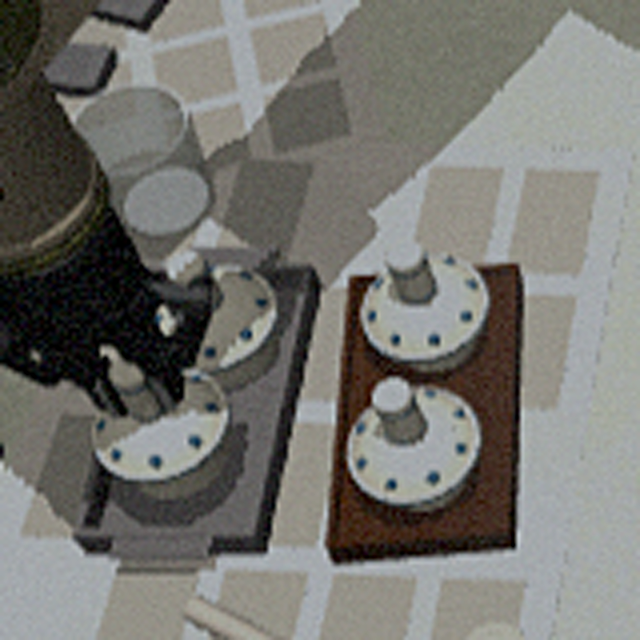

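>>> step_arm(
  commands=[
    {"linear":[0,0,0.6],"delta_rot":[0,0,0],"hand":0},
    {"linear":[0,0,1.2],"delta_rot":[0,0,0],"hand":0},
    {"linear":[0,0,1.8],"delta_rot":[0,0,0],"hand":0},
    {"linear":[0,0,2.4],"delta_rot":[0,0,0],"hand":0},
    {"linear":[0,0,2.8],"delta_rot":[0,0,0],"hand":0},
    {"linear":[0,0,3.2],"delta_rot":[0,0,0],"hand":0},
    {"linear":[0,0,3.4],"delta_rot":[0,0,0],"hand":0},
    {"linear":[0,0,3.4],"delta_rot":[0,0,0],"hand":0},
    {"linear":[0,0,3.4],"delta_rot":[0,0,0],"hand":0},
    {"linear":[0,0,3.4],"delta_rot":[0,0,0],"hand":0},
  ],
)

```text
clock: 39.88
ee_pos: [0.5502, -0.3607, 0.0819]
tool_rot: [-2.35, 2.085, -0.001]
contact_force: [-1.9, 3.6, 8.2]
width: 0.262
```

```bash
python3 - <<'E'
from h import *
p=tp("tub",.05)
plan((*p,.0815))
E
```

```text
t 39.88 p [ 0.5502 -0.3607  0.0819] g [-76.3 360.9] F_g [ 1.4 -3.8  8.2] w 0.262 rot_to_go [-0.05 -0.02 -0.01]
[ 0.5503 -0.3609  0.0815] -> [ 0.01 -0.01  0.04]
```

>>> step_arm(
  commands=[
    {"linear":[0,0,-0.05],"delta_rot":[0,0,0],"hand":0},
    {"linear":[0,0,-0.05],"delta_rot":[0,0,0],"hand":0.4},
    {"linear":[0,0,-0.05],"delta_rot":[0,0,0],"hand":0.6},
    {"linear":[0,0,-0.05],"delta_rot":[0,0,0],"hand":0.6},
    {"linear":[0,0,-2],"delta_rot":[0,0,0],"hand":0.6},
    {"linear":[0,0,-5.5],"delta_rot":[0,0,0],"hand":0.6},
    {"linear":[0,0,-9],"delta_rot":[0,0,0],"hand":0.6},
    {"linear":[-1,0,-11.5],"delta_rot":[0,0,0],"hand":0.6},
    {"linear":[-4,-0.5,-12],"delta_rot":[0,0,0],"hand":0.6},
    {"linear":[-8,-1,-12],"delta_rot":[0,0,0],"hand":0.6},
  ],
)

```text
clock: 40.72
ee_pos: [0.5515, -0.2828, 0.2044]
tool_rot: [-2.346, 2.089, -0.012]
contact_force: [1.4, 0.0, -0.8]
width: 0.602
```

```bash
python3 - <<'E'
from h import *
from bench import r
C={n:r.read_camera(n) for n in("scene","top")}
cv2.imwrite("pics/d3.png",big(C["scene"],(50,130,210,290),4))
for l in [(.592,.275),(.574,.405)]:
    for n in C: print(n,l,np.round(lidfit2(C[n],l),4))
cmd=np.array([.5503,-.3609,.0815])+[*(gy*-.08+gx*-.01),.12]
d=np.array([.592,.275,.20])-cmd; print(cmd,d[:2]@gy*100,d[:2]@gx*100,-d[2]*100)
st()
E
```

```text
scene (0.592, 0.275) [63.2787  0.588   0.2745 32.5   ]
top (0.592, 0.275) [34.0609  0.5935  0.275  32.5   ]
scene (0.574, 0.405) [68.1272  0.57    0.405   7.5   ]
top (0.574, 0.405) [32.822   0.5755  0.405   7.5   ]
[ 0.55068698 -0.28027835  0.2015    ] -54.63872428506147 -10.72464156979012 0.15000000000000013
t 40.82 p [ 0.5507 -0.2757  0.2008] g [-87.  276.5] F_g [0.7 0.  0.1] w 0.6 rot_to_go [-0.06  0.1   0.18]
```

View pics/d3.png

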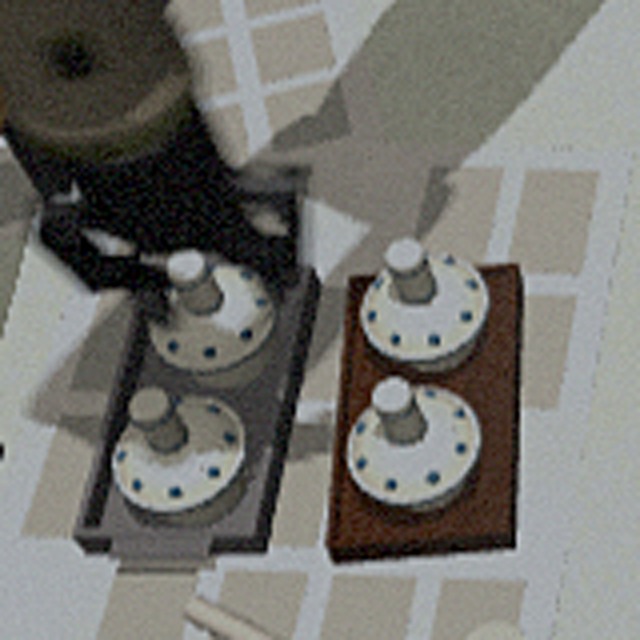

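Both tub lids stand upright. On to lid D at (0.592, 0.275).

>>> step_arm(
  commands=[
    {"linear":[-4,-0.8,0],"delta_rot":[0,0,0],"hand":0.6},
    {"linear":[-8,-1.6,0],"delta_rot":[0,0,0],"hand":0.6},
    {"linear":[-12,-2.4,0],"delta_rot":[0,0,0],"hand":0.6},
    {"linear":[-16,-3.2,0],"delta_rot":[0,0,0],"hand":0.6},
    {"linear":[-20,-4,0],"delta_rot":[0,0,0],"hand":0.6},
    {"linear":[-24,-4.7,0],"delta_rot":[0,0,0],"hand":0.6},
    {"linear":[-28,-5.5,0],"delta_rot":[0,0,0],"hand":0.6},
    {"linear":[-32,-6.3,0],"delta_rot":[0,0,0],"hand":0.6},
    {"linear":[-36,-7.1,0],"delta_rot":[0,0,0],"hand":0.6},
    {"linear":[-40,-7.9,0],"delta_rot":[0,0,0],"hand":0.6},
  ],
)

```text
clock: 41.65
ee_pos: [0.5809, 0.1281, 0.2002]
tool_rot: [-2.35, 2.085, -0.0]
contact_force: [0.2, -0.2, 0.3]
width: 0.595
```

>>> step_arm(
  commands=[
    {"linear":[-4,-0.8,0],"delta_rot":[0,0,0],"hand":0.6},
    {"linear":[-8,-1.6,0],"delta_rot":[0,0,0],"hand":0.6},
    {"linear":[-12,-2.4,0],"delta_rot":[0,0,0],"hand":0.6},
    {"linear":[-14.6,-2.8,0.5],"delta_rot":[0,0,0],"hand":0.6},
    {"linear":[-14.6,-2.8,2],"delta_rot":[0,0,0],"hand":0.6},
    {"linear":[-14.6,-2.8,4],"delta_rot":[0,0,0],"hand":0.6},
    {"linear":[-14.6,-2.8,6],"delta_rot":[0,0,0],"hand":0.6},
    {"linear":[-14.6,-2.8,6],"delta_rot":[0,0,0],"hand":0.6},
    {"linear":[-14.6,-2.8,6],"delta_rot":[0,0,0],"hand":0.6},
    {"linear":[-14.6,-2.8,6],"delta_rot":[0,0,0],"hand":0.6},
  ],
)

```text
clock: 42.48
ee_pos: [0.5919, 0.2745, 0.1414]
tool_rot: [-2.349, 2.085, -0.001]
contact_force: [-0.5, 0.7, 0.7]
width: 0.598
```

```bash
python3 - <<'E'
from h import *
plan((.592,.2745,.076))
E
```

```text
t 42.48 p [0.5919 0.2745 0.1414] g [-193.5 -264.9] F_g [ 0.4 -0.7  0.7] w 0.598 rot_to_go [-0.05  0.01 -0.03]
[0.592  0.2745 0.076 ] -> [ 0.01 -0.01  6.54]
```

>>> step_arm(
  commands=[
    {"linear":[0,0,1.5],"delta_rot":[0,0,0],"hand":0.6},
    {"linear":[0,0,3.5],"delta_rot":[0,0,0],"hand":0.6},
    {"linear":[0,0,5],"delta_rot":[0,0,0],"hand":0.6},
    {"linear":[0,0,6.2],"delta_rot":[0,0,0],"hand":0.6},
    {"linear":[0,0,6.5],"delta_rot":[0,0,0],"hand":0.6},
    {"linear":[0,0,6.5],"delta_rot":[0,0,0],"hand":0.6},
    {"linear":[0,0,6.5],"delta_rot":[0,0,0],"hand":0.3},
    {"linear":[0,0,6.5],"delta_rot":[0,0,0],"hand":0},
    {"linear":[0,0,6.5],"delta_rot":[0,0,0],"hand":0},
    {"linear":[0,0,6.5],"delta_rot":[0,0,0],"hand":0},
  ],
)

```text
clock: 43.32
ee_pos: [0.5923, 0.2751, 0.0771]
tool_rot: [-2.348, 2.083, -0.002]
contact_force: [-0.2, -0.8, 4.9]
width: 0.266
```

```bash
python3 - <<'E'
from h import *
p=g2w(-50,0)
plan((*p,.117))
E
```

```text
t 43.32 p [0.5923 0.2751 0.0771] g [-194.1 -265.4] F_g [0.3 0.8 4.9] w 0.266 rot_to_go [-0.15  0.04 -0.01]
[ 0.481  -0.0055  0.117 ] -> [26.54 14.39 -4.05]
```

>>> step_arm(
  commands=[
    {"linear":[0,0,-3.5],"delta_rot":[0,0,0],"hand":0},
    {"linear":[1,0.5,-7],"delta_rot":[0,0,0],"hand":0},
    {"linear":[4.4,2.4,-8],"delta_rot":[0,0,0],"hand":0},
    {"linear":[7.8,4.2,-8],"delta_rot":[0,0,0],"hand":0},
    {"linear":[11.2,6.1,-8],"delta_rot":[0,0,0],"hand":0},
    {"linear":[14.6,7.9,-8],"delta_rot":[0,0,0],"hand":0},
    {"linear":[18,9.8,-8],"delta_rot":[0,0,0],"hand":0},
    {"linear":[21.4,11.6,-8],"delta_rot":[0,0,0],"hand":0},
    {"linear":[24.4,13.2,-7.5],"delta_rot":[0,0,0],"hand":0},
    {"linear":[26.5,14.4,-6.5],"delta_rot":[0,0,0],"hand":0},
  ],
)

```text
clock: 44.15
ee_pos: [0.4794, -0.008, 0.1415]
tool_rot: [-2.349, 2.086, -0.004]
contact_force: [1.1, -0.7, -3.9]
width: 0.264
```

>>> step_arm(
  commands=[
    {"linear":[0,0,0.5],"delta_rot":[0,0,0],"hand":0},
    {"linear":[0,0,1.2],"delta_rot":[0,0,0],"hand":0},
    {"linear":[0,0,2],"delta_rot":[0,0,0],"hand":0},
    {"linear":[0,0,2.8],"delta_rot":[0,0,0],"hand":0},
    {"linear":[0,0,3.2],"delta_rot":[0,0,0],"hand":0},
    {"linear":[0,0,3.2],"delta_rot":[0,0,0],"hand":0},
    {"linear":[0,0,3.2],"delta_rot":[0,0,0],"hand":0},
    {"linear":[0,0,3.2],"delta_rot":[0,0,0],"hand":0},
    {"linear":[0,0,3.2],"delta_rot":[0,0,0],"hand":0},
    {"linear":[0,0,3.2],"delta_rot":[0,0,0],"hand":0},
  ],
)

```text
clock: 44.98
ee_pos: [0.4803, -0.0055, 0.1088]
tool_rot: [-2.35, 2.084, -0.001]
contact_force: [-0.4, -0.3, -2.2]
width: 0.264
```

```bash
python3 - <<'E'
from h import *
p=g2w(-50,0)
plan((*p,.083))
from bench import r
c=r.read_camera("scene"); cv2.imwrite("pics/e1.png",big(c,(190,130,310,250),5))
E
```

```text
t 44.98 p [ 0.4803 -0.0055  0.1088] g [-49.3  -0.2] F_g [ 0.4  0.2 -2.2] w 0.264 rot_to_go [-0.05 -0.01  0.01]
[ 0.481  -0.0055  0.083 ] -> [ 0.02 -0.07  2.58]
```

View pics/e1.png

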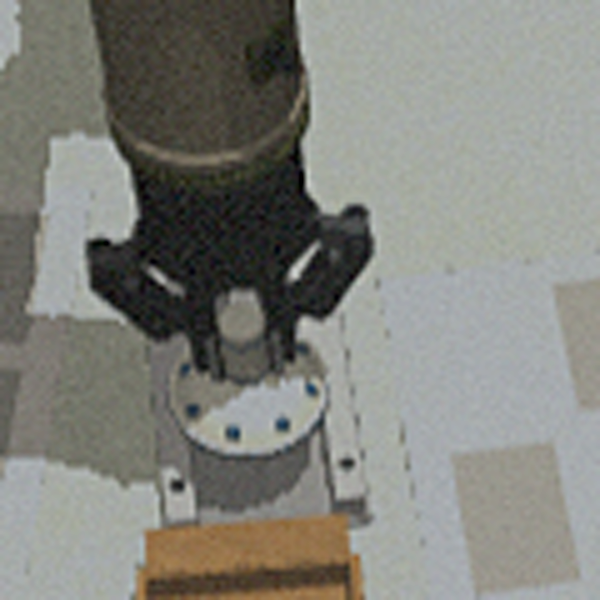

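>>> step_arm(
  commands=[
    {"linear":[0,0,0.7],"delta_rot":[0,0,0],"hand":0},
    {"linear":[0,0,1.4],"delta_rot":[0,0,0],"hand":0},
    {"linear":[0,0,2],"delta_rot":[0,0,0],"hand":0},
    {"linear":[0,0,2.4],"delta_rot":[0,0,0],"hand":0},
    {"linear":[0,0,2.6],"delta_rot":[0,0,0],"hand":0},
    {"linear":[0,0,2.6],"delta_rot":[0,0,0],"hand":0},
    {"linear":[0,0.2,2.6],"delta_rot":[0,0,0],"hand":0},
    {"linear":[0,0.5,2.6],"delta_rot":[0,0,0],"hand":0},
    {"linear":[0,0.8,2.6],"delta_rot":[0,0,0],"hand":0},
    {"linear":[0,1.0,2.6],"delta_rot":[0,0,0],"hand":0},
  ],
)

```text
clock: 45.87
ee_pos: [0.4701, -0.0068, 0.0827]
tool_rot: [-2.349, 2.085, -0.001]
contact_force: [1.5, -0.7, 0.9]
width: 0.261
```

>>> step_arm(
  commands=[
    {"linear":[0,0.2,0],"delta_rot":[0,0,0],"hand":0},
    {"linear":[0,0.4,0],"delta_rot":[0,0,0],"hand":0},
    {"linear":[0,0.6,0],"delta_rot":[0,0,0],"hand":0},
    {"linear":[0,0.8,0],"delta_rot":[0,0,0],"hand":0},
    {"linear":[0,0.9,0],"delta_rot":[0,0,0],"hand":0},
    {"linear":[0,1.0,0],"delta_rot":[0,0,0],"hand":0},
    {"linear":[0,1.1,0],"delta_rot":[0,0,0],"hand":0},
    {"linear":[0,1.1,0],"delta_rot":[0,0,0],"hand":0},
    {"linear":[0,1.1,0],"delta_rot":[0,0,0],"hand":0},
    {"linear":[0,1.1,0],"delta_rot":[0,0,0],"hand":0},
  ],
)

```text
clock: 46.7
ee_pos: [0.4592, -0.0081, 0.0826]
tool_rot: [-2.35, 2.085, -0.001]
contact_force: [1.3, 0.7, 6.2]
width: 0.267
```

```bash
python3 - <<'E'
from h import *
plan((*g2w(-12,0),.083))
E
```

```text
t 46.7 p [ 0.4592 -0.0081  0.0826] g [-28.1  -0.1] F_g [-1.4 -0.5  6.2] w 0.267 rot_to_go [-0.02 -0.01 -0.01]
[ 0.4432 -0.0101  0.083 ] -> [ 0.01  1.61 -0.04]
```

Not jammed at −28 (others jammed at −31). Continue through gap 1.

>>> step_arm(
  commands=[
    {"linear":[0,0.2,0],"delta_rot":[0,0,0],"hand":0},
    {"linear":[0,0.4,0],"delta_rot":[0,0,0],"hand":0},
    {"linear":[0,0.6,0],"delta_rot":[0,0,0],"hand":0},
    {"linear":[0,0.8,0],"delta_rot":[0,0,0],"hand":0},
    {"linear":[0,1.0,0],"delta_rot":[0,0,0],"hand":0},
    {"linear":[0,1.2,0],"delta_rot":[0,0,0],"hand":0},
    {"linear":[0,1.4,0],"delta_rot":[0,0,0],"hand":0},
    {"linear":[0,1.6,0],"delta_rot":[0,0,0],"hand":0},
    {"linear":[0,1.6,0],"delta_rot":[0,0,0],"hand":0},
    {"linear":[0,1.6,0],"delta_rot":[0,0,0],"hand":0},
  ],
)

```text
clock: 47.53
ee_pos: [0.443, -0.0101, 0.0826]
tool_rot: [-2.35, 2.085, -0.0]
contact_force: [2.8, 0.6, 6.7]
width: 0.26
```

```bash
python3 - <<'E'
from h import *
plan((*g2w(15,0),.083))
E
```

```text
t 47.53 p [ 0.443  -0.0101  0.0826] g [-11.8  -0. ] F_g [-2.9 -0.3  6.7] w 0.26 rot_to_go [-0.01 -0.01 -0.01]
[ 0.4164 -0.0133  0.083 ] -> [ 0.01  2.68 -0.04]
```

>>> step_arm(
  commands=[
    {"linear":[0,0.3,0],"delta_rot":[0,0,0],"hand":0},
    {"linear":[0,0.7,0],"delta_rot":[0,0,0],"hand":0},
    {"linear":[0,1.1,0],"delta_rot":[0,0,0],"hand":0},
    {"linear":[0,1.5,0],"delta_rot":[0,0,0],"hand":0},
    {"linear":[0,1.9,0],"delta_rot":[0,0,0],"hand":0},
    {"linear":[0,2.3,0],"delta_rot":[0,0,0],"hand":0},
    {"linear":[0,2.6,0],"delta_rot":[0,0,0],"hand":0},
    {"linear":[0,2.7,0],"delta_rot":[0,0,0],"hand":0},
    {"linear":[0,2.7,0],"delta_rot":[0,0,0],"hand":0},
    {"linear":[0,2.7,0],"delta_rot":[0,0,0],"hand":0},
  ],
)

```text
clock: 48.37
ee_pos: [0.416, -0.0133, 0.0825]
tool_rot: [2.35, -2.085, 0.0]
contact_force: [2.6, 1.0, 6.8]
width: 0.259
```

>>> step_arm(
  commands=[
    {"linear":[0,0.2,0],"delta_rot":[0,0,0],"hand":0},
    {"linear":[0,0.4,0],"delta_rot":[0,0,0],"hand":0},
    {"linear":[0,0.6,0],"delta_rot":[0,0,0],"hand":0},
    {"linear":[0,0.8,0],"delta_rot":[0,0,0],"hand":0},
    {"linear":[0,0.9,0],"delta_rot":[0,0,0],"hand":0},
    {"linear":[0,1.0,0],"delta_rot":[0,0,0],"hand":0},
    {"linear":[0,1.1,0],"delta_rot":[0,0,0],"hand":0},
    {"linear":[0,1.2,0],"delta_rot":[0,0,0],"hand":0},
    {"linear":[0,1.2,0],"delta_rot":[0,0,0],"hand":0},
    {"linear":[0,1.2,0],"delta_rot":[0,0,0],"hand":0},
  ],
)

```text
clock: 49.2
ee_pos: [0.4044, -0.0147, 0.0825]
tool_rot: [-2.35, 2.085, -0.001]
contact_force: [4.3, 0.1, 6.0]
width: 0.264
```

```bash
python3 - <<'E'
from h import *
plan((*g2w(40,0),.083))
E
```

```text
t 49.2 p [ 0.4044 -0.0147  0.0825] g [27.1 -0.1] F_g [-4.3  0.4  6. ] w 0.264 rot_to_go [-0.03 -0.01 -0.01]
[ 0.3916 -0.0163  0.083 ] -> [ 0.01  1.29 -0.05]
```

>>> step_arm(
  commands=[
    {"linear":[0,0.2,-0.05],"delta_rot":[0,0,0],"hand":0},
    {"linear":[0,0.4,-0.05],"delta_rot":[0,0,0],"hand":0},
    {"linear":[0,0.5,-0.05],"delta_rot":[0,0,0],"hand":0},
    {"linear":[0,0.6,-0.05],"delta_rot":[0,0,0],"hand":0},
    {"linear":[0,0.7,-0.05],"delta_rot":[0,0,0],"hand":0},
    {"linear":[0,0.8,-0.05],"delta_rot":[0,0,0],"hand":0},
    {"linear":[0,0.9,-0.05],"delta_rot":[0,0,0],"hand":0},
    {"linear":[0,1.0,-0.05],"delta_rot":[0,0,0],"hand":0},
    {"linear":[0,1.0,-0.05],"delta_rot":[0,0,0],"hand":0},
    {"linear":[0,1.0,-0.05],"delta_rot":[0,0,0],"hand":0},
  ],
)

```text
clock: 50.03
ee_pos: [0.3939, -0.0158, 0.0825]
tool_rot: [2.349, -2.085, -0.001]
contact_force: [1.3, 0.1, 2.0]
width: 0.264
```

```bash
python3 - <<'E'
from h import *
plan((*g2w(75,0),.083))
E
```

```text
t 50.03 p [ 0.3939 -0.0158  0.0825] g [37.6 -0.2] F_g [-1.3  0.   2. ] w 0.264 rot_to_go [ 0.06  0.01 -0.01]
[ 0.3569 -0.0205  0.083 ] -> [ 0.02  3.74 -0.04]
```

>>> step_arm(
  commands=[
    {"linear":[0,0.3,0],"delta_rot":[0,0,0],"hand":0},
    {"linear":[0,0.7,0],"delta_rot":[0,0,0],"hand":0},
    {"linear":[0,1.1,0],"delta_rot":[0,0,0],"hand":0},
    {"linear":[0,1.5,0],"delta_rot":[0,0,0],"hand":0},
    {"linear":[0,1.9,0],"delta_rot":[0,0,0],"hand":0},
    {"linear":[0,2.3,0],"delta_rot":[0,0,0],"hand":0},
    {"linear":[0,2.7,0],"delta_rot":[0,0,0],"hand":0},
    {"linear":[0,3.1,0],"delta_rot":[0,0,0],"hand":0},
    {"linear":[0,3.4,0],"delta_rot":[0,0,0],"hand":0},
    {"linear":[0,3.4,0],"delta_rot":[0,0,0],"hand":0},
  ],
)

```text
clock: 50.87
ee_pos: [0.3598, -0.0199, 0.0826]
tool_rot: [2.349, -2.085, -0.001]
contact_force: [-0.5, -0.3, -3.3]
width: 0.268
```

```bash
python3 - <<'E'
from h import *
p=tp("carton",-.05); q=tp("carton",.05)
plan((*p,.2),(*q,.2),(*q,.09))
from bench import r
c=r.read_camera("scene"); cv2.imwrite("pics/e2.png",big(c,(190,110,310,230),5))
E
```

```text
t 50.87 p [ 0.3598 -0.0199  0.0826] g [72.  -0.2] F_g [ 0.6  0.3 -3.3] w 0.268 rot_to_go [ 0.06  0.01 -0.02]
[ 0.6019 -0.0062  0.2   ] -> [  1.52 -24.19 -11.77]
[ 0.7019 -0.0024  0.2   ] -> [  2.33 -34.16 -11.78]
[ 0.7019 -0.0024  0.09  ] -> [  2.33 -34.17  -0.78]
```

View pics/e2.png

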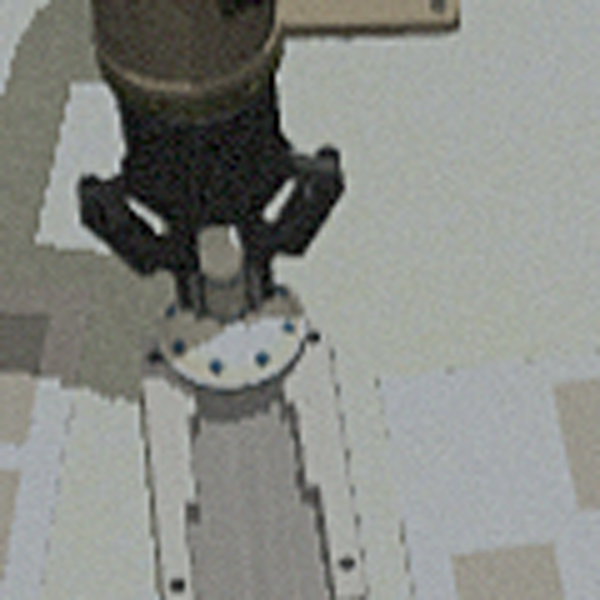

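>>> step_arm(
  commands=[
    {"linear":[0,0,-3],"delta_rot":[0,0,0],"hand":0},
    {"linear":[0,-0.5,-6.5],"delta_rot":[0,0,0],"hand":0},
    {"linear":[0.3,-4,-8],"delta_rot":[0,0,0],"hand":0},
    {"linear":[0.6,-8,-8],"delta_rot":[0,0,0],"hand":0},
    {"linear":[0.9,-12,-8],"delta_rot":[0,0,0],"hand":0},
    {"linear":[1.2,-16,-8],"delta_rot":[0,0,0],"hand":0},
    {"linear":[1.5,-20,-8],"delta_rot":[0,0,0],"hand":0},
    {"linear":[1.8,-24,-8],"delta_rot":[0,0,0],"hand":0},
    {"linear":[2.1,-28,-8],"delta_rot":[0,0,0],"hand":0},
    {"linear":[2.3,-31.5,-8],"delta_rot":[0,0,0],"hand":0},
  ],
)

```text
clock: 51.75
ee_pos: [0.678, -0.005, 0.1613]
tool_rot: [2.349, -2.084, -0.002]
contact_force: [-0.3, -0.6, -1.8]
width: 0.268
```

>>> step_arm(
  commands=[
    {"linear":[0,-1.5,0],"delta_rot":[0,0,0],"hand":0},
    {"linear":[0,-2.6,0.5],"delta_rot":[0,0,0],"hand":0},
    {"linear":[0,-2.7,1.5],"delta_rot":[0,0,0],"hand":0},
    {"linear":[0,-2.7,3],"delta_rot":[0,0,0],"hand":0},
    {"linear":[0,-2.7,4],"delta_rot":[0,0,0],"hand":0},
    {"linear":[0,-2.7,4.5],"delta_rot":[0,0,0],"hand":0},
    {"linear":[0,-2.7,4.5],"delta_rot":[0,0,0],"hand":0},
    {"linear":[0,-2.7,4.5],"delta_rot":[0,0,0],"hand":0},
    {"linear":[0,-2.7,4.5],"delta_rot":[0,0,0],"hand":0},
    {"linear":[0,-2.7,4.5],"delta_rot":[0,0,0],"hand":0},
  ],
)

```text
clock: 52.58
ee_pos: [0.7036, -0.0021, 0.1193]
tool_rot: [-2.349, 2.084, -0.002]
contact_force: [-1.0, -0.8, -1.9]
width: 0.266
```

```bash
python3 - <<'E'
from h import *
q=tp("carton",.05)
plan((*q,.085))
from bench import r
c=r.read_camera("scene"); cv2.imwrite("pics/e3.png",big(c,(170,190,320,350),4))
E
```

```text
t 52.58 p [ 0.7036 -0.0021  0.1193] g [-271.4   23.1] F_g [ 1.1  0.7 -1.9] w 0.266 rot_to_go [-0.11 -0.02 -0.02]
[ 0.7019 -0.0024  0.085 ] -> [0.01 0.18 3.43]
```

View pics/e3.png

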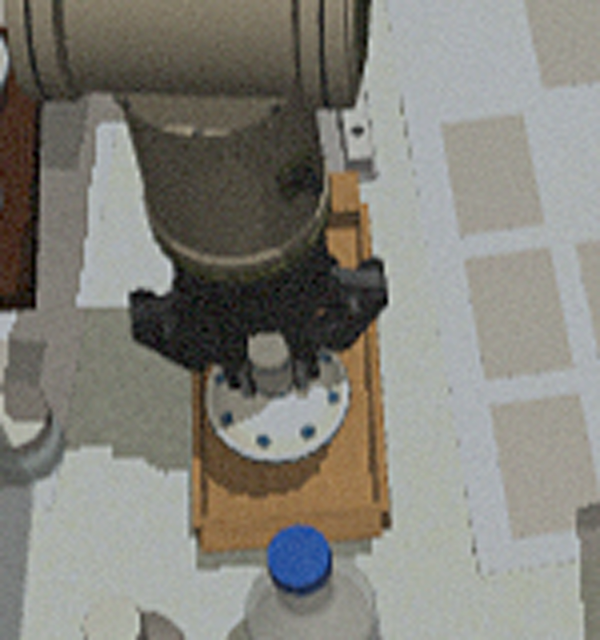

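Good place. Lower and check contact.

>>> step_arm(
  commands=[
    {"linear":[0,0,0.6],"delta_rot":[0,0,0],"hand":0},
    {"linear":[0,0,1.2],"delta_rot":[0,0,0],"hand":0},
    {"linear":[0,0,1.8],"delta_rot":[0,0,0],"hand":0},
    {"linear":[0,0,2.3],"delta_rot":[0,0,0],"hand":0},
    {"linear":[0,0,2.8],"delta_rot":[0,0,0],"hand":0},
    {"linear":[0,0,3.2],"delta_rot":[0,0,0],"hand":0},
    {"linear":[0,0,3.4],"delta_rot":[0,0,0],"hand":0},
    {"linear":[0,0,3.4],"delta_rot":[0,0,0],"hand":0},
    {"linear":[0,0,3.4],"delta_rot":[0,0,0],"hand":0},
    {"linear":[0,0,3.4],"delta_rot":[0,0,0],"hand":0},
  ],
)

```text
clock: 53.47
ee_pos: [0.7034, -0.0019, 0.0846]
tool_rot: [-2.35, 2.085, -0.001]
contact_force: [-2.2, 0.2, 4.5]
width: 0.266
```

```bash
python3 - <<'E'
from h import *
q=tp("carton",.05)
plan((*q,.085))
E
```

```text
t 53.47 p [ 0.7034 -0.0019  0.0846] g [-271.3   22.9] F_g [ 2.2 -0.5  4.5] w 0.266 rot_to_go [-0.05 -0.01 -0.01]
[ 0.7019 -0.0024  0.085 ] -> [ 0.02  0.16 -0.04]
```

>>> step_arm(
  commands=[
    {"linear":[0,0,0],"delta_rot":[0,0,0],"hand":0},
    {"linear":[0,0,0],"delta_rot":[0,0,0],"hand":0.4},
    {"linear":[0,0,0],"delta_rot":[0,0,0],"hand":0.6},
    {"linear":[0,0,0],"delta_rot":[0,0,0],"hand":0.6},
    {"linear":[0,0,-2],"delta_rot":[0,0,0],"hand":0.6},
    {"linear":[0,0,-5.5],"delta_rot":[0,0,0],"hand":0.6},
    {"linear":[0,0,-9],"delta_rot":[0,0,0],"hand":0.6},
    {"linear":[-1,0.2,-11],"delta_rot":[0,0,0],"hand":0.6},
    {"linear":[-4,0.6,-11],"delta_rot":[0,0,0],"hand":0.6},
    {"linear":[-8,1.2,-11],"delta_rot":[0,0,0],"hand":0.6},
  ],
)

```text
clock: 54.3
ee_pos: [0.6835, 0.074, 0.1969]
tool_rot: [-2.343, 2.088, -0.007]
contact_force: [0.1, 1.0, -1.0]
width: 0.602
```

```bash
python3 - <<'E'
from h import *
from bench import r
C={n:r.read_camera(n) for n in("scene","top")}
cv2.imwrite("pics/e4.png",big(C["scene"],(170,190,320,350),4))
for l in [(.574,.405)]:
    for n in C: print(n,l,np.round(lidfit2(C[n],l),4))
cmd=np.array([.7034,-.0019,.0845])+[*(gy*-.08+gx*.012),.11]
d=np.array([.574,.4045,.20])-cmd; print(cmd,d[:2]@gy*100,d[:2]@gx*100,-d[2]*100)
st()
E
```

```text
scene (0.574, 0.405) [69.7163  0.57    0.405   7.5   ]
top (0.574, 0.405) [32.9491  0.5755  0.405   7.5   ]
[0.68194402 0.0760977  0.1945    ] -33.8932632867056 6.800480684981721 -0.5500000000000005
t 54.4 p [0.6805 0.0814 0.1943] g [-258.5  -62.6] F_g [-0.6  0.5 -0.3] w 0.598 rot_to_go [-0.03  0.14  0.24]
```

View pics/e4.png

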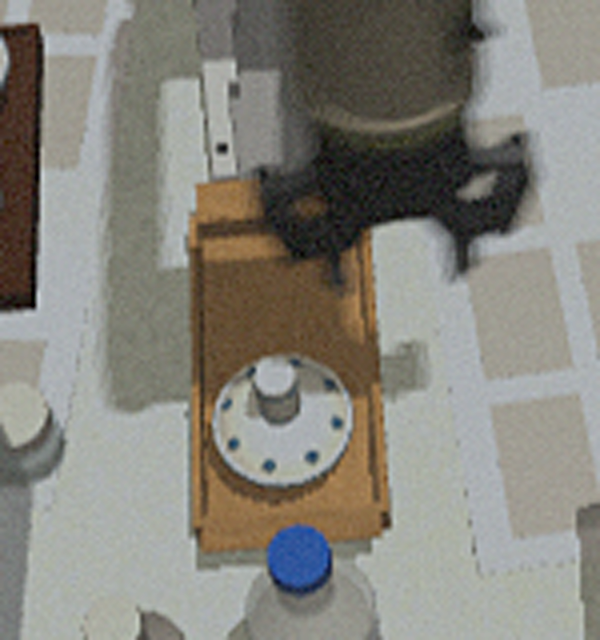

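>>> step_arm(
  commands=[
    {"linear":[-3.8,0.8,0],"delta_rot":[0,0,0],"hand":0.6},
    {"linear":[-7.6,1.5,0],"delta_rot":[0,0,0],"hand":0.6},
    {"linear":[-11.4,2.3,0],"delta_rot":[0,0,0],"hand":0.6},
    {"linear":[-15.2,3,0],"delta_rot":[0,0,0],"hand":0.6},
    {"linear":[-19,3.8,0],"delta_rot":[0,0,0],"hand":0.6},
    {"linear":[-22.8,4.6,0],"delta_rot":[0,0,0],"hand":0.6},
    {"linear":[-26.6,5.3,0],"delta_rot":[0,0,0],"hand":0.6},
    {"linear":[-30.4,6.1,0],"delta_rot":[0,0,0],"hand":0.6},
    {"linear":[-33.2,6.7,0],"delta_rot":[0,0,0],"hand":0.6},
    {"linear":[-33.9,6.8,0.5],"delta_rot":[0,0,0],"hand":0.6},
  ],
)

```text
clock: 55.23
ee_pos: [0.5717, 0.4095, 0.1896]
tool_rot: [-2.353, 2.078, 0.002]
contact_force: [0.2, -0.2, -0.8]
width: 0.599
```

>>> step_arm(
  commands=[
    {"linear":[0,0,1],"delta_rot":[0,0,0],"hand":0.6},
    {"linear":[0,0,2.5],"delta_rot":[0,0,0],"hand":0.6},
    {"linear":[0,0,4],"delta_rot":[0,0,0],"hand":0.6},
    {"linear":[0,0,5],"delta_rot":[0,0,0],"hand":0.6},
    {"linear":[0,0,5],"delta_rot":[0,0,0],"hand":0.6},
    {"linear":[0,0,5],"delta_rot":[0,0,0],"hand":0.6},
    {"linear":[0,0,5],"delta_rot":[0,0,0],"hand":0.6},
    {"linear":[0,0,5],"delta_rot":[0,0,0],"hand":0.6},
    {"linear":[0,0,5],"delta_rot":[0,0,0],"hand":0.6},
    {"linear":[0,0,5],"delta_rot":[0,0,0],"hand":0.6},
  ],
)

```text
clock: 56.07
ee_pos: [0.5742, 0.4048, 0.14]
tool_rot: [-2.349, 2.084, -0.001]
contact_force: [0.5, -0.4, 0.1]
width: 0.6
```

```bash
python3 - <<'E'
from h import *
plan((.574,.4045,.076))
locate((.574,.405),which=("scene",))
E
```

```text
t 56.07 p [0.5742 0.4048 0.14  ] g [-191.5 -396.3] F_g [-0.4  0.5  0.1] w 0.6 rot_to_go [-0.09  0.04 -0.01]
[0.574  0.4045 0.076 ] -> [0.03 0.03 6.4 ]
scene [65.21   0.57   0.405  7.5  ]
```

>>> step_arm(
  commands=[
    {"linear":[0,0,1.5],"delta_rot":[0,0,0],"hand":0.6},
    {"linear":[0,0,3.5],"delta_rot":[0,0,0],"hand":0.6},
    {"linear":[0,0,5],"delta_rot":[0,0,0],"hand":0.6},
    {"linear":[0,0,6.1],"delta_rot":[0,0,0],"hand":0.6},
    {"linear":[0,0,6.4],"delta_rot":[0,0,0],"hand":0.6},
    {"linear":[0,0,6.4],"delta_rot":[0,0,0],"hand":0.6},
    {"linear":[0,0,6.4],"delta_rot":[0,0,0],"hand":0.3},
    {"linear":[0,0,6.4],"delta_rot":[0,0,0],"hand":0},
    {"linear":[0,0,6.4],"delta_rot":[0,0,0],"hand":0},
    {"linear":[0,0,6.4],"delta_rot":[0,0,0],"hand":0},
  ],
)

```text
clock: 56.95
ee_pos: [0.5744, 0.405, 0.0763]
tool_rot: [-2.348, 2.084, -0.001]
contact_force: [0.2, 0.1, 2.0]
width: 0.263
```

```bash
python3 - <<'E'
from h import *
p=g2w(-50,0)
plan((*p,.11))
E
```

```text
t 56.95 p [0.5744 0.405  0.0763] g [-191.8 -396.4] F_g [-0.2 -0.   2. ] w 0.263 rot_to_go [-0.11  0.05 -0.01]
[ 0.481  -0.0055  0.11  ] -> [39.64 14.16 -3.44]
```

>>> step_arm(
  commands=[
    {"linear":[0,0,-3.5],"delta_rot":[0,0,0],"hand":0},
    {"linear":[1,0.4,-7],"delta_rot":[0,0,0],"hand":0},
    {"linear":[4.5,1.6,-9],"delta_rot":[0,0,0],"hand":0},
    {"linear":[8.2,2.9,-9],"delta_rot":[0,0,0],"hand":0},
    {"linear":[11.9,4.3,-9],"delta_rot":[0,0,0],"hand":0},
    {"linear":[15.6,5.6,-9],"delta_rot":[0,0,0],"hand":0},
    {"linear":[19.3,6.9,-9],"delta_rot":[0,0,0],"hand":0},
    {"linear":[23,8.2,-9],"delta_rot":[0,0,0],"hand":0},
    {"linear":[26.5,9.5,-9],"delta_rot":[0,0,0],"hand":0},
    {"linear":[30,10.7,-9],"delta_rot":[0,0,0],"hand":0},
  ],
)

```text
clock: 57.78
ee_pos: [0.5024, 0.0923, 0.1652]
tool_rot: [-2.35, 2.084, -0.001]
contact_force: [0.7, -0.8, -1.5]
width: 0.262
```

>>> step_arm(
  commands=[
    {"linear":[3.5,1.3,0],"delta_rot":[0,0,0],"hand":0},
    {"linear":[7,2.5,0],"delta_rot":[0,0,0],"hand":0},
    {"linear":[9.2,3.2,0.5],"delta_rot":[0,0,0],"hand":0},
    {"linear":[9.6,3.4,2],"delta_rot":[0,0,0],"hand":0},
    {"linear":[9.6,3.4,4],"delta_rot":[0,0,0],"hand":0},
    {"linear":[9.6,3.4,5.6],"delta_rot":[0,0,0],"hand":0},
    {"linear":[9.6,3.4,5.6],"delta_rot":[0,0,0],"hand":0},
    {"linear":[9.6,3.4,5.6],"delta_rot":[0,0,0],"hand":0},
    {"linear":[9.6,3.4,5.6],"delta_rot":[0,0,0],"hand":0},
    {"linear":[9.6,3.4,5.6],"delta_rot":[0,0,0],"hand":0},
  ],
)

```text
clock: 58.62
ee_pos: [0.4819, -0.0054, 0.1105]
tool_rot: [-2.349, 2.084, -0.003]
contact_force: [0.6, 0.4, -1.7]
width: 0.267
```

```bash
python3 - <<'E'
from h import *
p=g2w(-50,0)
plan((*p,.083))
E
```

```text
t 58.62 p [ 0.4819 -0.0054  0.1105] g [-51.   -0.1] F_g [-0.6 -0.3 -1.7] w 0.267 rot_to_go [-0.14 -0.03  0.01]
[ 0.481  -0.0055  0.083 ] -> [0.01 0.11 2.75]
```

>>> step_arm(
  commands=[
    {"linear":[0,0,0.7],"delta_rot":[0,0,0],"hand":0},
    {"linear":[0,0,1.4],"delta_rot":[0,0,0],"hand":0},
    {"linear":[0,0,2],"delta_rot":[0,0,0],"hand":0},
    {"linear":[0,0,2.5],"delta_rot":[0,0,0],"hand":0},
    {"linear":[0,0,2.8],"delta_rot":[0,0,0],"hand":0},
    {"linear":[0,0,2.8],"delta_rot":[0,0,0],"hand":0},
    {"linear":[0,0.2,2.8],"delta_rot":[0,0,0],"hand":0},
    {"linear":[0,0.5,2.8],"delta_rot":[0,0,0],"hand":0},
    {"linear":[0,0.9,2.8],"delta_rot":[0,0,0],"hand":0},
    {"linear":[0,1.2,2.8],"delta_rot":[0,0,0],"hand":0},
  ],
)

```text
clock: 59.45
ee_pos: [0.4699, -0.007, 0.0818]
tool_rot: [-2.349, 2.084, -0.004]
contact_force: [-1.4, 0.2, 4.8]
width: 0.268
```

>>> step_arm(
  commands=[
    {"linear":[0,0.2,0],"delta_rot":[0,0,0],"hand":0},
    {"linear":[0,0.4,0],"delta_rot":[0,0,0],"hand":0},
    {"linear":[0,0.6,0],"delta_rot":[0,0,0],"hand":0},
    {"linear":[0,0.8,0],"delta_rot":[0,0,0],"hand":0},
    {"linear":[0,0.9,0],"delta_rot":[0,0,0],"hand":0},
    {"linear":[0,1.0,0],"delta_rot":[0,0,0],"hand":0},
    {"linear":[0,1.1,0],"delta_rot":[0,0,0],"hand":0},
    {"linear":[0,1.1,0],"delta_rot":[0,0,0],"hand":0},
    {"linear":[0,1.1,0],"delta_rot":[0,0,0],"hand":0},
    {"linear":[0,1.1,0],"delta_rot":[0,0,0],"hand":0},
  ],
)

```text
clock: 60.28
ee_pos: [0.4588, -0.0083, 0.0818]
tool_rot: [-2.349, 2.084, -0.003]
contact_force: [3.1, 0.4, 8.4]
width: 0.268
```

```bash
python3 - <<'E'
from h import *
plan((*g2w(-12,0),.082))
E
```

```text
t 60.28 p [ 0.4588 -0.0083  0.0818] g [-27.7   0.1] F_g [-3.1  0.   8.4] w 0.268 rot_to_go [-0.13 -0.03 -0.01]
[ 0.4432 -0.0101  0.082 ] -> [-0.01  1.57 -0.03]
```

Only sliding friction at −27.7, past the 62 mm stop. Ease up 0.5 mm and continue.

>>> step_arm(
  commands=[
    {"linear":[0,0.2,-0.05],"delta_rot":[0,0,0],"hand":0},
    {"linear":[0,0.4,-0.05],"delta_rot":[0,0,0],"hand":0},
    {"linear":[0,0.6,-0.05],"delta_rot":[0,0,0],"hand":0},
    {"linear":[0,0.8,-0.05],"delta_rot":[0,0,0],"hand":0},
    {"linear":[0,1.0,-0.05],"delta_rot":[0,0,0],"hand":0},
    {"linear":[0,1.2,-0.05],"delta_rot":[0,0,0],"hand":0},
    {"linear":[0,1.4,-0.05],"delta_rot":[0,0,0],"hand":0},
    {"linear":[0,1.6,-0.05],"delta_rot":[0,0,0],"hand":0},
    {"linear":[0,1.6,-0.05],"delta_rot":[0,0,0],"hand":0},
    {"linear":[0,1.6,-0.05],"delta_rot":[0,0,0],"hand":0},
  ],
)

```text
clock: 61.12
ee_pos: [0.4422, -0.0101, 0.0818]
tool_rot: [-2.35, 2.085, -0.001]
contact_force: [1.8, 0.1, 6.5]
width: 0.265
```

>>> step_arm(
  commands=[
    {"linear":[0,0.3,0],"delta_rot":[0,0,0],"hand":0},
    {"linear":[0,0.7,0],"delta_rot":[0,0,0],"hand":0},
    {"linear":[0,1.1,0],"delta_rot":[0,0,0],"hand":0},
    {"linear":[0,1.5,0],"delta_rot":[0,0,0],"hand":0},
    {"linear":[0,1.9,0],"delta_rot":[0,0,0],"hand":0},
    {"linear":[0,2.3,0],"delta_rot":[0,0,0],"hand":0},
    {"linear":[0,2.6,0],"delta_rot":[0,0,0],"hand":0},
    {"linear":[0,2.7,0],"delta_rot":[0,0,0],"hand":0},
    {"linear":[0,2.7,0],"delta_rot":[0,0,0],"hand":0},
    {"linear":[0,2.7,0],"delta_rot":[0,0,0],"hand":0},
  ],
)

```text
clock: 61.95
ee_pos: [0.4154, -0.0133, 0.0818]
tool_rot: [-2.349, 2.085, -0.001]
contact_force: [3.2, 0.6, 6.9]
width: 0.269
```

>>> step_arm(
  commands=[
    {"linear":[0,0.2,0],"delta_rot":[0,0,0],"hand":0},
    {"linear":[0,0.4,0],"delta_rot":[0,0,0],"hand":0},
    {"linear":[0,0.6,0],"delta_rot":[0,0,0],"hand":0},
    {"linear":[0,0.8,0],"delta_rot":[0,0,0],"hand":0},
    {"linear":[0,0.9,0],"delta_rot":[0,0,0],"hand":0},
    {"linear":[0,1.0,0],"delta_rot":[0,0,0],"hand":0},
    {"linear":[0,1.1,0],"delta_rot":[0,0,0],"hand":0},
    {"linear":[0,1.2,0],"delta_rot":[0,0,0],"hand":0},
    {"linear":[0,1.2,0],"delta_rot":[0,0,0],"hand":0},
    {"linear":[0,1.2,0],"delta_rot":[0,0,0],"hand":0},
  ],
)

```text
clock: 62.78
ee_pos: [0.4035, -0.0148, 0.0818]
tool_rot: [-2.349, 2.085, -0.001]
contact_force: [2.9, 1.0, 7.4]
width: 0.267
```

```bash
python3 - <<'E'
from h import *
plan((*g2w(40,0),.082))
E
```

```text
t 62.78 p [ 0.4035 -0.0148  0.0818] g [28.  -0.1] F_g [-3.  -0.6  7.4] w 0.267 rot_to_go [-0.06 -0.01 -0.01]
[ 0.3916 -0.0163  0.082 ] -> [ 0.01  1.2  -0.02]
```

Past the 52 mm stop (24) with friction only; continue through gap 2.

>>> step_arm(
  commands=[
    {"linear":[0,0.2,-0.05],"delta_rot":[0,0,0],"hand":0},
    {"linear":[0,0.4,-0.05],"delta_rot":[0,0,0],"hand":0},
    {"linear":[0,0.5,-0.05],"delta_rot":[0,0,0],"hand":0},
    {"linear":[0,0.6,-0.05],"delta_rot":[0,0,0],"hand":0},
    {"linear":[0,0.7,-0.05],"delta_rot":[0,0,0],"hand":0},
    {"linear":[0,0.8,-0.05],"delta_rot":[0,0,0],"hand":0},
    {"linear":[0,0.9,-0.05],"delta_rot":[0,0,0],"hand":0},
    {"linear":[0,1.0,-0.05],"delta_rot":[0,0,0],"hand":0},
    {"linear":[0,1.0,-0.05],"delta_rot":[0,0,0],"hand":0},
    {"linear":[0,1.0,-0.05],"delta_rot":[0,0,0],"hand":0},
  ],
)

```text
clock: 63.62
ee_pos: [0.393, -0.0159, 0.0817]
tool_rot: [2.35, -2.085, -0.001]
contact_force: [1.7, 0.1, 5.1]
width: 0.264
```

>>> step_arm(
  commands=[
    {"linear":[0,0.3,0],"delta_rot":[0,0,0],"hand":0},
    {"linear":[0,0.7,0],"delta_rot":[0,0,0],"hand":0},
    {"linear":[0,1.1,0],"delta_rot":[0,0,0],"hand":0},
    {"linear":[0,1.5,0],"delta_rot":[0,0,0],"hand":0},
    {"linear":[0,1.9,0],"delta_rot":[0,0,0],"hand":0},
    {"linear":[0,2.3,0],"delta_rot":[0,0,0],"hand":0},
    {"linear":[0,2.7,0],"delta_rot":[0,0,0],"hand":0},
    {"linear":[0,3.1,0],"delta_rot":[0,0,0],"hand":0},
    {"linear":[0,3.4,0],"delta_rot":[0,0,0],"hand":0},
    {"linear":[0,3.4,0],"delta_rot":[0,0,0],"hand":0},
  ],
)

```text
clock: 64.45
ee_pos: [0.3589, -0.02, 0.0817]
tool_rot: [2.35, -2.085, -0.001]
contact_force: [0.8, -0.2, 6.2]
width: 0.266
```

```bash
python3 - <<'E'
from h import *
p=tp("carton",-.05)
plan((*p,.2),(*p,.085))
E
```

```text
t 64.45 p [ 0.3589 -0.02    0.0817] g [72.9 -0.2] F_g [-0.7  0.2  6.2] w 0.266 rot_to_go [ 0.04  0.   -0.01]
[ 0.6019 -0.0062  0.2   ] -> [  1.52 -24.29 -11.84]
[ 0.6019 -0.0062  0.085 ] -> [  1.52 -24.3   -0.34]
```

>>> step_arm(
  commands=[
    {"linear":[0,0,-3],"delta_rot":[0,0,0],"hand":0},
    {"linear":[0,-0.5,-6.5],"delta_rot":[0,0,0],"hand":0},
    {"linear":[0.3,-4,-7.5],"delta_rot":[0,0,0],"hand":0},
    {"linear":[0.6,-8,-7.5],"delta_rot":[0,0,0],"hand":0},
    {"linear":[0.9,-12,-7.5],"delta_rot":[0,0,0],"hand":0},
    {"linear":[1.1,-16,-7.5],"delta_rot":[0,0,0],"hand":0},
    {"linear":[1.3,-20,-7.5],"delta_rot":[0,0,0],"hand":0},
    {"linear":[1.5,-23,-7],"delta_rot":[0,0,0],"hand":0},
    {"linear":[1.5,-24.3,-6],"delta_rot":[0,0,0],"hand":0},
    {"linear":[1.5,-24.3,-5],"delta_rot":[0,0,0],"hand":0},
  ],
)

```text
clock: 65.28
ee_pos: [0.6035, -0.0058, 0.1297]
tool_rot: [2.349, -2.083, -0.003]
contact_force: [0.2, -0.2, -2.9]
width: 0.262
```

>>> step_arm(
  commands=[
    {"linear":[0,0,0.3],"delta_rot":[0,0,0],"hand":0},
    {"linear":[0,0,0.8],"delta_rot":[0,0,0],"hand":0},
    {"linear":[0,0,1.5],"delta_rot":[0,0,0],"hand":0},
    {"linear":[0,0,2],"delta_rot":[0,0,0],"hand":0},
    {"linear":[0,0,2],"delta_rot":[0,0,0],"hand":0},
    {"linear":[0,0,2],"delta_rot":[0,0,0],"hand":0},
    {"linear":[0,0,2],"delta_rot":[0,0,0],"hand":0},
    {"linear":[0,0,2],"delta_rot":[0,0,0],"hand":0},
    {"linear":[0,0,2],"delta_rot":[0,0,0],"hand":0},
    {"linear":[0,0,2],"delta_rot":[0,0,0],"hand":0},
  ],
)

```text
clock: 66.12
ee_pos: [0.603, -0.0059, 0.1123]
tool_rot: [-2.35, 2.085, -0.001]
contact_force: [0.1, -0.9, -1.5]
width: 0.266
```

```bash
python3 - <<'E'
from h import *
p=tp("carton",-.05)
plan((*p,.0837))
from bench import r
c=r.read_camera("scene"); cv2.imwrite("pics/f1.png",big(c,(170,170,320,330),4))
E
```

```text
t 66.12 p [ 0.603  -0.0059  0.1123] g [-171.2   14.9] F_g [-0.   0.9 -1.5] w 0.266 rot_to_go [-0.04 -0.01 -0.01]
[ 0.6019 -0.0062  0.0837] -> [0.02 0.11 2.86]
```

View pics/f1.png

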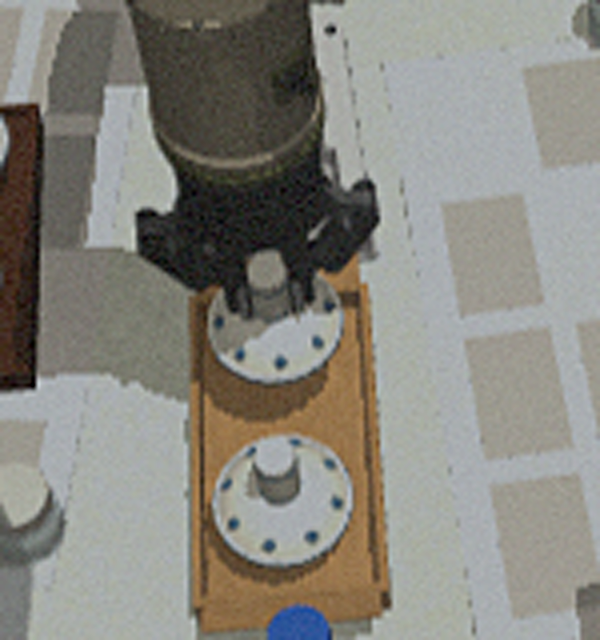

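>>> step_arm(
  commands=[
    {"linear":[0,0,0.6],"delta_rot":[0,0,0],"hand":0},
    {"linear":[0,0,1.2],"delta_rot":[0,0,0],"hand":0},
    {"linear":[0,0,1.8],"delta_rot":[0,0,0],"hand":0},
    {"linear":[0,0,2.3],"delta_rot":[0,0,0],"hand":0},
    {"linear":[0,0,2.6],"delta_rot":[0,0,0],"hand":0},
    {"linear":[0,0,2.8],"delta_rot":[0,0,0],"hand":0},
    {"linear":[0,0,2.9],"delta_rot":[0,0,0],"hand":0},
    {"linear":[0,0,2.9],"delta_rot":[0,0,0],"hand":0},
    {"linear":[0,0,2.9],"delta_rot":[0,0,0],"hand":0},
    {"linear":[0,0,2.9],"delta_rot":[0,0,0],"hand":0},
  ],
)

```text
clock: 67.0
ee_pos: [0.603, -0.0058, 0.0838]
tool_rot: [-2.35, 2.085, -0.0]
contact_force: [-3.8, 0.6, 5.9]
width: 0.267
```

>>> step_arm(
  commands=[
    {"linear":[0,0,0],"delta_rot":[0,0,0],"hand":0},
    {"linear":[0,0,0],"delta_rot":[0,0,0],"hand":0.4},
    {"linear":[0,0,0],"delta_rot":[0,0,0],"hand":0.6},
    {"linear":[0,0,0],"delta_rot":[0,0,0],"hand":0.6},
    {"linear":[0,0,-2],"delta_rot":[0,0,0],"hand":0.6},
    {"linear":[0,0,-5.5],"delta_rot":[0,0,0],"hand":0.6},
    {"linear":[0,0,-9],"delta_rot":[0,0,0],"hand":0.6},
    {"linear":[-1,1,-12],"delta_rot":[0,0,0],"hand":0.6},
    {"linear":[-4,3,-13],"delta_rot":[0,0,0],"hand":0.6},
    {"linear":[-8,5,-13],"delta_rot":[0,0,0],"hand":0.6},
  ],
)

```text
clock: 67.83
ee_pos: [0.5474, 0.064, 0.2176]
tool_rot: [-2.343, 2.086, -0.01]
contact_force: [0.0, 0.9, 0.0]
width: 0.6
```

>>> step_arm(
  commands=[
    {"linear":[-4,2,0],"delta_rot":[0,0,0],"hand":0.6},
    {"linear":[-8,3,0],"delta_rot":[0,0,0],"hand":0.6},
    {"linear":[-12,4,0],"delta_rot":[0,0,0],"hand":0.6},
    {"linear":[-15,5,0],"delta_rot":[0,0,0],"hand":0.6},
    {"linear":[-18,6,0],"delta_rot":[0,0,0],"hand":0.6},
    {"linear":[-18,6,0],"delta_rot":[0,0,0],"hand":0.6},
    {"linear":[-18,6,0],"delta_rot":[0,0,0],"hand":0.6},
    {"linear":[-18,6,0],"delta_rot":[0,0,0],"hand":0.6},
    {"linear":[-18,6,0],"delta_rot":[0,0,0],"hand":0.6},
    {"linear":[-18,6,0],"delta_rot":[0,0,0],"hand":0.6},
  ],
)

```text
clock: 68.67
ee_pos: [0.4648, 0.2355, 0.2128]
tool_rot: [2.348, -2.087, 0.0]
contact_force: [0.4, 0.2, 0.5]
width: 0.601
```

```bash
python3 - <<'E'
from h import *
from bench import r
st()
C={n:r.read_camera(n) for n in("scene","top")}
cv2.imwrite("pics/f2s.png",big(C["scene"],(0,0,560,420),1.4)); cv2.imwrite("pics/f2t.png",big(C["top"],(0,0,560,420),1.4))
for n,(p,rim,fl) in TR.items():
    for a in(-.05,.05):
        l=tp(n,a)
        o=[]
        for k in C:
            b=lidfit2(C[k],l,zb=fl,w=.01); q=np.array(b[1:3])-p[:2]; c,s=np.cos(p[2]),np.sin(p[2])
            o.append((k,round(b[0],1),np.round([c*q[0]+s*q[1],-s*q[0]+c*q[1]],4)))
        print(n,a,o)
E
```

```text
t 68.67 p [0.4648 0.2355 0.2128] g [ -62.7 -241.2] F_g [-0.5 -0.2  0.5] w 0.601 rot_to_go [ 0.   -0.01 -0.11]
board -0.05 [('scene', np.float32(62.4), array([-0.0515, -0.0004])), ('top', np.float32(29.2), array([-0.0465, -0.0002]))]
board 0.05 [('scene', np.float32(65.1), array([ 0.05  , -0.0005])), ('top', np.float32(29.5), array([ 0.055 , -0.0007]))]
tub -0.05 [('scene', np.float32(63.6), array([-0.0514, -0.0021])), ('top', np.float32(30.2), array([-0.0464, -0.0014]))]
tub 0.05 [('scene', np.float32(64.9), array([ 0.0486, -0.0021])), ('top', np.float32(27.1), array([ 0.0535, -0.0009]))]
carton -0.05 [('scene', np.float32(62.1), array([-0.0525,  0.0011])), ('top', np.float32(26.6), array([-0.0475,  0.0009]))]
carton 0.05 [('scene', np.float32(66.9), array([0.0475, 0.0006])), ('top', np.float32(28.1), array([0.053 , 0.0009]))]
```

View pics/f2s.png

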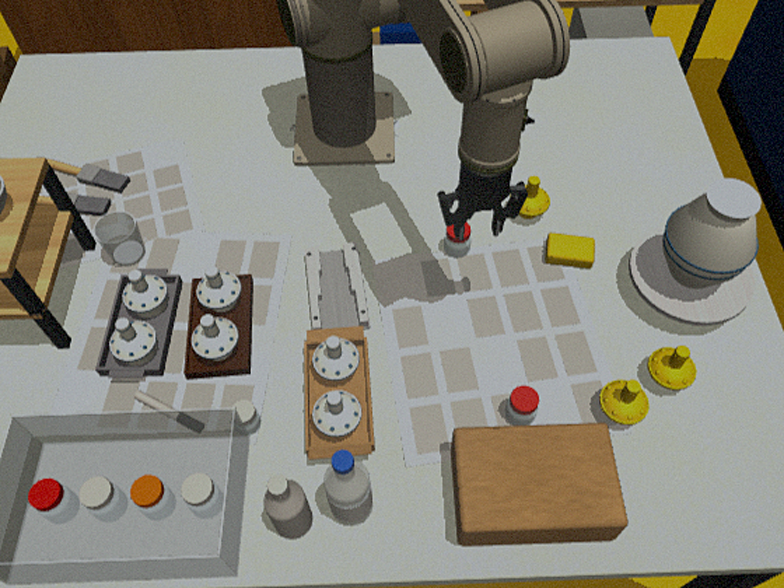

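View pics/f2t.png

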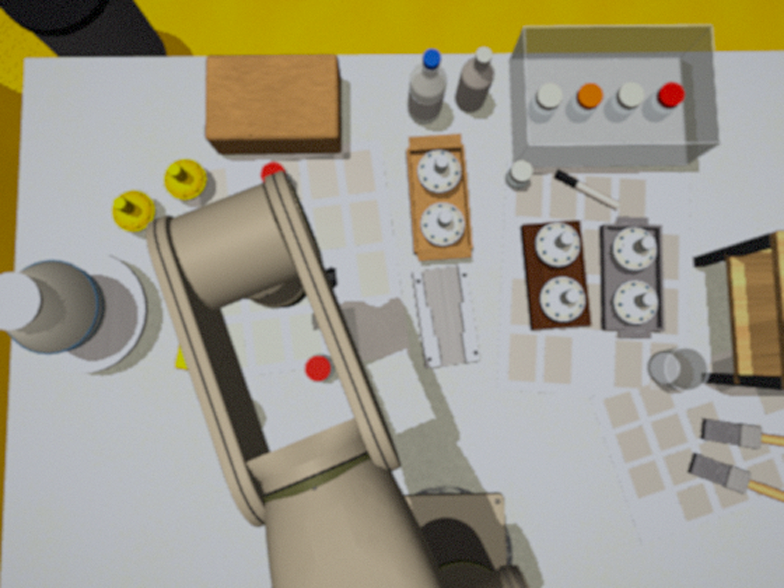

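```bash
python3 -c "
from bench import r
print(r.job_done()); print(r.read_state()['clock'])"
```

```text
the job is handed in; nothing more can be done
None
the job is handed in; nothing more can be done
```

All six lids were there, and each was slid down the gauge lane from the wide bay before being placed in its tray. I handed in at about 69 s.

| Result in the gauge | Lids | Tray |
|---|---|---|
| Stopped about 11 mm before the first gap (gauge x ≈ −31 mm), 10–12 N | 2 | tub |
| Passed the first gap, stopped about 11 mm before the second (x ≈ +24 to +25 mm), 10–11 N | 2 | board |
| Passed both gaps to x ≈ +72 mm, sliding friction only | 2 | carton |

One lid was knocked a few centimetres during the run. I found it again in both camera views before picking it up.

- **Placement:** in the last pictures all six lids stand upright in their trays, within about 5 mm of the intended places in either view. The gripper was clear of everything.
- **Bystanders:** in the last scene picture the jars, sponge, marker and yellow look-alike lids appear where they were at the start.
- **Camera disagreement:** the scene and top views differ by about 5 mm in x on the lids' painted dots. The same offset showed at the start with the lids on the table, so it points to the dots' assumed height or the calibration rather than a tilted lid.
- **Gauge position:** the first lid showed the true lane sits about 1 mm from where I measured it. I corrected for that on the rest.

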